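# Put the caliper away in the packing bench's hidden drawer

### The arm

A 6-joint arm with a two-finger parallel gripper is mounted at the origin on the work surface. World frame = base frame: x ahead of the robot, y to its left, z up, the work surface at z = 0. Lengths are in m, angles in degrees, forces in N, time in s.
With the tool pointing down it reaches from about 0.3 to 0.75 m from the base axis. Payload 8.5 kg.
Tool frame: the origin (TCP) lies at the very end of the fingers, on their centre line; the grasp point (between the pads) lies 19 mm behind it (env.grip_depth is the z of the grasp point in the tool frame, in m); z points along the fingers, y is the direction in which the jaws open and shut (so a half turn about z gives the same grasp; the last joint's range is limited). The gripper opens to 85 mm and grips with 20 to 120 N. Pads are 22 mm wide; open, the fingers measure 114 mm over their backs; the gripper's body (76 mm by 85 mm) begins 54 mm behind the grasp point. The pads swing forward as they close: fully open they stand 13 mm farther back than shut.
Start: joints at [55.502, 21.807, 74.336, -0, 83.858, -12.336], TCP at [0.207, 0.509, 0.231] pointing down, gripper open.
Joint ranges: [-178.18, 178.18], [-50.72, 133.34], [12.68, 142.11], [-81.47, 261.47], [9.98, 163.14], [-165.26, 165.26]. Speed limits (degrees/s): [136.94, 136.94, 180, 180, 180, 180].

### API

Orientations are given as a 3x3 rotation matrix whose columns are the frame's x, y, z axes.
In Python, from rig import env gives the robot as it stands.
- The arm moves only by the tool apply_moves, never from a script. Its argument "plan" is a list of rows, each an object of numbers: "tx", "ty", "tz": the shift along the world's x, y, z in mm; "rx", "ry", "rz": the turn, a rotation vector about the world's x, y, z in rad; "jaw": the opening, from -1 (shut) to 1 (fully open). A call has 1 to 12 rows; each row is the pose to reach, as a shift and turn from the pose measured when the call began; what a row does not reach only later rows make up. A row lasts 1/10 s, in which the tool goes at most 50 mm and 8.59 degrees, less where a joint would pass 70% of its speed; a pose out of reach is approached as far as the arm can. A call with a gripper value outside its range is refused whole. The fingers move at their own pace and stop on an object; "grip_force" is the grip in N (left out, the last holds). Time passes only in rows, so rows that repeat a pose let the fingers close. It gives the time, the measured TCP pose, the force and the opening at its end, in the units of the state.
- env.observe(): the state, without advancing time (a new reading comes with each control period).
- env.get_image(name): name is "side" or "top"; returns a dict with "image" (400x640x3 uint8, red, green, blue), "intrinsics" (3x3 intrinsics, pixels), "k1" (the pictures are not rectified: a ray, as slopes to the right and down, at radius r is drawn at 1 + k1 r^2 times it, then the intrinsics apply), "world_from_camera" (4x4, takes a point from camera to world coordinates). Camera axes: x right, y up, looking along -z (the intrinsics and any distortion apply to the point x, -y, -z); pixel columns grow to the right and rows downward; lengths in m; the calibration is good to about 2 mm. A picture is of the moment at which its call begins. There is no depth.
- env.close_job(): hands the job in, once; it reports no verdict.
The state is a dict: "time_s": time; "q": joint angles; "qvel": joint speeds; "joint_efforts": joint torques, N m; "position": TCP position; "tool_rot": TCP orientation; "ft_force": force on the tool from outside, world axes, zero at the start; "wrist_torque": the same for the moment, N m; "grip_width": finger opening in m.
Only numpy, scipy, OpenCV 4.12 (cv2) and the standard library are available. Lean on these libraries where they do the work, as an engineer would, in place of code of your own. Each camera call takes 0.05 s, during which the arm holds its last target.

### The job

Press down the orange latch plate on top of the grey organiser so that its hidden drawer springs out, press the digital caliper face up and fully home into its matching cutout in the drawer's blue insert, then push the drawer shut until it latches. Leave the other things on the bench where they are.

Things in the scene. Friction and masses are not known exactly. Their poses are not given: they have to be found in the camera images.
- organiser: Fixed grey bench organiser, 190 deep (x) x 260 wide (y) mm, flat top 62 mm above the table; black pigeonholes on the rear 77 mm of the top rise to 107 mm. Origin at the centre of its underside, x to its rear, z up. Its carcass front is at x = -95 mm, wholly covered by the drawer's white front; no handle. The top board's underside is 49 mm above the table.
- latch_top (a point): Centre of the top of the orange latch plate (36 mm in organiser x by 46 mm in y) on the front part of the organiser's top, 55 mm ahead of (-x) and 60 mm to -y of the organiser's origin, 74 mm above the table, 12 mm proud of the organiser's top. Pressed straight down against a spring.
- latch (a joint): Travel of the latch plate in m: 0 up, 0.009 fully pressed (about 1.2 N to start, 4 N fully down). Beyond about 0.007 it frees the drawer; it springs back up when let go.
- drawer (a joint): Opening of the drawer in m: 0 rear stop, about 0.003 latched, 0.12 fully open; opens towards organiser -x. Once freed, a damped spring (4 N shut, 1.6 N open) opens it fully in about 1.5 s and holds it open. To shut it, push its front to organiser +x (10 to 15 N near the end) right to the rear stop: the catch snaps in during the last 3 mm, then it settles back to 0.003.
- front (a point): Centre of the outer face of the drawer's white front (256 mm wide, 54 high, 18 thick, from 4 to 58 mm above the table): 31 mm above the table, 113 mm ahead (-x) of the organiser's origin at drawer 0; moves with the drawer. Axes as the organiser's.
- seat (a point): Caliper's place: centre of the cutout floor under the display block, 25 mm above the table, 36 mm ahead (-x) of the organiser's origin at drawer 0; moves with the drawer, axes as the organiser's. The seated caliper's origin is here, face up, its x along seat +y, jaws towards seat +x (rear). Four sprung nubs stop it about 5 mm short of the floor; pressing on the block's top with about 15 N seats it.
- insert (a point): Centre of the blue insert's top (118 mm in x by 220 in y), 36 mm above the table, 11 mm above the seat; moves with the drawer, axes as the organiser's. The cutout follows the caliper's outline, 2 mm play round the block, 3 mm round beam and jaws. The seated block's top is 45 mm above the table. Fixed in the insert: a steel strip at y = +88 mm and a brass disc at (36, -55) mm, 6 and 8 mm high.
- caliper: Digital caliper, 0.18 kg, lying face up. Black display block 56 (x) x 34 (y) x 20 (z) mm with a pale screen; steel beam 14 wide, 7 high, along x from -72 to +60 mm; two steel jaws 12 mm wide, 7 high at x = 34 and 54 mm reach to y = -45 mm. Origin at the centre of the block's underside, z up. Can be gripped across the block's 34 mm width, by its upper half.
- tape_roll: Bystander: brown tape roll standing on its flat side, 68 mm across, 48 high; origin under its centre. It swaps places with the caliper in some starts.
- stapler: Bystander: red and black stapler, 130 x 34 x 42 mm; origin under its centre.
- spray_bottle: Bystander: white bottle with a blue cap, 66 mm across, 190 high; origin under its centre.
- small_carton: Bystander: closed cardboard carton 90 x 70 x 50 mm; origin under its centre.
- label_roll: Bystander: roll of white labels lying flat, 84 mm across, 35 high; origin under its centre.
- marker: Bystander: yellow marker pen with a black cap, 115 x 16 x 14 mm; origin under its centre.

How it is judged (in metres and radians):
On the way, in this order (a step that is already met when the one before it is completed fails the run):
1. the latch is pressed and the hidden drawer springs out (value of joint drawer above 0.09 m), for 0.2 s.
2. the caliper is pressed fully home in its cutout while the drawer is open (horizontal distance between caliper and seat below 0.005 m and z of caliper in the frame of seat between -0.003 and 0.003 m and angle between the x axis of caliper and the y axis of seat, either way round below 0.1 rad and angle between caliper's own z axis and vertical below 0.08 rad and value of joint drawer above 0.06 m), for 0.2 s.
3. the drawer is pushed shut with the caliper in it (value of joint drawer below 0.007 m), for 0.2 s.
At the end, for the whole second after the job is handed in: The drawer is latched shut (opening under 7 mm) with the latch plate back up (pressed less than 3 mm) and the caliper at rest fully home in its cutout: its origin within 5 mm sideways and 3 mm in height of the seat, in line with the cutout within 0.1 rad, level within 0.08 rad (horizontal distance between caliper and seat below 0.005 m and z of caliper in the frame of seat between -0.003 and 0.003 m and angle between the x axis of caliper and the y axis of seat, either way round below 0.1 rad and angle between caliper's own z axis and vertical below 0.08 rad and value of joint drawer below 0.007 m and value of joint latch below 0.003 m and linear speed of caliper below 0.02 m/s); the robot touches nothing.
It fails at once if a bystander (tape roll, stapler, bottle, carton, label roll or marker) is moved more than 30 mm (distance of any of tape_roll, stapler, spray_bottle, small_carton, label_roll, marker from where it was at the start of the episode above 0.03 m).
It also fails if it takes over 70 s, if anything falls off the work surface, if the arm or the gripper's body presses on something with over 40 N, if the wrist force passes 120 N, or if a joint passes its speed limit or range.

## Working session

There is one attempt and no reset: what is moved stays moved. The work goes in short steps, Python scripts to look and compute and a tool call to move; the robot and the scene stay as the last step left them, time stands still between calls to the robot, and variables do not carry over. Pictures are saved under pics/ and viewed, and the job is handed in when it is done.

Besides the shell and the picture viewer there is one more tool, called after "Emit:" by a JSON object that holds its "api" and its "payload". apply_moves: Moves the arm, as the interface text tells. Its arguments: {"type":"object","properties":{"plan":{"type":"array","items":{"type":"object","properties":{"tx":{"type":"number"},"ty":{"type":"number"},"tz":{"type":"number"},"rx":{"type":"number"},"ry":{"type":"number"},"rz":{"type":"number"},"jaw":{"type":"number"}}}},"grip_force":{"type":"number"}},"required":["plan"]}

```bash
ls; mkdir -p pics; python3 - <<'E'
from rig import env
import cv2,numpy as np
s=env.observe();print(s)
for n in("side","top"):
    d=env.get_image(n);cv2.imwrite(f"pics/{n}0.png",d["image"][:,:,::-1]);print(n,d["intrinsics"],d["k1"],d["world_from_camera"])
E
```

```text
pics
{'time_s': 0.0, 'q': array([ 5.55035026e+01,  2.18415555e+01,  7.43848845e+01,  3.33655247e-05,
        8.38597083e+01, -1.23362798e+01]), 'qvel': array([ 0.02524102,  0.05338327, -0.05752133, -0.00716064, -0.09262104,
        0.00505977]), 'joint_efforts': array([ 2.40371068e-03, -4.48463380e+01, -2.31281787e+01, -6.47265188e-05,
        4.74908113e-03, -2.42067290e-05]), 'position': array([0.20729158, 0.50911762, 0.23070572]), 'tool_rot': array([[-9.26132549e-01,  3.77197264e-01, -8.52033823e-04],
       [ 3.77198089e-01,  9.26131776e-01, -1.23885696e-03],
       [ 3.21802143e-04, -1.46873128e-03, -9.99998870e-01]]), 'ft_force': array([-0.08157727, -0.37824284,  0.1341259 ]), 'wrist_torque': array([ 0.04853069, -0.01105176,  0.01539634]), 'grip_width': 0.08535522238354228}
side [[405.79330616   0.         322.17909762]
 [  0.         405.79330616 204.79383957]
 [  0.           0.           1.        ]] 0.03487707653719096 [[ 0.69578297  0.53868125 -0.47508796  0.00123633]
 [-0.71817996  0.51240374 -0.47080777 -0.63716859]
 [-0.01017847  0.66877868  0.74339188  1.0399676 ]
 [ 0.          0.          0.          1.        ]]
top [[394.02873892   0.         320.21396766]
 [  0.         394.02873892 206.38293155]
 [  0.           0.           1.        ]] -0.03968964475847465 [[-0.02751335  0.98367966 -0.17781268  0.42852706]
 [-0.99946383 -0.02391175  0.02236679  0.01105723]
 [ 0.01774994  0.17833273  0.98381013  1.01353236]
 [ 0.          0.          0.          1.        ]]
```

View pics/top0.png

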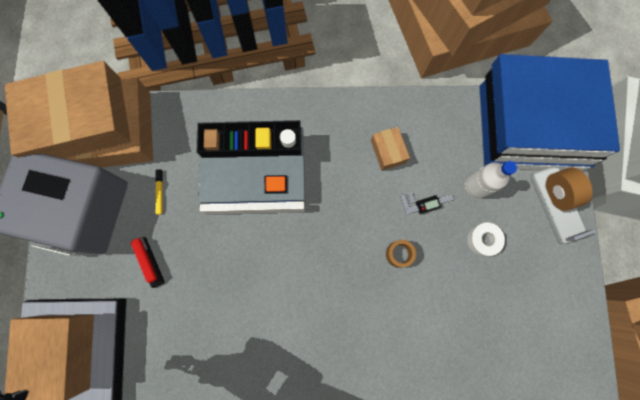

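View pics/side0.png

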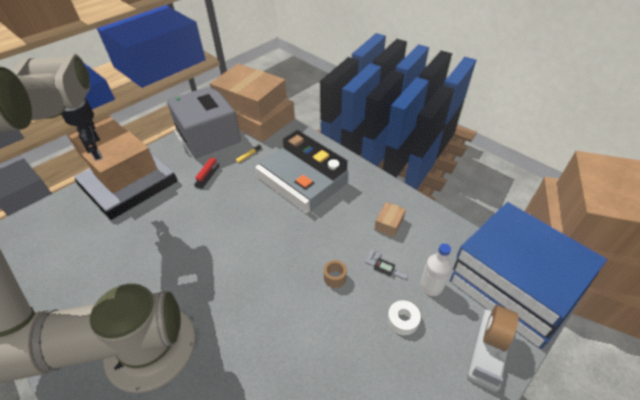

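The top view shows the organiser at about (250,165), the latch at (276,184), the caliper at (428,204), the tape roll at (402,253) and the carton at (390,147). I'll zoom in on these.

```bash
cat > h.py <<'E'
import cv2,numpy as np
def proj(d,P):
    P=np.atleast_2d(P);T=np.linalg.inv(d["world_from_camera"]);c=P@T[:3,:3].T+T[:3,3]
    s=np.c_[c[:,0],-c[:,1]]/(-c[:,2:3]);r2=(s**2).sum(1,keepdims=True);s=s*(1+d["k1"]*r2)
    K=d["intrinsics"];return s*[K[0,0],K[1,1]]+[K[0,2],K[1,2]]
def ray(d,uv):
    K=d["intrinsics"];D=np.array([d["k1"],0,0,0.])
    s=cv2.undistortPoints(np.array(uv,float).reshape(-1,1,2),K,D).reshape(-1,2)
    T=d["world_from_camera"];v=np.c_[s[:,0],-s[:,1],-np.ones(len(s))]@T[:3,:3].T
    return T[:3,3],v
def atz(d,uv,z):
    o,v=ray(d,uv);return o+v*((z-o[2])/v[:,2])[:,None]
def tri(d1,u1,d2,u2):
    o1,v1=ray(d1,u1);o2,v2=ray(d2,u2);out=[]
    for a,b in zip(v1,v2):
        a=a/np.linalg.norm(a);b=b/np.linalg.norm(b)
        A=np.eye(3)-np.outer(a,a);B=np.eye(3)-np.outer(b,b)
        p=np.linalg.solve(A+B,A@o1+B@o2);
        gap=abs((o2-o1)@np.cross(a,b))/np.linalg.norm(np.cross(a,b));out.append([*p,gap])
    return np.array(out)
def crop(img,x0,y0,w,h,k,fn):
    c=cv2.resize(img[y0:y0+h,x0:x0+w],None,fx=k,fy=k,interpolation=cv2.INTER_CUBIC)
    cv2.imwrite(fn,c[:,:,::-1])
E
python3 - <<'E'
import cv2
from h import *
a=cv2.imread("pics/top0.png")[:,:,::-1];b=cv2.imread("pics/side0.png")[:,:,::-1]
crop(a,190,115,120,105,6,"pics/t_org.png");crop(a,365,120,150,150,4,"pics/t_cal.png")
crop(b,245,120,120,100,6,"pics/s_org.png");crop(b,310,195,150,145,4,"pics/s_cal.png")
E
```

```text
(no output)
```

View pics/t_org.png

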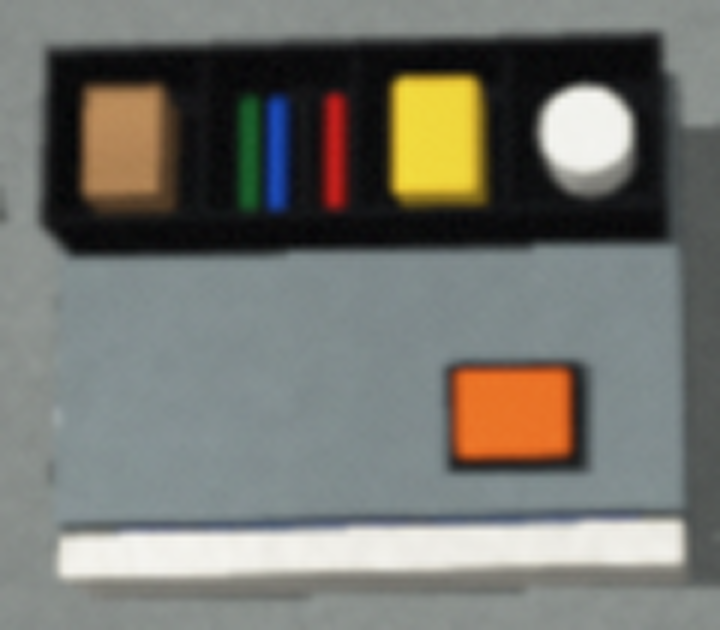

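View pics/t_cal.png

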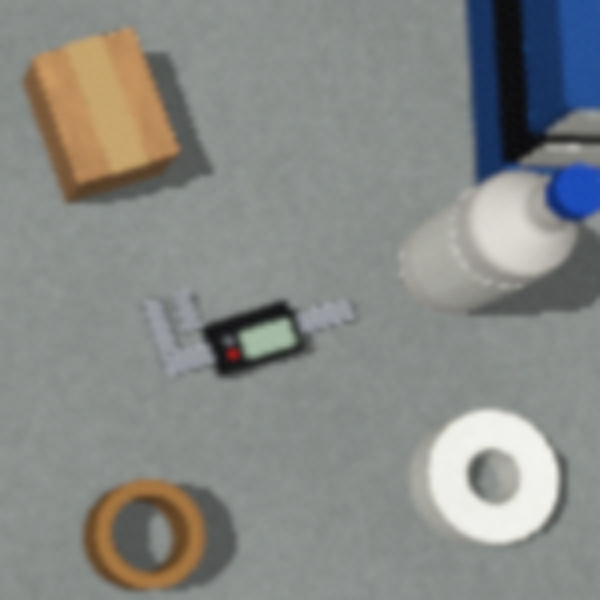

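View pics/s_org.png

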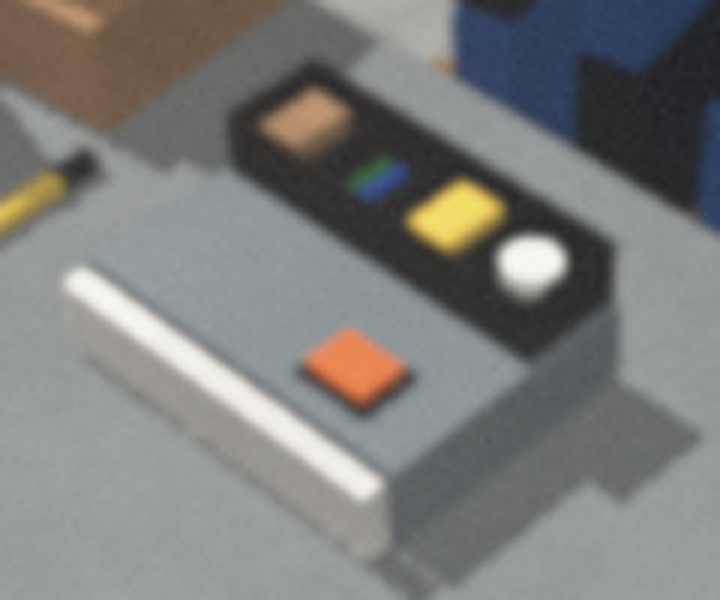

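View pics/s_cal.png

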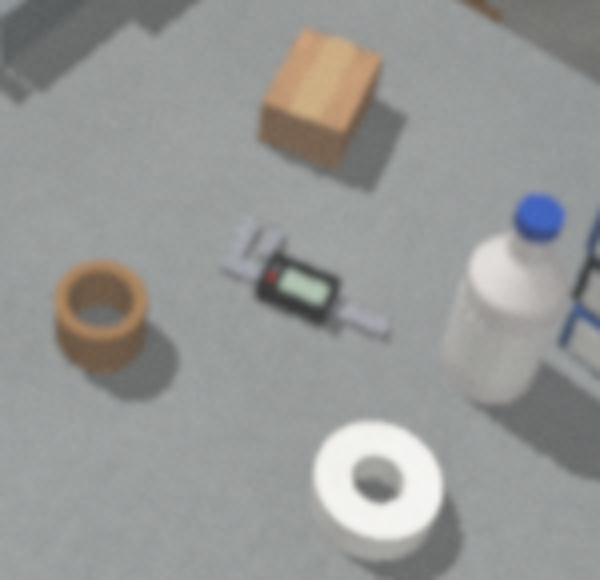

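The top crop shows the orange plate's corners at about (453,368), (572,366), (574,460) and (456,462). The white front's top face spans (58–684, 518–578). The caliper's jaws point up and to the left, towards world +x, and the block is centred near (258,339) in its crop. Next I'll triangulate these.

```bash
python3 - <<'E'
from rig import env
from h import *
np.set_printoptions(precision=4,suppress=True)
dt=env.get_image("top");ds=env.get_image("side")
import pickle;pickle.dump((dt,ds),open("d0.pkl","wb"))
T=lambda L,x0,y0,k:[(x0+(x+.5)/k-.5,y0+(y+.5)/k-.5) for x,y in L]
# orange: rear-left, rear-right, front-right, front-left
ot=T([(453,368),(572,366),(574,460),(456,462)],190,115,6)
os_=T([(350,328),(408,372),(362,408),(303,368)],245,120,6)
r=tri(dt,ot,ds,os_);print("orange",r,r.mean(0));print(atz(dt,ot,.074).mean(0),atz(ds,os_,.074).mean(0))
ft=T([(58,578),(684,566),(684,518),(58,532)],190,115,6)
fs=T([(64,285),(368,500),(384,485),(80,264)],245,120,6)
r=tri(dt,ft,ds,fs);print("front",r,r.mean(0));print(atz(dt,ft,.058),atz(ds,fs,.058))
# caliper block top corners: rear-left, rear-right, front-right, front-left (top view)
ct=T([(205,326),(286,302),(308,345),(222,372)],365,120,4)
cs=T([(276,252),(340,268),(328,310),(258,290)],310,195,4)
r=tri(dt,ct,ds,cs);print("block",r,r.mean(0));print(atz(dt,ct,.02),atz(ds,cs,.02))
# screen centre
print(tri(dt,T([(268,339)],365,120,4),ds,T([(302,285)],310,195,4)))
E
```

```text
orange [[0.678  0.1238 0.0697 0.0016]
 [0.6777 0.0754 0.0678 0.0029]
 [0.639  0.0745 0.0674 0.0008]
 [0.6396 0.1231 0.0654 0.0012]] [0.6586 0.0992 0.0676 0.0016]
[0.6577 0.0982 0.074 ] [0.6535 0.0947 0.074 ]
front [[0.5981 0.2885 0.0518 0.0002]
 [0.597  0.0297 0.0578 0.0026]
 [0.6147 0.031  0.0562 0.0037]
 [0.6143 0.2882 0.0586 0.0046]] [0.606  0.1594 0.0561 0.0028]
[[0.5971 0.2866 0.058 ]
 [0.5959 0.0304 0.058 ]
 [0.6159 0.03   0.058 ]
 [0.6163 0.2871 0.058 ]] [[0.5943 0.2827 0.058 ]
 [0.5981 0.029  0.058 ]
 [0.6119 0.0306 0.058 ]
 [0.6127 0.2901 0.058 ]]
block [[ 0.618  -0.2615  0.0151  0.0028]
 [ 0.6293 -0.3106  0.0319  0.0029]
 [ 0.601  -0.3245  0.0232  0.0004]
 [ 0.5873 -0.2715  0.0085  0.    ]] [ 0.6089 -0.292   0.0197  0.0016]
[[ 0.6159 -0.2593  0.02  ]
 [ 0.6305 -0.3136  0.02  ]
 [ 0.6018 -0.3257  0.02  ]
 [ 0.5855 -0.2682  0.02  ]] [[ 0.6165 -0.2639  0.02  ]
 [ 0.6382 -0.3074  0.02  ]
 [ 0.6027 -0.3234  0.02  ]
 [ 0.5808 -0.2755  0.02  ]]
[[ 0.6049 -0.298   0.0243  0.0016]]
```

Latch top is at about (0.656, 0.097) and the front's centre is at x≈0.596. That puts the organiser's origin at about (0.712, 0.158) with yaw≈0, and both features agree with the given offsets. The caliper is at about (0.608, -0.292) with yaw≈105°. I'll overlay the models to check.

```bash
cat >> h.py <<'E'
def cal_lines(cx,cy,yaw,z=0.0):
    c,s=np.cos(yaw),np.sin(yaw)
    def R(x0,x1,y0,y1,h):
        return [(cx+c*x-s*y,cy+s*x+c*y,z+h) for x,y in((x0,y0),(x1,y0),(x1,y1),(x0,y1))]
    return [R(-.028,.028,-.017,.017,.02),R(-.072,.06,-.007,.007,.007),R(.028,.040,-.045,-.007,.007),R(.048,.060,-.045,-.007,.007)]
def org_lines(ox,oy,yaw,q=.003):
    c,s=np.cos(yaw),np.sin(yaw)
    def R(x0,x1,y0,y1,h):
        return [(ox+c*x-s*y,oy+s*x+c*y,h) for x,y in((x0,y0),(x1,y0),(x1,y1),(x0,y1))]
    return [R(-.113-q,-.095-q,-.128,.128,.058),R(-.095,.018,-.13,.13,.062),R(.018,.095,-.13,.13,.107),R(-.073,-.037,-.083,-.037,.074)]
def overlay(d,polys,x0,y0,w,h,k,fn,off=(0,0)):
    im=cv2.resize(d["image"][y0:y0+h,x0:x0+w],None,fx=k,fy=k,interpolation=cv2.INTER_CUBIC)[:,:,::-1].copy()
    for p in polys:
        u=(proj(d,np.array(p))+np.array(off)-[x0,y0]+.5)*k-.5
        cv2.polylines(im,[np.round(u*16).astype(np.int32)],True,(255,0,255),1,cv2.LINE_AA,4)
    cv2.imwrite(fn,im)
E
python3 - <<'E'
from h import *
import pickle
dt,ds=pickle.load(open("d0.pkl","rb"))
C=cal_lines(.608,-.292,np.radians(105.5));O=org_lines(.712,.158,-.003)
overlay(dt,C,380,170,90,60,8,"pics/o_tc.png");overlay(ds,C,350,235,70,60,8,"pics/o_sc.png")
overlay(dt,O,190,115,120,105,6,"pics/o_to.png");overlay(ds,O,245,120,120,100,6,"pics/o_so.png")
a=[cv2.imread(f"pics/o_{n}.png") for n in("tc","sc","to","so")]
m=np.zeros((1110,1440,3),np.uint8)
for i,im in enumerate(a):
    y,x=(0 if i<2 else 480),(i%2)*720;m[y:y+im.shape[0],x:x+im.shape[1]]=im
cv2.imwrite("pics/m1.png",cv2.resize(m,None,fx=.54,fy=.54,interpolation=cv2.INTER_AREA))
E
```

```text
(no output)
```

View pics/o_tc.png

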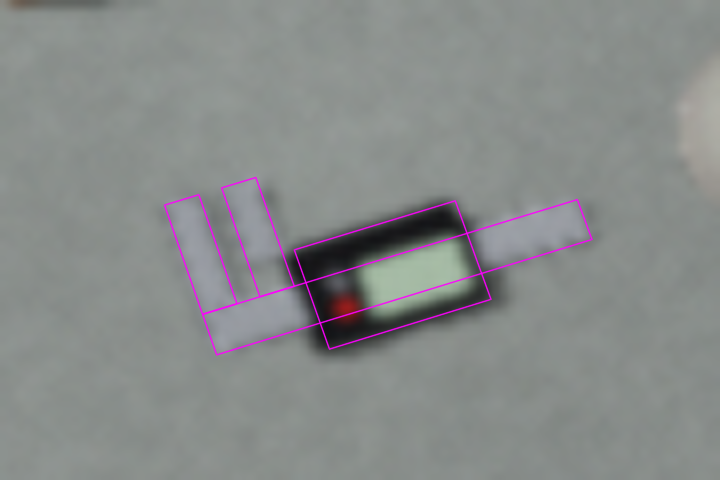

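View pics/o_sc.png

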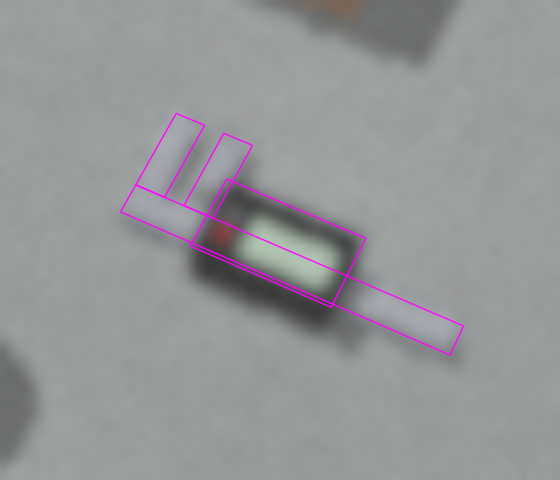

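View pics/o_to.png

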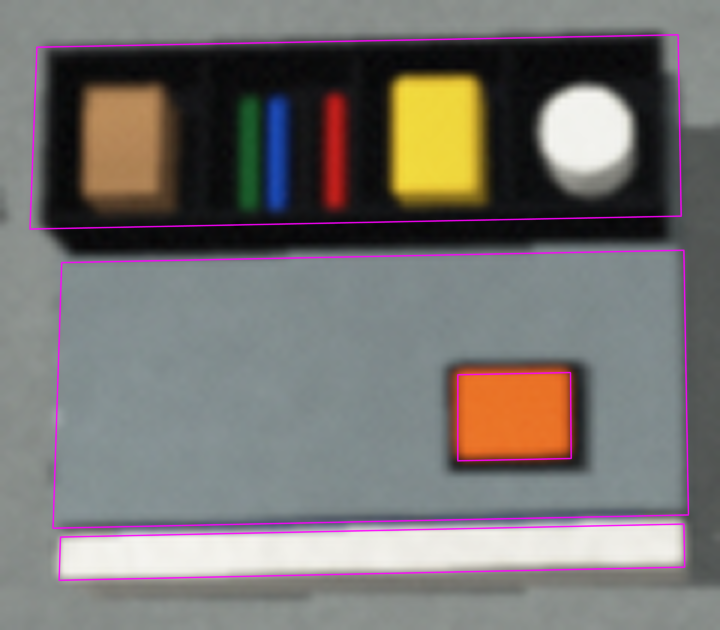

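View pics/o_so.png

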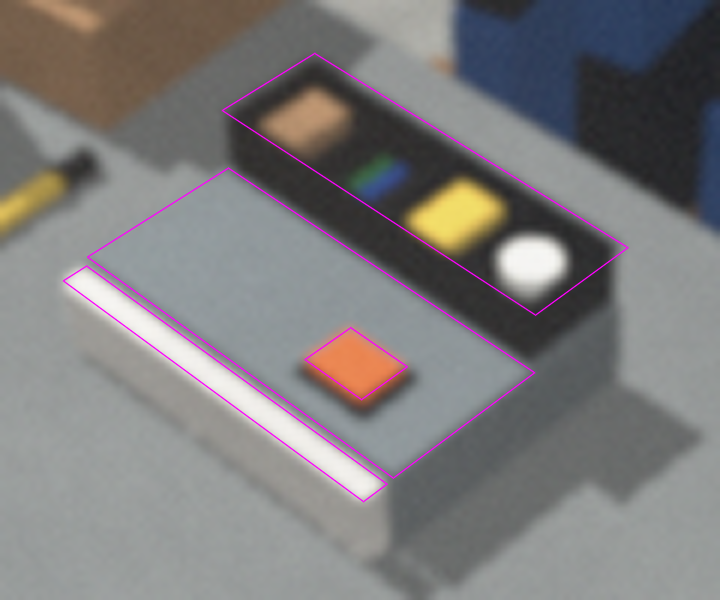

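The overlays agree to within about 1–2 mm. Next I move above the latch with the jaws shut.

Emit:
{"api": "apply_moves", "payload": {"plan": [{"tx": 40, "ty": -36, "tz": 0, "rz": -0.1, "jaw": -1}, {"tx": 80, "ty": -73, "tz": 0, "rz": -0.2, "jaw": -1}, {"tx": 120, "ty": -110, "tz": 0, "rz": -0.3, "jaw": -1}, {"tx": 155, "ty": -141, "tz": 0, "rz": -0.4, "jaw": -1}, {"tx": 190, "ty": -173, "tz": 0, "rz": -0.5, "jaw": -1}, {"tx": 225, "ty": -205, "tz": -10, "rz": -0.6, "jaw": -1}, {"tx": 260, "ty": -237, "tz": -20, "rz": -0.7, "jaw": -1}, {"tx": 295, "ty": -269, "tz": -30, "rz": -0.8, "jaw": -1}, {"tx": 330, "ty": -301, "tz": -40, "rz": -0.91, "jaw": -1}, {"tx": 365, "ty": -333, "tz": -55, "rz": -0.91, "jaw": -1}, {"tx": 400, "ty": -365, "tz": -70, "rz": -0.91, "jaw": -1}, {"tx": 430, "ty": -392, "tz": -81, "rz": -0.91, "jaw": -1}]}}

```text
validation failed for argument at $.pl...
```

Emit:
{"api": "apply_moves", "payload": {"plan": [{"tx": 40, "ty": -36, "tz": 0, "rx": 0, "ry": 0, "rz": -0.1, "jaw": -1}, {"tx": 80, "ty": -73, "tz": 0, "rx": 0, "ry": 0, "rz": -0.2, "jaw": -1}]}}

```text
time_s: 0.4
position: [0.2813, 0.4414, 0.2306]
tool_rot: [[-0.832, 0.554, -0.001], [0.554, 0.832, -0.001], [0.0, -0.001, -1.0]]
ft_force: [0.6, 0.1, 0.1]
grip_width: 0.0589
```

Every field has to be given in each row. Continuing.

Emit:
{"api": "apply_moves", "payload": {"plan": [{"tx": 36, "ty": -33, "tz": 0, "rx": 0, "ry": 0, "rz": -0.1, "jaw": -1}, {"tx": 72, "ty": -66, "tz": 0, "rx": 0, "ry": 0, "rz": -0.2, "jaw": -1}, {"tx": 108, "ty": -99, "tz": 0, "rx": 0, "ry": 0, "rz": -0.3, "jaw": -1}, {"tx": 144, "ty": -132, "tz": 0, "rx": 0, "ry": 0, "rz": -0.4, "jaw": -1}, {"tx": 180, "ty": -165, "tz": -5, "rx": 0, "ry": 0, "rz": -0.5, "jaw": -1}, {"tx": 216, "ty": -198, "tz": -15, "rx": 0, "ry": 0, "rz": -0.6, "jaw": -1}, {"tx": 252, "ty": -230, "tz": -28, "rx": 0, "ry": 0, "rz": -0.71, "jaw": -1}, {"tx": 285, "ty": -260, "tz": -40, "rx": 0, "ry": 0, "rz": -0.71, "jaw": -1}, {"tx": 318, "ty": -290, "tz": -55, "rx": 0, "ry": 0, "rz": -0.71, "jaw": -1}, {"tx": 348, "ty": -318, "tz": -70, "rx": 0, "ry": 0, "rz": -0.71, "jaw": -1}, {"tx": 376, "ty": -343, "tz": -81, "rx": 0, "ry": 0, "rz": -0.71, "jaw": -1}, {"tx": 376, "ty": -343, "tz": -81, "rx": 0, "ry": 0, "rz": -0.71, "jaw": -1}]}}

```text
time_s: 1.6
position: [0.6591, 0.0947, 0.1466]
tool_rot: [[-0.266, 0.964, -0.004], [0.964, 0.266, -0.001], [0.0, -0.004, -1.0]]
ft_force: [-0.1, 0.3, 0.4]
grip_width: 0.0002
```

```bash
python3 - <<'E'
from rig import env
from h import *
s=env.observe();print(s["position"],s["q"],s["ft_force"],s["grip_width"],s["time_s"])
d=env.get_image("side");crop(d["image"],220,60,200,160,4,"pics/s1.png")
E
```

```text
[0.65913576 0.09466631 0.14658883] [-1.96965733e+00  3.72173340e+01  6.12846244e+01 -5.28312129e-02
  8.17392720e+01 -1.73683228e+01] [-0.06780236  0.26630962  0.38321265] 0.0002389041878086645 1.6
```

View pics/s1.png

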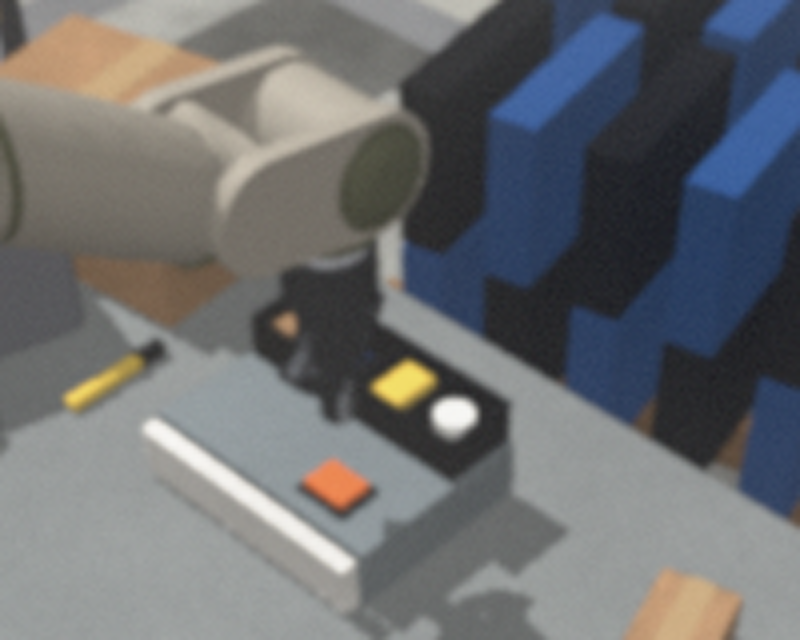

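The side view shows the shut fingers directly above the orange plate (crop 338,484). Now I press down, slowing near contact.

Emit:
{"api": "apply_moves", "payload": {"plan": [{"tx": -2, "ty": 2, "tz": -35, "rx": 0, "ry": 0, "rz": 0, "jaw": -1}, {"tx": -2, "ty": 2, "tz": -62, "rx": 0, "ry": 0, "rz": 0, "jaw": -1}, {"tx": -2, "ty": 2, "tz": -68, "rx": 0, "ry": 0, "rz": 0, "jaw": -1}, {"tx": -2, "ty": 2, "tz": -72, "rx": 0, "ry": 0, "rz": 0, "jaw": -1}, {"tx": -2, "ty": 2, "tz": -75, "rx": 0, "ry": 0, "rz": 0, "jaw": -1}, {"tx": -2, "ty": 2, "tz": -78, "rx": 0, "ry": 0, "rz": 0, "jaw": -1}, {"tx": -2, "ty": 2, "tz": -80, "rx": 0, "ry": 0, "rz": 0, "jaw": -1}, {"tx": -2, "ty": 2, "tz": -80, "rx": 0, "ry": 0, "rz": 0, "jaw": -1}]}}

```text
time_s: 2.45
position: [0.6563, 0.0987, 0.0682]
tool_rot: [[-0.267, 0.964, -0.003], [0.964, 0.267, -0.0], [0.001, -0.003, -1.0]]
ft_force: [1.4, 1.7, 1.4]
grip_width: -0.0003
```

Emit:
{"api": "apply_moves", "payload": {"plan": [{"tx": 0, "ty": 0, "tz": -2, "rx": 0, "ry": 0, "rz": 0, "jaw": -1}, {"tx": 0, "ty": 0, "tz": -3, "rx": 0, "ry": 0, "rz": 0, "jaw": -1}, {"tx": 0, "ty": 0, "tz": -3, "rx": 0, "ry": 0, "rz": 0, "jaw": -1}]}}

```text
time_s: 2.75
position: [0.6563, 0.0986, 0.0653]
tool_rot: [[-0.267, 0.964, -0.002], [0.964, 0.267, -0.0], [0.001, -0.002, -1.0]]
ft_force: [-0.1, 0.2, 2.6]
grip_width: -0.0
```

```bash
python3 - <<'E'
from rig import env
from h import *
s=env.observe();print(s["position"],s["ft_force"],s["time_s"])
d=env.get_image("side");crop(d["image"],220,60,200,160,4,"pics/s2.png")
E
```

```text
[0.65632881 0.09863499 0.06532082] [-0.06319602  0.21736586  2.59329398] 2.75
```

View pics/s2.png

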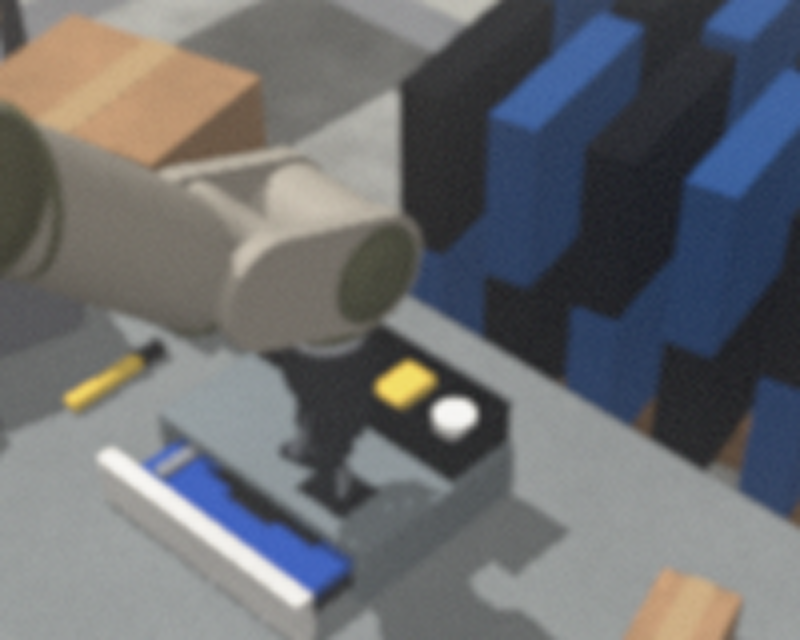

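The drawer is springing out (the blue insert shows at crop (250,520)). I'll lift clear and move above the caliper.

Emit:
{"api": "apply_moves", "payload": {"plan": [{"tx": 0, "ty": 0, "tz": 40, "rx": 0, "ry": 0, "rz": 0, "jaw": -1}, {"tx": 0, "ty": -10, "tz": 80, "rx": 0, "ry": 0, "rz": 0, "jaw": -1}, {"tx": -5, "ty": -50, "tz": 100, "rx": 0, "ry": 0, "rz": 0, "jaw": 0.3}, {"tx": -10, "ty": -95, "tz": 100, "rx": 0, "ry": 0, "rz": 0, "jaw": 0.3}, {"tx": -16, "ty": -140, "tz": 100, "rx": 0, "ry": 0, "rz": 0, "jaw": 0.3}, {"tx": -22, "ty": -185, "tz": 100, "rx": 0, "ry": 0, "rz": 0, "jaw": 0.3}, {"tx": -28, "ty": -230, "tz": 100, "rx": 0, "ry": 0, "rz": 0, "jaw": 0.3}, {"tx": -34, "ty": -275, "tz": 100, "rx": 0, "ry": 0, "rz": 0, "jaw": 0.3}, {"tx": -40, "ty": -320, "tz": 90, "rx": 0, "ry": 0, "rz": 0, "jaw": 0.3}, {"tx": -44, "ty": -360, "tz": 70, "rx": 0, "ry": 0, "rz": 0, "jaw": 0.3}, {"tx": -48, "ty": -391, "tz": 50, "rx": 0, "ry": 0, "rz": 0, "jaw": 0.3}, {"tx": -48, "ty": -391, "tz": 40, "rx": 0, "ry": 0, "rz": 0, "jaw": 0.3}]}}

```text
time_s: 4.0
position: [0.6066, -0.2962, 0.1026]
tool_rot: [[-0.263, 0.965, -0.005], [0.965, 0.263, 0.001], [0.002, -0.005, -1.0]]
ft_force: [-0.3, 0.7, 0.3]
grip_width: 0.0554
```

```bash
python3 - <<'E'
from rig import env
from h import *
s=env.observe();print(s["position"],s["tool_rot"],s["ft_force"],s["time_s"],s["grip_width"])
d=env.get_image("side");crop(d["image"],320,180,120,110,6,"pics/s3.png");crop(d["image"],220,120,140,120,5,"pics/s3d.png")
t=env.get_image("top");crop(t["image"],190,115,130,140,5,"pics/t3d.png")
import pickle;pickle.dump((t,d),open("d3.pkl","wb"))
E
```

```text
[ 0.60660399 -0.29616609  0.10264802] [[-2.62625158e-01  9.64884489e-01 -5.09413373e-03]
 [ 9.64895585e-01  2.62632512e-01  8.20825279e-04]
 [ 2.12988672e-03 -4.69973778e-03 -9.99986688e-01]] [-0.26250801  0.69729757  0.34589964] 4.0 0.05535604194035686
```

View pics/s3.png

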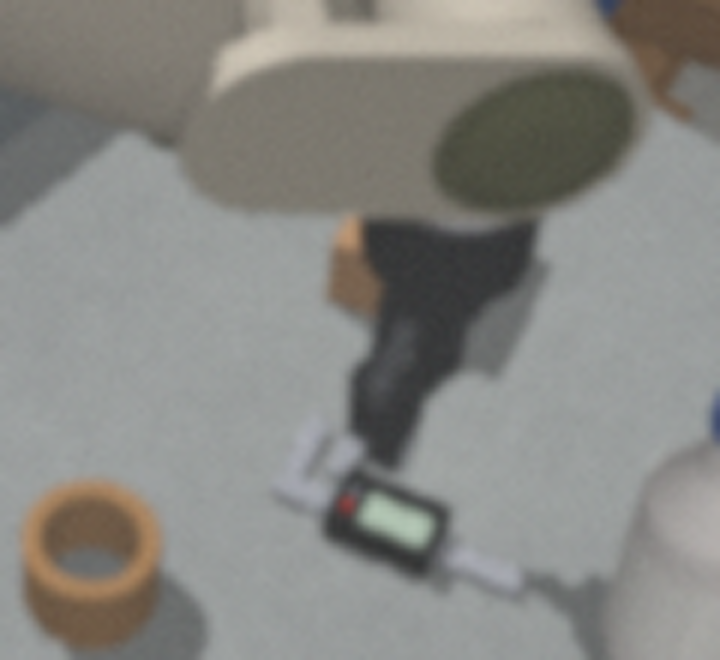

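View pics/t3d.png

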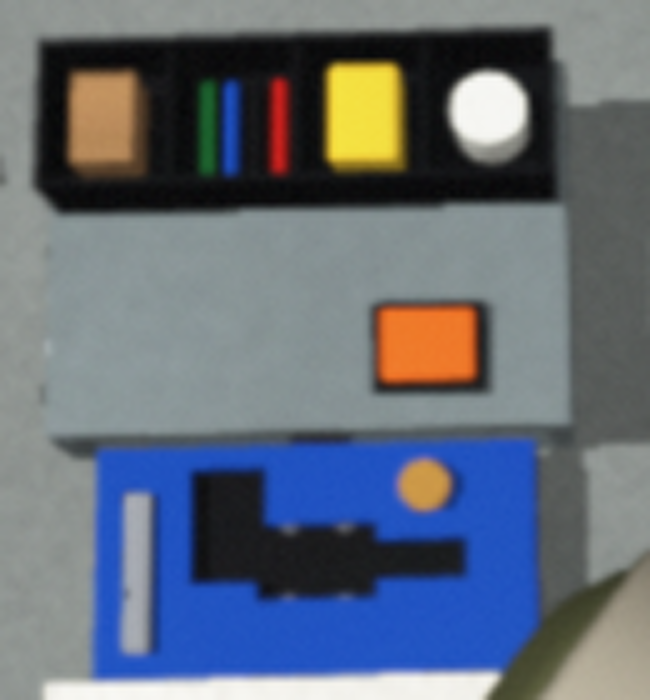

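View pics/s3d.png

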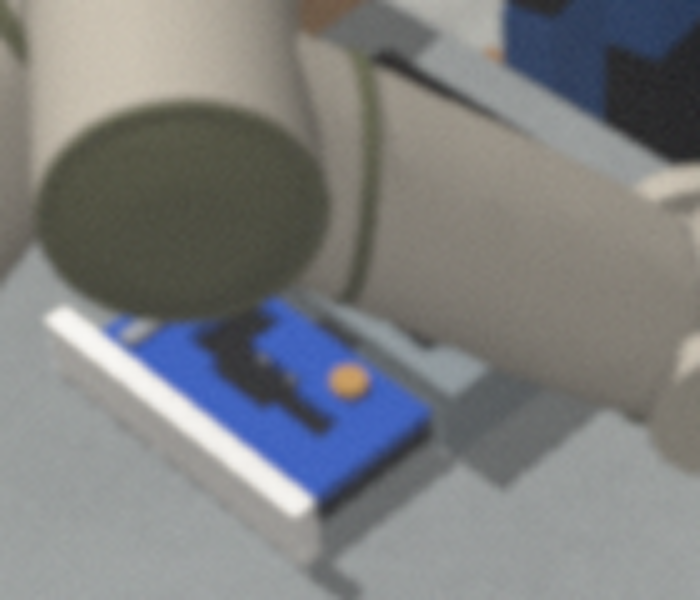

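The drawer is fully open with the cutout clear: its block area is at top-crop (258–376, 525–597). The fingers are above the caliper block. Now I descend and grip.

Emit:
{"api": "apply_moves", "payload": {"plan": [{"tx": 1.5, "ty": 3.5, "tz": -35, "rx": 0, "ry": 0, "rz": 0, "jaw": 0.3}, {"tx": 1.5, "ty": 3.5, "tz": -65, "rx": 0, "ry": 0, "rz": 0, "jaw": 0.3}, {"tx": 1.5, "ty": 3.5, "tz": -85, "rx": 0, "ry": 0, "rz": 0, "jaw": 0.3}, {"tx": 1.5, "ty": 3.5, "tz": -93, "rx": 0, "ry": 0, "rz": 0, "jaw": 0.3}, {"tx": 1.5, "ty": 3.5, "tz": -94, "rx": 0, "ry": 0, "rz": 0, "jaw": 0.3}, {"tx": 1.5, "ty": 3.5, "tz": -94, "rx": 0, "ry": 0, "rz": 0, "jaw": 0.3}]}}

```text
time_s: 4.7
position: [0.6097, -0.2886, 0.0107]
tool_rot: [[-0.267, 0.964, -0.004], [0.964, 0.267, 0.001], [0.002, -0.003, -1.0]]
ft_force: [0.1, -0.3, -0.4]
grip_width: 0.0556
```

```bash
python3 - <<'E'
from rig import env
from h import *
np.set_printoptions(precision=4,suppress=True)
s=env.observe();print(s["position"],s["ft_force"],s["time_s"],s["grip_width"])
d=env.get_image("side");crop(d["image"],340,220,90,80,8,"pics/s4.png")
import pickle
t,_=pickle.load(open("d3.pkl","rb"))
L=[(258,525),(376,525),(376,597),(258,597),(317,561),(97,448),(538,440),(465,541),(465,576),(192,472)]
print(atz(t,[(190+(x+.5)/5-.5,115+(y+.5)/5-.5) for x,y in L],.036))
E
```

```text
[ 0.6097 -0.2886  0.0107] [ 0.1044 -0.2615 -0.3819] 4.7 0.0556412272541081
[[0.5764 0.1874 0.036 ]
 [0.575  0.1284 0.036 ]
 [0.5388 0.1285 0.036 ]
 [0.5402 0.1871 0.036 ]
 [0.5576 0.1578 0.036 ]
 [0.6176 0.2688 0.036 ]
 [0.6163 0.0466 0.036 ]
 [0.5658 0.084  0.036 ]
 [0.5482 0.0842 0.036 ]
 [0.6042 0.2208 0.036 ]]
```

View pics/s4.png

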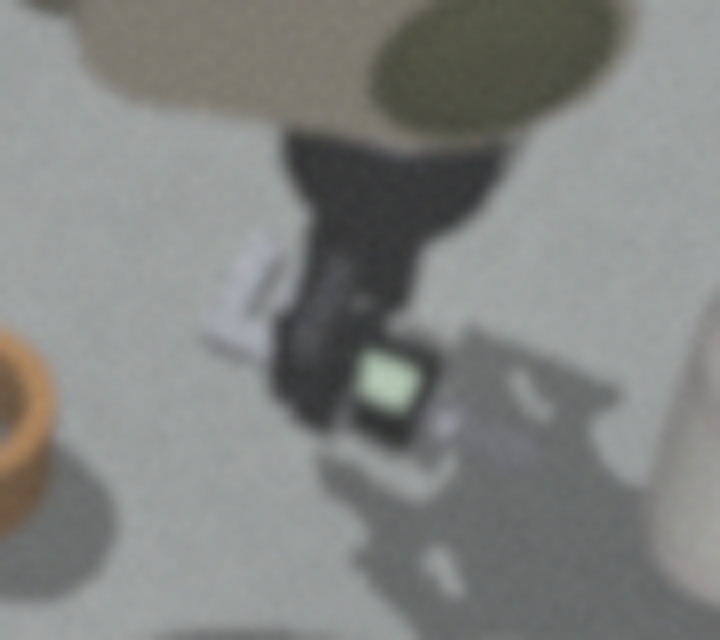

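Emit:
{"api": "apply_moves", "payload": {"plan": [{"tx": -1.5, "ty": -4, "tz": -2, "rx": 0, "ry": 0, "rz": 0, "jaw": 0.3}, {"tx": -1.5, "ty": -4, "tz": -2, "rx": 0, "ry": 0, "rz": 0, "jaw": 0.3}, {"tx": -1.5, "ty": -4, "tz": -2, "rx": 0, "ry": 0, "rz": 0, "jaw": 0.3}]}}

```text
time_s: 5.05
position: [0.6083, -0.2931, 0.0094]
tool_rot: [[-0.266, 0.964, -0.003], [0.964, 0.266, 0.001], [0.001, -0.003, -1.0]]
ft_force: [-0.5, 0.0, -0.0]
grip_width: 0.0557
```

Emit:
{"api": "apply_moves", "payload": {"grip_force": 50, "plan": [{"tx": 0, "ty": 0, "tz": 0, "rx": 0, "ry": 0, "rz": 0, "jaw": -0.5}, {"tx": 0, "ty": 0, "tz": 0, "rx": 0, "ry": 0, "rz": 0, "jaw": -0.5}, {"tx": 0, "ty": 0, "tz": 0, "rx": 0, "ry": 0, "rz": 0, "jaw": -0.5}, {"tx": 0, "ty": 0, "tz": 0, "rx": 0, "ry": 0, "rz": 0, "jaw": -0.5}, {"tx": 0, "ty": 0, "tz": 0, "rx": 0, "ry": 0, "rz": 0, "jaw": -0.5}, {"tx": 0, "ty": 0, "tz": 0, "rx": 0, "ry": 0, "rz": 0, "jaw": -0.5}]}}

```text
time_s: 5.65
position: [0.6086, -0.2932, 0.0099]
tool_rot: [[-0.266, 0.964, -0.002], [0.964, 0.266, 0.0], [0.001, -0.002, -1.0]]
ft_force: [-0.5, 0.7, 5.3]
grip_width: 0.0324
```

Emit:
{"api": "apply_moves", "payload": {"plan": [{"tx": 0, "ty": 0, "tz": 25, "rx": 0, "ry": 0, "rz": 0, "jaw": -0.5}, {"tx": 0, "ty": 0, "tz": 60, "rx": 0, "ry": 0, "rz": 0, "jaw": -0.5}, {"tx": 0, "ty": 10, "tz": 100, "rx": 0, "ry": 0, "rz": 0, "jaw": -0.5}, {"tx": -4, "ty": 50, "tz": 110, "rx": 0, "ry": 0, "rz": -0.05, "jaw": -0.5}, {"tx": -9, "ty": 95, "tz": 110, "rx": 0, "ry": 0, "rz": -0.1, "jaw": -0.5}, {"tx": -14, "ty": 140, "tz": 110, "rx": 0, "ry": 0, "rz": -0.15, "jaw": -0.5}, {"tx": -20, "ty": 185, "tz": 110, "rx": 0, "ry": 0, "rz": -0.2, "jaw": -0.5}, {"tx": -26, "ty": 230, "tz": 110, "rx": 0, "ry": 0, "rz": -0.25, "jaw": -0.5}, {"tx": -32, "ty": 275, "tz": 110, "rx": 0, "ry": 0, "rz": -0.272, "jaw": -0.5}, {"tx": -38, "ty": 320, "tz": 110, "rx": 0, "ry": 0, "rz": -0.272, "jaw": -0.5}, {"tx": -44, "ty": 365, "tz": 110, "rx": 0, "ry": 0, "rz": -0.272, "jaw": -0.5}, {"tx": -48, "ty": 400, "tz": 110, "rx": 0, "ry": 0, "rz": -0.272, "jaw": -0.5}]}}

```text
time_s: 6.85
position: [0.5594, 0.1092, 0.1194]
tool_rot: [[0.002, 1.0, -0.004], [1.0, -0.002, 0.001], [0.001, -0.004, -1.0]]
ft_force: [0.2, -0.2, -1.7]
grip_width: 0.0322
```

Emit:
{"api": "apply_moves", "payload": {"plan": [{"tx": -2, "ty": 30, "tz": -20, "rx": 0, "ry": 0, "rz": 0, "jaw": -0.5}, {"tx": -2.5, "ty": 49, "tz": -40, "rx": 0, "ry": 0, "rz": 0, "jaw": -0.5}, {"tx": -2.5, "ty": 49, "tz": -40, "rx": 0, "ry": 0, "rz": 0, "jaw": -0.5}, {"tx": -2.5, "ty": 49, "tz": -40, "rx": 0, "ry": 0, "rz": 0, "jaw": -0.5}, {"tx": -2.5, "ty": 49, "tz": -40, "rx": 0, "ry": 0, "rz": 0, "jaw": -0.5}]}}

```text
time_s: 7.35
position: [0.5574, 0.1573, 0.08]
tool_rot: [[0.002, 1.0, -0.003], [1.0, -0.002, 0.001], [0.001, -0.003, -1.0]]
ft_force: [0.1, -0.8, -2.3]
grip_width: 0.0327
```

```bash
python3 - <<'E'
from rig import env
from h import *
np.set_printoptions(precision=4,suppress=True)
s=env.observe();print(s["position"],s["tool_rot"],s["ft_force"],s["time_s"],s["grip_width"])
d=env.get_image("side");t=env.get_image("top")
crop(d["image"],220,120,140,120,5,"pics/s5.png");crop(t["image"],190,165,130,100,6,"pics/t5.png")
import pickle;pickle.dump((t,d),open("d5.pkl","wb"))
E
```

```text
[0.5574 0.1573 0.08  ] [[ 0.0025  1.     -0.0026]
 [ 1.     -0.0025  0.0006]
 [ 0.0006 -0.0026 -1.    ]] [ 0.1329 -0.8363 -2.3181] 7.35 0.032721460768064384
```

View pics/s5.png

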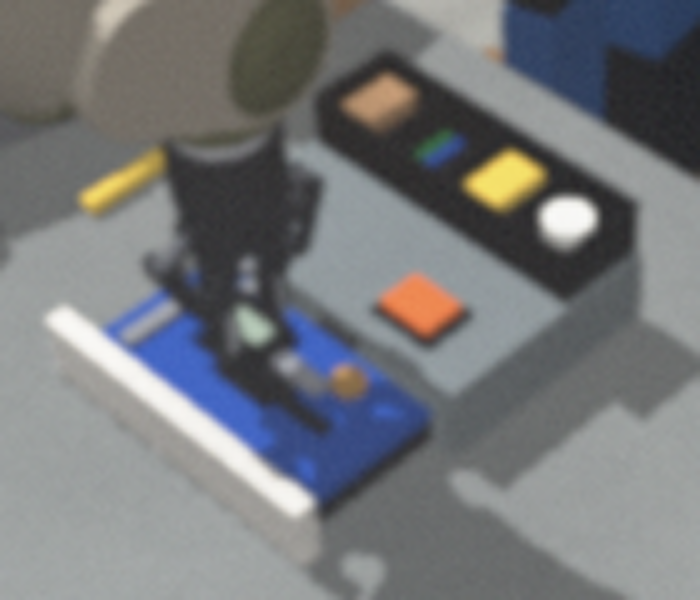

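View pics/t5.png

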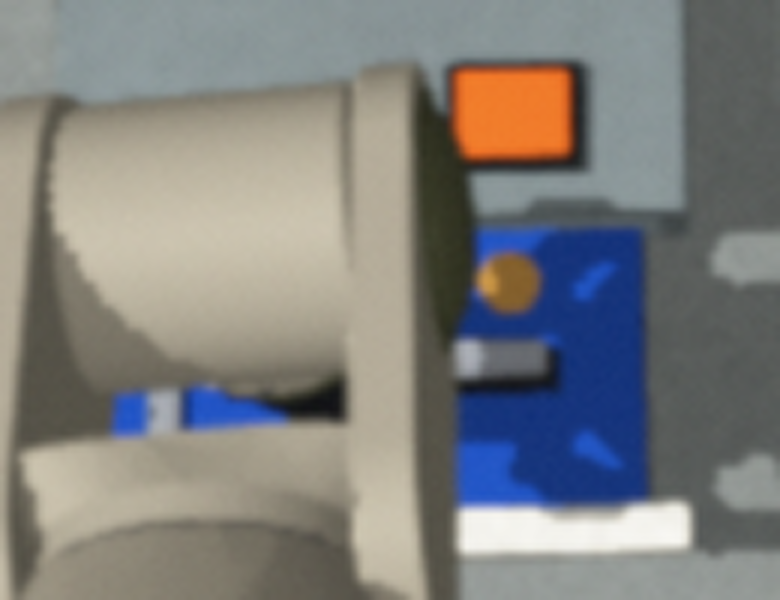

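```bash
python3 - <<'E'
from h import *
np.set_printoptions(precision=4,suppress=True)
import pickle
t,d=pickle.load(open("d5.pkl","rb"))
print(atz(t,[(190+(x+.5)/6-.5,165+(y+.5)/6-.5) for x,y in[(549,341),(551,377),(458,341),(458,380)]],.077))
C=cal_lines(.5574,.1573,np.radians(89.8),.070)
overlay(t,C,190,165,130,100,6,"pics/o5t.png");overlay(d,C,230,150,90,80,8,"pics/o5s.png")
t3,_=pickle.load(open("d3.pkl","rb"))
# cutout overlay at z=.036 for seat guess
c=cal_lines(.5574,.158,np.radians(89.7),.036);c=[[(x,y,.036) for x,y,z in p] for p in c]
overlay(t3,c,200,195,100,65,8,"pics/o3t.png")
E
```

```text
[[0.5635 0.0845 0.077 ]
 [0.549  0.0839 0.077 ]
 [0.5644 0.1208 0.077 ]
 [0.5487 0.1209 0.077 ]]
```

View pics/o5t.png

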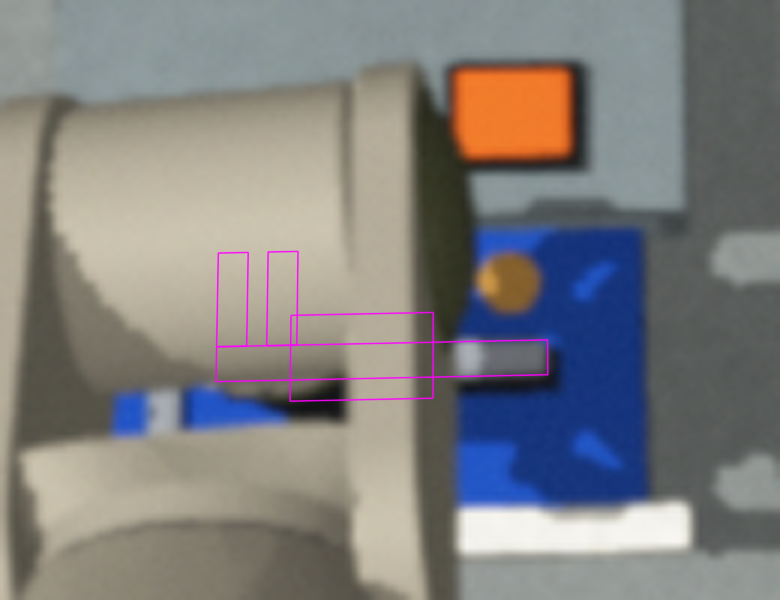

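View pics/o5s.png

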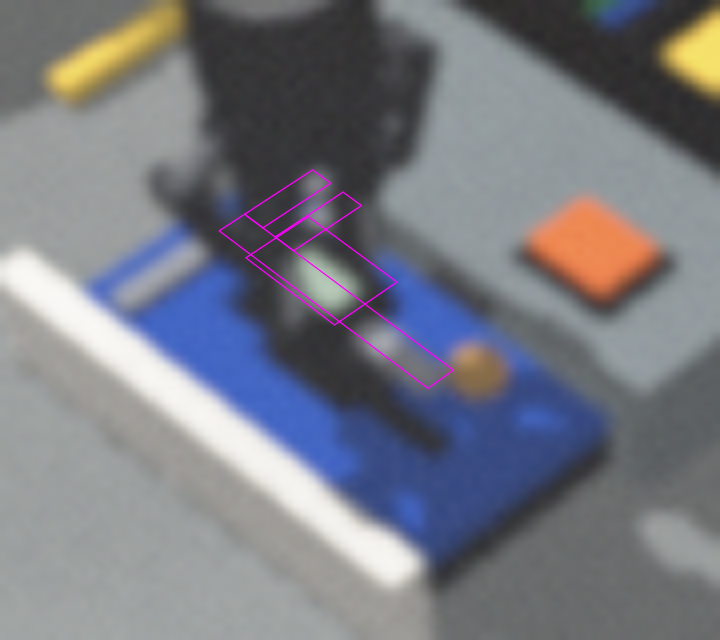

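View pics/o3t.png

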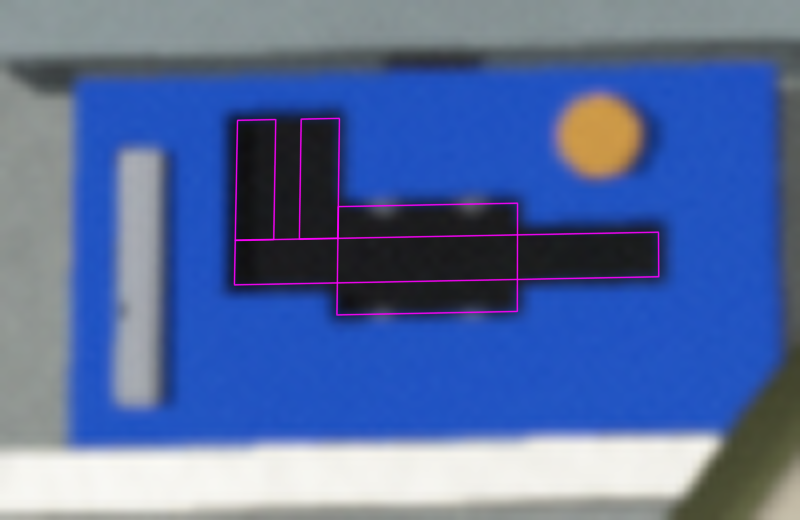

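```bash
python3 - <<'E'
from h import *
import pickle
t,d=pickle.load(open("d5.pkl","rb"))
c=cal_lines(.5574,.1585,np.radians(89.7),.036);c=[[(x,y,.036) for x,y,z in p] for p in c]
C=cal_lines(.5567,.1563,np.radians(89.8),.070)
overlay(d,c+C,250,165,50,45,16,"pics/o5s2.png")
E
```

```text
(no output)
```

View pics/o5s2.png

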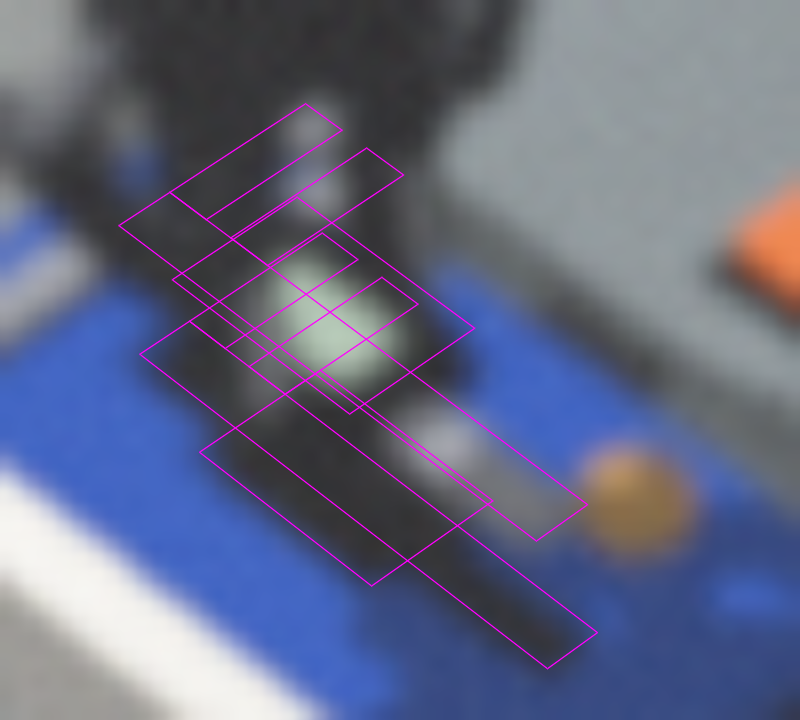

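The top view puts the beam end about 2 mm to -y of where the cutout needs it and the beam about 0.7 mm to -x. I'll correct this and lower into the mouth of the cutout while watching forces.

Emit:
{"api": "apply_moves", "payload": {"plan": [{"tx": 0.6, "ty": 1.7, "tz": -15, "rx": 0, "ry": 0, "rz": 0, "jaw": -0.5}, {"tx": 0.6, "ty": 1.7, "tz": -25, "rx": 0, "ry": 0, "rz": 0, "jaw": -0.5}, {"tx": 0.6, "ty": 1.7, "tz": -29, "rx": 0, "ry": 0, "rz": 0, "jaw": -0.5}, {"tx": 0.6, "ty": 1.7, "tz": -29, "rx": 0, "ry": 0, "rz": 0, "jaw": -0.5}]}}

```text
time_s: 7.85
position: [0.5578, 0.1586, 0.0508]
tool_rot: [[0.003, 1.0, -0.003], [1.0, -0.003, 0.001], [0.001, -0.003, -1.0]]
ft_force: [0.1, 0.5, -2.0]
grip_width: 0.0326
```

```bash
python3 - <<'E'
from rig import env
from h import *
np.set_printoptions(precision=4,suppress=True)
s=env.observe();print(s["position"],s["ft_force"],s["time_s"],s["grip_width"])
d=env.get_image("side");t=env.get_image("top")
crop(d["image"],230,150,90,80,8,"pics/s6.png");crop(t["image"],190,195,120,70,6,"pics/t6.png")
import pickle;pickle.dump((t,d),open("d6.pkl","wb"))
E
```

```text
[0.5578 0.1586 0.0508] [ 0.0585  0.5303 -2.0194] 7.85 0.03257843370565088
```

View pics/s6.png

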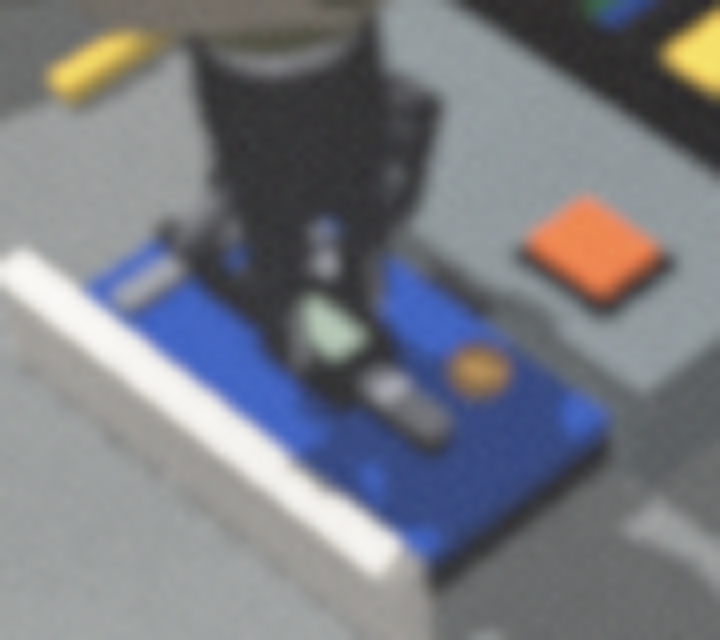

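View pics/t6.png

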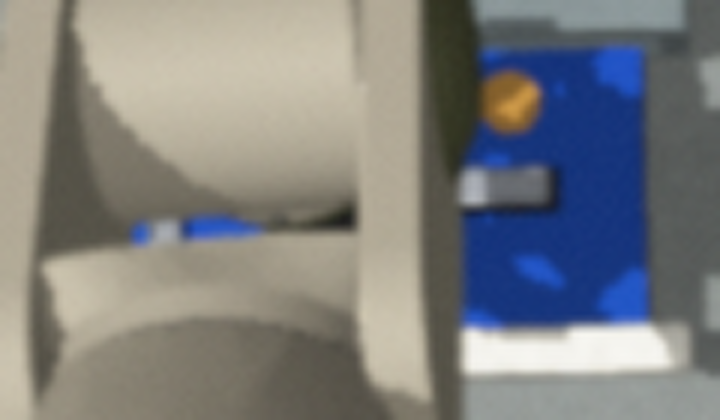

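```bash
python3 - <<'E'
from h import *
import pickle
t,d=pickle.load(open("d6.pkl","rb"))
t3,_=pickle.load(open("d3.pkl","rb"))
a=t["image"][210:240,260:300];b=t3["image"][210:240,260:300]
crop(np.hstack([a,b]),0,0,80,30,10,"pics/z6.png")
# profiles
print(t["image"][215:236,274].sum(1)); print(t3["image"][215:236,274].sum(1))
print(t["image"][226,270:292].sum(1)); print(t3["image"][226,270:292].sum(1))
E
```

```text
[287 261 225 200 201 223 262 267 286 316 323 324 308 255 150 149 185 197
 203 194 198]
[424 408 339 309 309 310 299 244 146  94  82  76  86  86 120 198 287 307
 312 311 313]
[470 376 332 325 324 325 324 329 324 319 287 200 129 156 187 198 195 201
 203 196 196 200]
[ 83  81  81  81  76  84  85  77  91  86  87  94 143 240 298 309 310 308
 312 309 311 312]
```

View pics/z6.png

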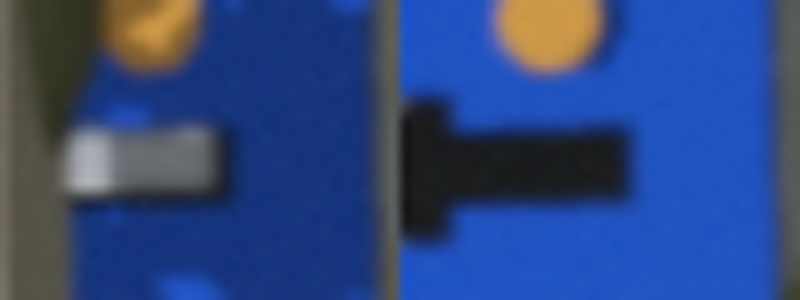

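Profile comparison of beam and cutout, with parallax allowed for, puts them within about 0.5 mm in both axes. I'll nudge +0.4 mm in x and continue down.

Emit:
{"api": "apply_moves", "payload": {"plan": [{"tx": 0.4, "ty": -0.2, "tz": -4, "rx": 0, "ry": 0, "rz": 0, "jaw": -0.5}, {"tx": 0.4, "ty": -0.2, "tz": -7, "rx": 0, "ry": 0, "rz": 0, "jaw": -0.5}, {"tx": 0.4, "ty": -0.2, "tz": -9, "rx": 0, "ry": 0, "rz": 0, "jaw": -0.5}, {"tx": 0.4, "ty": -0.2, "tz": -9, "rx": 0, "ry": 0, "rz": 0, "jaw": -0.5}]}}

```text
time_s: 8.35
position: [0.5585, 0.1586, 0.0422]
tool_rot: [[0.003, 1.0, -0.002], [1.0, -0.003, 0.001], [0.001, -0.002, -1.0]]
ft_force: [0.0, 0.4, -0.4]
grip_width: 0.0324
```

Emit:
{"api": "apply_moves", "payload": {"plan": [{"tx": -0.3, "ty": 0, "tz": -1, "rx": 0, "ry": 0, "rz": 0, "jaw": -0.5}, {"tx": -0.3, "ty": 0, "tz": -2, "rx": 0, "ry": 0, "rz": 0, "jaw": -0.5}, {"tx": -0.3, "ty": 0, "tz": -2, "rx": 0, "ry": 0, "rz": 0, "jaw": -0.5}]}}

```text
time_s: 8.65
position: [0.5583, 0.1586, 0.0403]
tool_rot: [[0.003, 1.0, -0.002], [1.0, -0.003, 0.001], [0.001, -0.002, -1.0]]
ft_force: [-0.1, 0.3, 0.3]
grip_width: 0.0321
```

```bash
python3 - <<'E'
from rig import env
from h import *
np.set_printoptions(precision=4,suppress=True)
s=env.observe();print(s["position"],s["ft_force"],s["time_s"],s["wrist_torque"])
d=env.get_image("side");t=env.get_image("top")
crop(d["image"],230,150,90,80,8,"pics/s7.png")
crop(t["image"],250,200,60,40,12,"pics/t7.png")
import pickle;pickle.dump((t,d),open("d7.pkl","wb"))
E
```

```text
[0.5583 0.1586 0.0403] [-0.0722  0.2976  0.2803] 8.65 [0.0129 0.0174 0.0504]
```

View pics/s7.png

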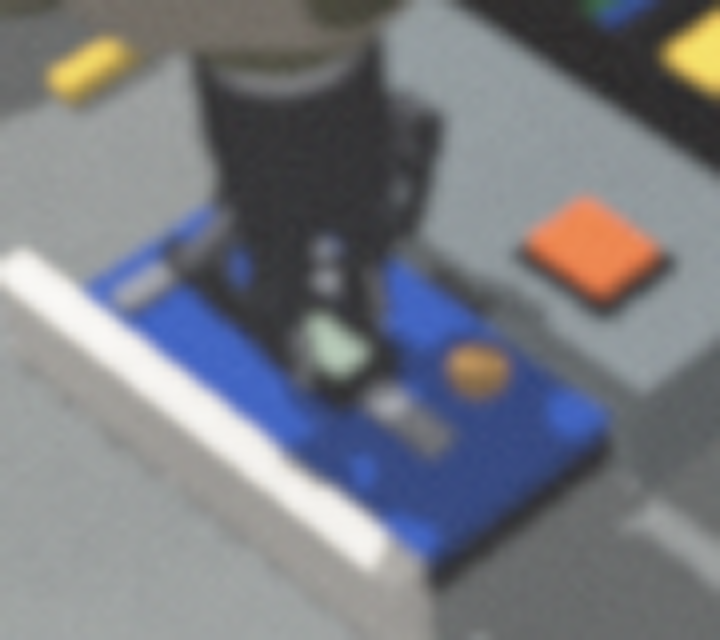

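View pics/t7.png

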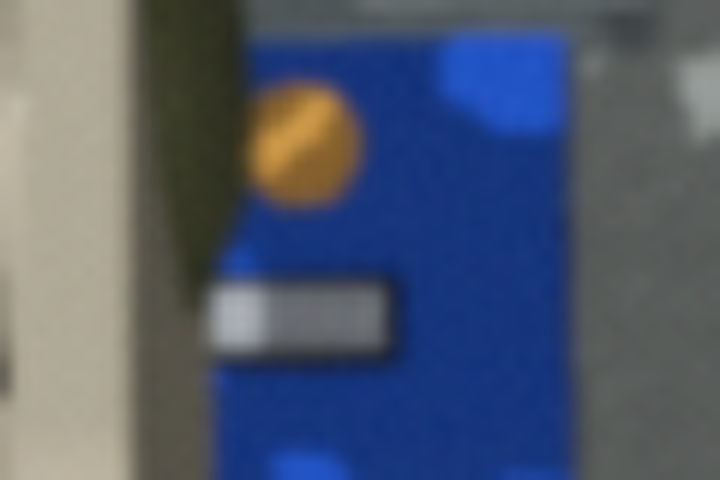

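The beam sits in its slot with even dark margins (crop (215–395, 280–355)), and the wrist no longer carries the caliper's weight, so it's resting on the nubs. I'll release, rise, shut the jaws and press.

Emit:
{"api": "apply_moves", "payload": {"plan": [{"tx": 0, "ty": 0, "tz": 0, "rx": 0, "ry": 0, "rz": 0, "jaw": 0.18}, {"tx": 0, "ty": 0, "tz": 0, "rx": 0, "ry": 0, "rz": 0, "jaw": 0.18}, {"tx": 0, "ty": 0, "tz": 0, "rx": 0, "ry": 0, "rz": 0, "jaw": 0.18}, {"tx": 0, "ty": 0, "tz": 15, "rx": 0, "ry": 0, "rz": 0, "jaw": 0.18}, {"tx": 0, "ty": 0, "tz": 35, "rx": 0, "ry": 0, "rz": 0, "jaw": 0.18}, {"tx": 0, "ty": -0.5, "tz": 35, "rx": 0, "ry": 0, "rz": 0, "jaw": -1}, {"tx": 0, "ty": -0.5, "tz": 35, "rx": 0, "ry": 0, "rz": 0, "jaw": -1}, {"tx": 0, "ty": -0.5, "tz": 35, "rx": 0, "ry": 0, "rz": 0, "jaw": -1}, {"tx": 0, "ty": -0.5, "tz": 35, "rx": 0, "ry": 0, "rz": 0, "jaw": -1}, {"tx": 0, "ty": -0.5, "tz": 22, "rx": 0, "ry": 0, "rz": 0, "jaw": -1}, {"tx": 0, "ty": -0.5, "tz": 14, "rx": 0, "ry": 0, "rz": 0, "jaw": -1}, {"tx": 0, "ty": -0.5, "tz": 13, "rx": 0, "ry": 0, "rz": 0, "jaw": -1}]}}

```text
time_s: 9.95
position: [0.5574, 0.158, 0.0514]
tool_rot: [[0.003, 1.0, -0.005], [1.0, -0.003, 0.001], [0.001, -0.005, -1.0]]
ft_force: [0.7, -0.3, -1.0]
grip_width: -0.0001
```

```bash
python3 - <<'E'
from rig import env
from h import *
np.set_printoptions(precision=4,suppress=True)
s=env.observe();print(s["position"],s["ft_force"],s["time_s"],s["wrist_torque"],s["grip_width"])
d=env.get_image("side");t=env.get_image("top")
crop(d["image"],230,150,90,80,8,"pics/s8.png")
crop(t["image"],200,195,100,65,8,"pics/t8.png")
E
```

```text
[0.5574 0.158  0.0514] [ 0.6903 -0.3455 -0.9739] 9.95 [-0.0086 -0.0002  0.0542] -0.00014284968125548636
```

View pics/s8.png

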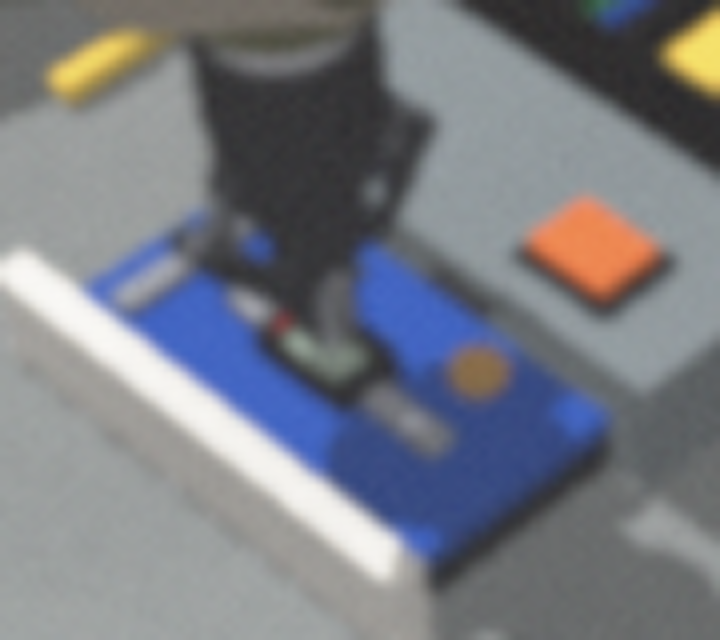

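View pics/t8.png

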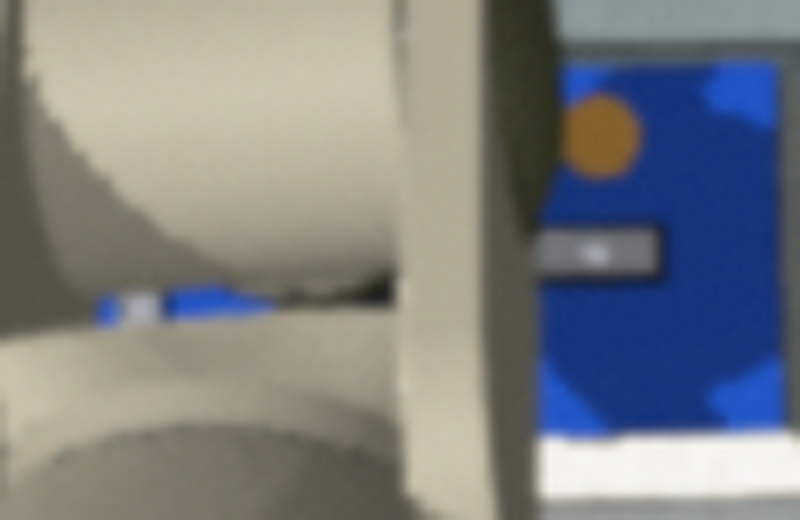

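The caliper sits flat in the outline (side crop, block at (325,355)), with the shut fingers just above the block. Pressing in small steps now.

Emit:
{"api": "apply_moves", "payload": {"plan": [{"tx": 0.5, "ty": 0, "tz": -1.5, "rx": 0, "ry": 0, "rz": 0, "jaw": -1}, {"tx": 0.5, "ty": 0, "tz": -3, "rx": 0, "ry": 0, "rz": 0, "jaw": -1}, {"tx": 0.5, "ty": 0, "tz": -4, "rx": 0, "ry": 0, "rz": 0, "jaw": -1}, {"tx": 0.5, "ty": 0, "tz": -4, "rx": 0, "ry": 0, "rz": 0, "jaw": -1}]}}

```text
time_s: 10.45
position: [0.559, 0.1582, 0.0495]
tool_rot: [[0.003, 1.0, -0.002], [1.0, -0.003, 0.001], [0.001, -0.002, -1.0]]
ft_force: [-0.7, -0.3, 5.2]
grip_width: -0.0001
```

Emit:
{"api": "apply_moves", "payload": {"plan": [{"tx": -0.5, "ty": 0, "tz": -3, "rx": 0, "ry": 0, "rz": 0, "jaw": -1}, {"tx": -0.5, "ty": 0, "tz": -4, "rx": 0, "ry": 0, "rz": 0, "jaw": -1}, {"tx": -0.5, "ty": 0, "tz": -5, "rx": 0, "ry": 0, "rz": 0, "jaw": -1}, {"tx": -0.5, "ty": 0, "tz": -5, "rx": 0, "ry": 0, "rz": 0, "jaw": -1}]}}

```text
time_s: 10.85
position: [0.5608, 0.1582, 0.0478]
tool_rot: [[0.003, 1.0, 0.006], [1.0, -0.003, 0.001], [0.001, 0.006, -1.0]]
ft_force: [-1.8, -1.2, 22.8]
grip_width: 0.0002
```

Emit:
{"api": "apply_moves", "payload": {"plan": [{"tx": -1, "ty": 0, "tz": -5, "rx": 0, "ry": 0, "rz": 0, "jaw": -1}, {"tx": -2, "ty": 0, "tz": -6, "rx": 0, "ry": 0, "rz": 0, "jaw": -1}, {"tx": -2, "ty": 0, "tz": -6, "rx": 0, "ry": 0, "rz": 0, "jaw": -1}]}}

```text
time_s: 11.15
position: [0.5629, 0.1583, 0.0473]
tool_rot: [[0.003, 1.0, 0.02], [1.0, -0.003, 0.002], [0.002, 0.02, -1.0]]
ft_force: [-1.8, -1.3, 35.2]
grip_width: 0.0006
```

```bash
python3 - <<'E'
from rig import env
from h import *
np.set_printoptions(precision=4,suppress=True)
s=env.observe();print(s["position"],s["ft_force"],s["time_s"],s["wrist_torque"],s["grip_width"])
d=env.get_image("side")
crop(d["image"],230,150,90,80,8,"pics/s9.png")
E
```

```text
[0.5629 0.1583 0.0473] [-1.7902 -1.2866 35.2145] 11.15 [-0.2598  0.0522 -0.0163] 0.0005991179919344908
```

View pics/s9.png

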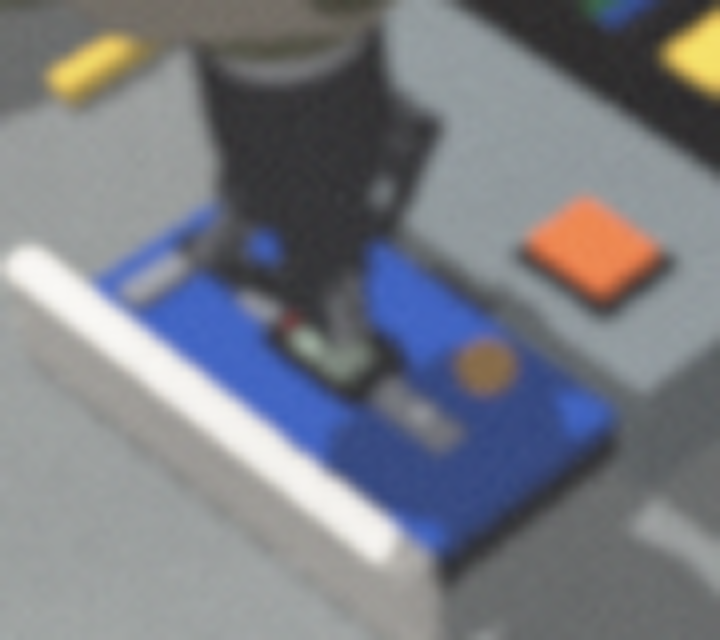

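Force reached 35 N at z≈0.047, 2 mm above the seated height, and the arm drifted +x and dragged the drawer a few mm. I'll back off and look.

Emit:
{"api": "apply_moves", "payload": {"plan": [{"tx": -3, "ty": 0, "tz": 10, "rx": 0, "ry": 0, "rz": 0, "jaw": -1}, {"tx": -6, "ty": 0, "tz": 50, "rx": 0, "ry": 0, "rz": 0, "jaw": -1}, {"tx": -20, "ty": 0, "tz": 90, "rx": 0, "ry": 0, "rz": 0, "jaw": -1}, {"tx": -50, "ty": -30, "tz": 110, "rx": 0, "ry": 0, "rz": 0, "jaw": -1}, {"tx": -80, "ty": -70, "tz": 120, "rx": 0, "ry": 0, "rz": 0, "jaw": -1}, {"tx": -100, "ty": -110, "tz": 120, "rx": 0, "ry": 0, "rz": 0, "jaw": -1}, {"tx": -120, "ty": -150, "tz": 120, "rx": 0, "ry": 0, "rz": 0, "jaw": -1}, {"tx": -140, "ty": -190, "tz": 120, "rx": 0, "ry": 0, "rz": 0, "jaw": -1}]}}

```text
time_s: 12.0
position: [0.4218, -0.0329, 0.1677]
tool_rot: [[0.002, 1.0, 0.02], [1.0, -0.002, 0.001], [0.001, 0.02, -1.0]]
ft_force: [0.6, -1.0, 0.1]
grip_width: 0.0
```

```bash
python3 - <<'E'
from rig import env
from h import *
np.set_printoptions(precision=4,suppress=True)
s=env.observe();print(s["position"],s["tool_rot"],s["ft_force"],s["time_s"])
d=env.get_image("side");t=env.get_image("top")
crop(d["image"],230,150,90,80,8,"pics/s10.png");crop(t["image"],200,195,100,65,8,"pics/t10.png")
import pickle;pickle.dump((t,d),open("d10.pkl","wb"))
E
```

```text
[ 0.4218 -0.0329  0.1677] [[ 0.0022  0.9998  0.0203]
 [ 1.     -0.0022  0.0011]
 [ 0.0012  0.0203 -0.9998]] [ 0.5971 -1.0201  0.0519] 12.0
```

View pics/s10.png

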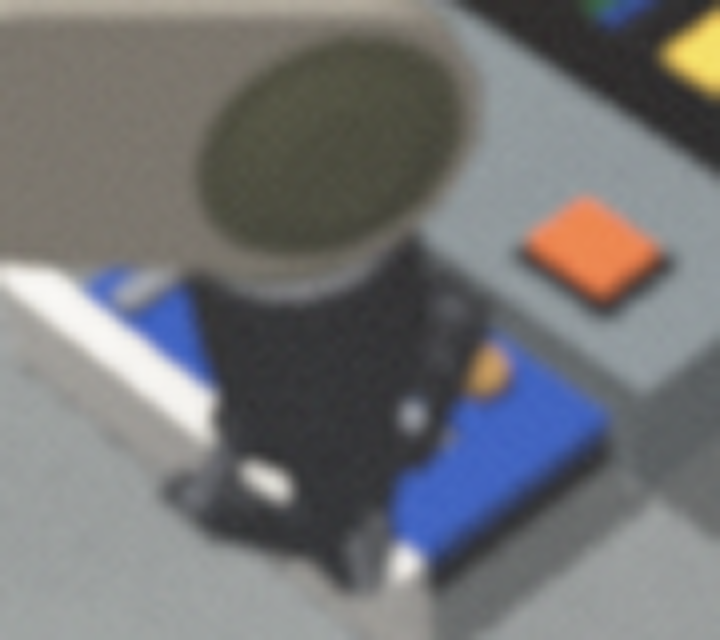

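View pics/t10.png

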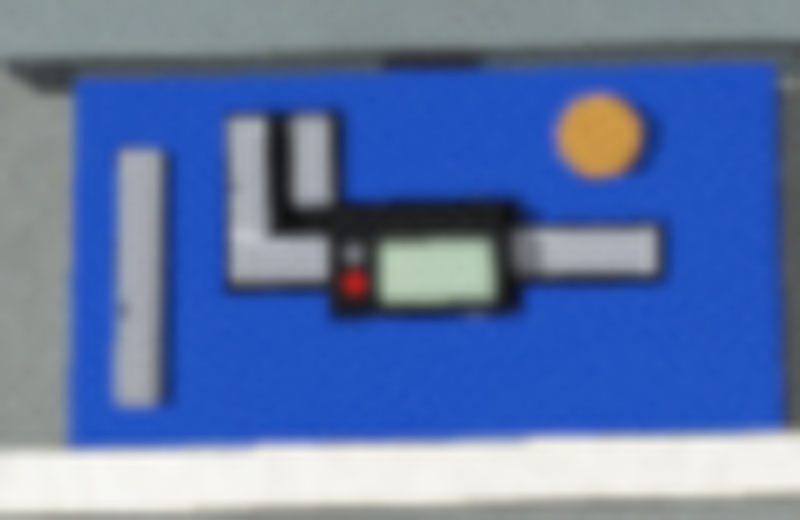

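The caliper lies well aligned in the cutout in plan (block at crop (335–520, 205–315)). I need its height, so I'll move the arm out of the side camera's view and level the tool.

Emit:
{"api": "apply_moves", "payload": {"plan": [{"tx": -20, "ty": 40, "tz": 20, "rx": 0, "ry": 0.02, "rz": 0, "jaw": -1}, {"tx": -40, "ty": 80, "tz": 30, "rx": 0, "ry": 0.02, "rz": 0, "jaw": -1}, {"tx": -60, "ty": 122, "tz": 30, "rx": 0, "ry": 0.02, "rz": 0, "jaw": -1}, {"tx": -75, "ty": 165, "tz": 30, "rx": 0, "ry": 0.02, "rz": 0, "jaw": -1}, {"tx": -90, "ty": 210, "tz": 30, "rx": 0, "ry": 0.02, "rz": 0, "jaw": -1}, {"tx": -100, "ty": 255, "tz": 30, "rx": 0, "ry": 0.02, "rz": 0, "jaw": -1}, {"tx": -105, "ty": 300, "tz": 30, "rx": 0, "ry": 0.02, "rz": 0, "jaw": -1}, {"tx": -110, "ty": 345, "tz": 30, "rx": 0, "ry": 0.02, "rz": 0, "jaw": -1}, {"tx": -120, "ty": 390, "tz": 30, "rx": 0, "ry": 0.02, "rz": 0, "jaw": -1}, {"tx": -120, "ty": 400, "tz": 30, "rx": 0, "ry": 0.02, "rz": 0, "jaw": -1}]}}

```text
time_s: 13.1
position: [0.2995, 0.3686, 0.1975]
tool_rot: [[0.004, 1.0, -0.001], [1.0, -0.004, 0.002], [0.002, -0.001, -1.0]]
ft_force: [0.5, -0.6, -0.6]
grip_width: 0.0003
```

```bash
python3 - <<'E'
from rig import env
from h import *
np.set_printoptions(precision=4,suppress=True)
s=env.observe();print(s["position"],s["tool_rot"],s["ft_force"],s["time_s"])
d=env.get_image("side");t=env.get_image("top")
crop(d["image"],230,150,90,80,8,"pics/s11.png");crop(t["image"],200,195,100,65,8,"pics/t11.png")
import pickle;pickle.dump((t,d),open("d11.pkl","wb"))
E
```

```text
[0.2995 0.3686 0.1975] [[ 0.0036  1.     -0.001 ]
 [ 1.     -0.0036  0.0015]
 [ 0.0015 -0.001  -1.    ]] [ 0.5029 -0.6012 -0.5984] 13.1
```

View pics/s11.png

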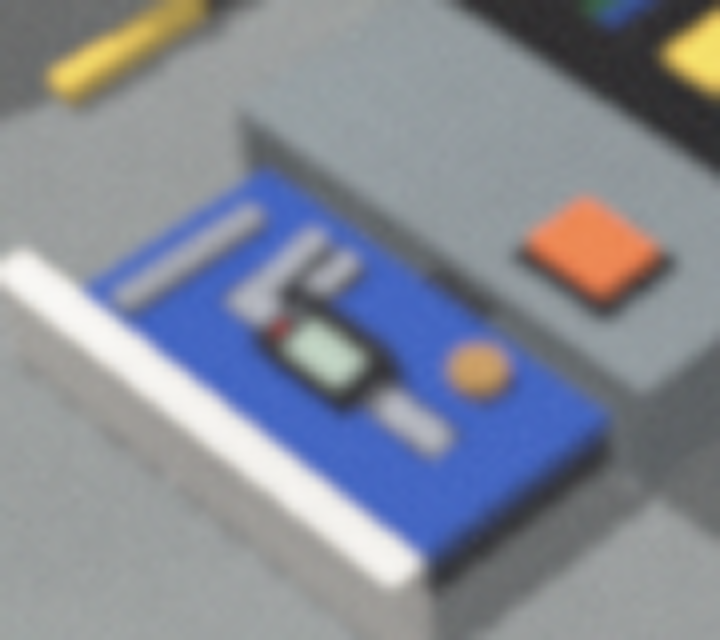

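```bash
cat > seg.py <<'E'
from h import *
def cen(img,f,box):
    x0,y0,x1,y1=box;I=img[y0:y1,x0:x1].astype(float)
    w=np.clip(f(I[...,0],I[...,1],I[...,2]),0,None)
    Y,X=np.mgrid[y0:y1,x0:x1];return (w*X).sum()/w.sum(),(w*Y).sum()/w.sum(),w.sum()
scr=lambda r,g,b:np.clip(g-b-8,0,40)*(g>120)
dis=lambda r,g,b:np.clip(r-b-30,0,80)
E
python3 - <<'E'
from seg import *
import pickle
np.set_printoptions(precision=4,suppress=True)
def run(f):
    t,d=pickle.load(open(f,"rb"))
    St=cen(t["image"],scr,(240,217,268,240));Ss=cen(d["image"],scr,(258,185,282,202))
    Dt=cen(t["image"],dis,(266,203,284,222));Ds=cen(d["image"],dis,(283,190,297,203))
    Ot=cen(t["image"],dis,(262,172,292,196));Os=cen(d["image"],dis,(293,171,317,192))
    print(St,Ss);print(Dt,Ds)
    print(tri(t,[St[:2],Dt[:2],Ot[:2]],d,[Ss[:2],Ds[:2],Os[:2]]))
run("d11.pkl")
t,d=pickle.load(open("d0.pkl","rb"))
a=cen(t["image"],scr,(418,192,445,216));b=cen(d["image"],scr,(372,255,400,278))
print("initial",tri(t,[a[:2]],d,[b[:2]]),a,b)
E
```

```text
(np.float64(254.0679758308157), np.float64(228.41918429003022), np.float64(1324.0)) (np.float64(270.1125), np.float64(193.69583333333333), np.float64(240.0))
(np.float64(274.5557065217391), np.float64(211.5473602484472), np.float64(5152.0)) (np.float64(289.3795731707317), np.float64(195.8391768292683), np.float64(1312.0))
[[0.5514 0.154  0.0469 0.0014]
 [0.5933 0.1039 0.0409 0.0017]
 [0.6584 0.0997 0.0696 0.0019]]
initial [[ 0.6063 -0.2985  0.0216  0.0011]] (np.float64(431.4176245210728), np.float64(204.132183908046), np.float64(1044.0)) (np.float64(385.5183486238532), np.float64(266.18119266055044), np.float64(436.0))
```

```bash
python3 - <<'E'
from h import *
import pickle
t,d=pickle.load(open("d11.pkl","rb"))
for i,z in enumerate((.025,.030)):
    C=cal_lines(.5574,.1585,np.radians(89.7),z)
    overlay(t,C,215,203,75,40,12,f"pics/o11t{i}.png");overlay(d,C,252,172,42,40,16,f"pics/o11s{i}.png")
a=np.vstack([cv2.imread(f"pics/o11t{i}.png") for i in(0,1)]);cv2.imwrite("pics/o11t.png",cv2.resize(a,None,fx=.62,fy=.62,interpolation=cv2.INTER_AREA))
a=np.hstack([cv2.imread(f"pics/o11s{i}.png") for i in(0,1)]);cv2.imwrite("pics/o11s.png",cv2.resize(a,None,fx=.59,fy=.59,interpolation=cv2.INTER_AREA))
crop(t["image"],215,203,75,40,10,"pics/t11z.png")
E
```

```text
(no output)
```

View pics/o11t.png

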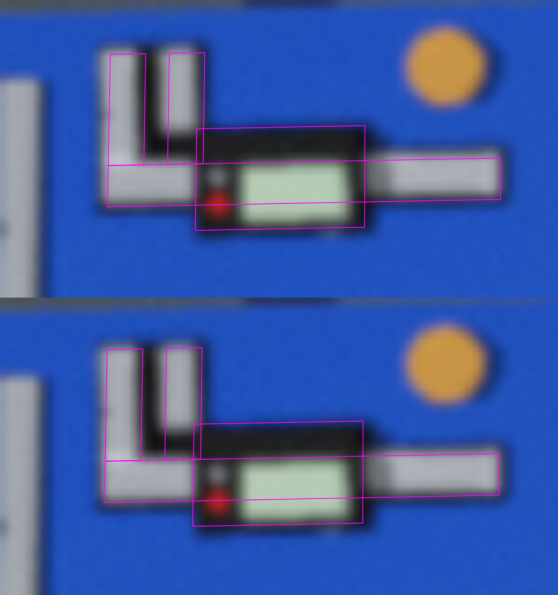

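View pics/o11s.png

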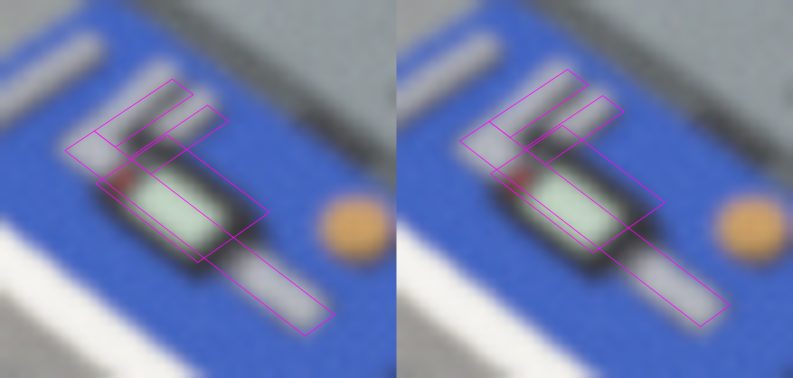

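View pics/t11z.png

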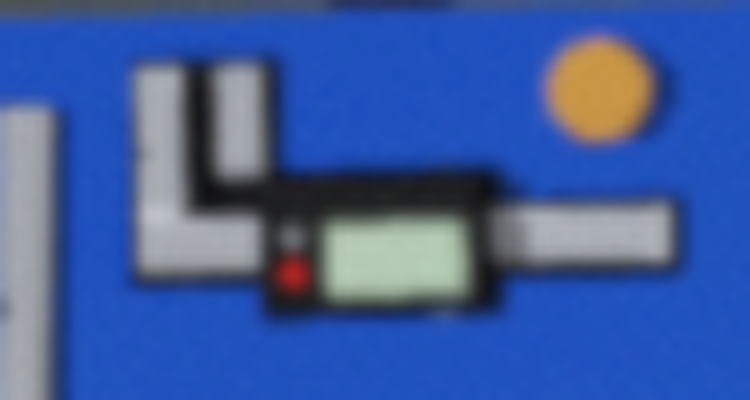

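Height from the images is ambiguous to about 3 mm, with the local triangulation bias suggesting it's still on the nubs. I'll probe it mechanically: go back above the block with the tool level, then touch.

Emit:
{"api": "apply_moves", "payload": {"plan": [{"tx": 35, "ty": -29, "tz": 0, "rx": 0, "ry": 0, "rz": 0, "jaw": -1}, {"tx": 70, "ty": -58, "tz": 0, "rx": 0, "ry": 0, "rz": 0, "jaw": -1}, {"tx": 105, "ty": -86, "tz": 0, "rx": 0, "ry": 0, "rz": 0, "jaw": -1}, {"tx": 140, "ty": -115, "tz": -10, "rx": 0, "ry": 0, "rz": 0, "jaw": -1}, {"tx": 175, "ty": -144, "tz": -30, "rx": 0, "ry": 0, "rz": 0, "jaw": -1}, {"tx": 210, "ty": -173, "tz": -55, "rx": 0, "ry": 0, "rz": 0, "jaw": -1}, {"tx": 240, "ty": -196, "tz": -85, "rx": 0, "ry": 0, "rz": 0, "jaw": -1}, {"tx": 258, "ty": -210, "tz": -115, "rx": 0, "ry": 0, "rz": 0, "jaw": -1}, {"tx": 258, "ty": -210, "tz": -138, "rx": 0, "ry": 0, "rz": 0, "jaw": -1}, {"tx": 258, "ty": -210, "tz": -138, "rx": 0, "ry": 0, "rz": 0, "jaw": -1}]}}

```text
time_s: 14.2
position: [0.557, 0.154, 0.0566]
tool_rot: [[0.008, 1.0, -0.008], [1.0, -0.008, -0.0], [-0.0, -0.008, -1.0]]
ft_force: [-0.9, -0.3, 0.1]
grip_width: -0.0
```

Emit:
{"api": "apply_moves", "payload": {"plan": [{"tx": 0, "ty": 4, "tz": -2, "rx": 0, "ry": -0.008, "rz": 0, "jaw": -1}, {"tx": 0, "ty": 4, "tz": -4, "rx": 0, "ry": -0.008, "rz": 0, "jaw": -1}, {"tx": 0, "ty": 4, "tz": -5, "rx": 0, "ry": -0.008, "rz": 0, "jaw": -1}, {"tx": 0, "ty": 4, "tz": -5, "rx": 0, "ry": -0.008, "rz": 0, "jaw": -1}]}}

```text
time_s: 14.6
position: [0.5571, 0.1583, 0.0524]
tool_rot: [[0.007, 1.0, 0.002], [1.0, -0.007, -0.0], [-0.0, 0.002, -1.0]]
ft_force: [-1.0, -0.5, 0.4]
grip_width: -0.0001
```

Emit:
{"api": "apply_moves", "payload": {"plan": [{"tx": 0.5, "ty": 0, "tz": -1, "rx": 0, "ry": 0, "rz": 0, "jaw": -1}, {"tx": 0.5, "ty": 0, "tz": -2, "rx": 0, "ry": 0, "rz": 0, "jaw": -1}, {"tx": 0.5, "ty": 0, "tz": -2, "rx": 0, "ry": 0, "rz": 0, "jaw": -1}]}}

```text
time_s: 14.9
position: [0.5575, 0.1583, 0.0504]
tool_rot: [[0.007, 1.0, 0.002], [1.0, -0.007, -0.0], [-0.0, 0.002, -1.0]]
ft_force: [-0.1, -0.5, 1.0]
grip_width: -0.0004
```

Emit:
{"api": "apply_moves", "payload": {"plan": [{"tx": 0, "ty": 0, "tz": -1, "rx": 0, "ry": 0, "rz": 0, "jaw": -1}, {"tx": 0, "ty": 0, "tz": -1, "rx": 0, "ry": 0, "rz": 0, "jaw": -1}]}}

```text
time_s: 15.1
position: [0.5576, 0.1583, 0.0493]
tool_rot: [[0.007, 1.0, 0.002], [1.0, -0.007, -0.0], [-0.0, 0.002, -1.0]]
ft_force: [-0.6, -1.0, -0.5]
grip_width: 0.0001
```

Emit:
{"api": "apply_moves", "payload": {"plan": [{"tx": 0, "ty": 0, "tz": -1, "rx": 0, "ry": 0, "rz": 0, "jaw": -1}, {"tx": 0, "ty": 0, "tz": -1, "rx": 0, "ry": 0, "rz": 0, "jaw": -1}]}}

```text
time_s: 15.3
position: [0.5578, 0.1584, 0.0488]
tool_rot: [[0.007, 1.0, 0.003], [1.0, -0.007, -0.0], [-0.0, 0.003, -1.0]]
ft_force: [-1.0, -0.2, 4.1]
grip_width: 0.0005
```

Emit:
{"api": "apply_moves", "payload": {"plan": [{"tx": 0, "ty": 0, "tz": -1, "rx": 0, "ry": 0, "rz": 0, "jaw": -1}, {"tx": 0, "ty": 0, "tz": -1, "rx": 0, "ry": 0, "rz": 0, "jaw": -1}]}}

```text
time_s: 15.5
position: [0.5583, 0.1584, 0.0487]
tool_rot: [[0.007, 1.0, 0.004], [1.0, -0.007, -0.0], [-0.0, 0.004, -1.0]]
ft_force: [-0.9, 0.7, 7.1]
grip_width: -0.0005
```

Emit:
{"api": "apply_moves", "payload": {"plan": [{"tx": -0.5, "ty": 0, "tz": -2, "rx": 0, "ry": -0.004, "rz": 0, "jaw": -1}, {"tx": -0.5, "ty": 0, "tz": -2, "rx": 0, "ry": -0.004, "rz": 0, "jaw": -1}]}}

```text
time_s: 15.7
position: [0.5588, 0.1584, 0.0484]
tool_rot: [[0.007, 1.0, 0.012], [1.0, -0.007, 0.0], [0.0, 0.012, -1.0]]
ft_force: [-1.9, 0.3, 12.8]
grip_width: 0.0002
```

```bash
python3 - <<'E'
from rig import env
import numpy as np
np.set_printoptions(precision=4,suppress=True)
s=env.observe();print(s["position"],s["ft_force"],s["wrist_torque"],s["time_s"],s["tool_rot"][:,2])
E
```

```text
[0.5588 0.1584 0.0484] [-1.9364  0.2618 12.8042] [-0.1494  0.1645 -0.013 ] 15.7 [ 0.012   0.     -0.9999]
```

Contact is at z≈0.049, so the block is still on its nubs, and the moment shows contact at the -y edge, meaning the tail side is higher. I'll level the tool and press over the tail-side nub pair first.

Emit:
{"api": "apply_moves", "payload": {"plan": [{"tx": -1, "ty": 0, "tz": 5, "rx": 0, "ry": 0.012, "rz": 0, "jaw": -1}, {"tx": -1, "ty": -14, "tz": 5, "rx": 0, "ry": 0.012, "rz": 0, "jaw": -1}, {"tx": -1, "ty": -14, "tz": 3, "rx": 0, "ry": 0.012, "rz": 0, "jaw": -1}, {"tx": -1, "ty": -14, "tz": 1, "rx": 0, "ry": 0.012, "rz": 0, "jaw": -1}, {"tx": -1, "ty": -14, "tz": 0, "rx": 0, "ry": 0.012, "rz": 0, "jaw": -1}, {"tx": -1, "ty": -14, "tz": -1, "rx": 0, "ry": 0.012, "rz": 0, "jaw": -1}, {"tx": -1, "ty": -14, "tz": -2, "rx": 0, "ry": 0.012, "rz": 0, "jaw": -1}, {"tx": -1, "ty": -14, "tz": -2, "rx": 0, "ry": 0.012, "rz": 0, "jaw": -1}]}}

```text
time_s: 16.5
position: [0.5592, 0.1437, 0.0482]
tool_rot: [[0.007, 1.0, 0.004], [1.0, -0.007, -0.001], [-0.001, 0.004, -1.0]]
ft_force: [-2.0, -4.8, 16.0]
grip_width: 0.0002
```

```bash
cat > st.py <<'E'
from rig import env
import numpy as np
np.set_printoptions(precision=4,suppress=True)
s=env.observe();print(s["position"],s["ft_force"],s["wrist_torque"],s["time_s"],s["tool_rot"][:,2])
E
python3 st.py
```

```text
[0.5592 0.1437 0.0482] [-1.9618 -4.7858 15.9973] [-0.932   0.1701 -0.02  ] 16.5 [ 0.0043 -0.0013 -1.    ]
```

Before pushing harder I'll check the tool's height reference by touching the bare insert (known 36 mm) at about (0.528, 0.105).

Emit:
{"api": "apply_moves", "payload": {"plan": [{"tx": -2, "ty": 0, "tz": 8, "rx": 0, "ry": 0.004, "rz": 0, "jaw": -1}, {"tx": -31, "ty": -30, "tz": 14, "rx": 0, "ry": 0.004, "rz": 0, "jaw": -1}, {"tx": -31, "ty": -39, "tz": 5, "rx": 0, "ry": 0.004, "rz": 0, "jaw": -1}, {"tx": -31, "ty": -39, "tz": -4, "rx": 0, "ry": 0.004, "rz": 0, "jaw": -1}, {"tx": -31, "ty": -39, "tz": -9, "rx": 0, "ry": 0.004, "rz": 0, "jaw": -1}, {"tx": -31, "ty": -39, "tz": -10, "rx": 0, "ry": 0.004, "rz": 0, "jaw": -1}, {"tx": -31, "ty": -39, "tz": -11, "rx": 0, "ry": 0.004, "rz": 0, "jaw": -1}, {"tx": -31, "ty": -39, "tz": -12, "rx": 0, "ry": 0.004, "rz": 0, "jaw": -1}]}}

```text
time_s: 17.3
position: [0.5286, 0.1051, 0.0361]
tool_rot: [[0.006, 1.0, 0.001], [1.0, -0.006, -0.001], [-0.001, 0.001, -1.0]]
ft_force: [-0.0, -0.2, 0.1]
grip_width: 0.0004
```

Emit:
{"api": "apply_moves", "payload": {"plan": [{"tx": 0, "ty": 0, "tz": -1, "rx": 0, "ry": 0, "rz": 0, "jaw": -1}, {"tx": 0, "ty": 0, "tz": -1, "rx": 0, "ry": 0, "rz": 0, "jaw": -1}]}}

```text
time_s: 17.5
position: [0.5292, 0.1051, 0.036]
tool_rot: [[0.006, 1.0, 0.002], [1.0, -0.006, -0.002], [-0.002, 0.002, -1.0]]
ft_force: [-1.9, -0.6, 7.3]
grip_width: -0.0002
```

Emit:
{"api": "apply_moves", "payload": {"plan": [{"tx": 0, "ty": 0, "tz": -1, "rx": 0, "ry": 0, "rz": 0, "jaw": -1}, {"tx": 0, "ty": 0, "tz": -1, "rx": 0, "ry": 0, "rz": 0, "jaw": -1}]}}

```text
time_s: 17.7
position: [0.5298, 0.1051, 0.036]
tool_rot: [[0.006, 1.0, 0.004], [1.0, -0.006, -0.002], [-0.002, 0.004, -1.0]]
ft_force: [-1.7, -1.4, 8.6]
grip_width: -0.0002
```

The reference is good: the insert reads 36.0 mm. So the block top really is at about 49 mm, 4 mm short. I'll compare the jaw and beam edges with the empty cutout's edges for lateral interference.

```bash
python3 - <<'E'
import pickle,numpy as np
np.set_printoptions(linewidth=200)
a=pickle.load(open("d11.pkl","rb"))[0]["image"].astype(int);a2=pickle.load(open("d10.pkl","rb"))[0]["image"].astype(int)
b=pickle.load(open("d3.pkl","rb"))[0]["image"].astype(int)
a=(a+a2)/2
R=lambda im,s:im[s].sum(-1).round().astype(int)
print("row jaw 213-216, cols 222..245");print(R(a,np.s_[213:217,222:246]).mean(0).astype(int));print(R(b,np.s_[213:217,222:246]).mean(0).astype(int))
print("row beam 226,cols 222..246");print(R(a,np.s_[225:229,222:246]).mean(0).astype(int));print(R(b,np.s_[225:229,222:246]).mean(0).astype(int))
print("row tail, cols 262..288");print(R(a,np.s_[225:228,262:288]).mean(0).astype(int));print(R(b,np.s_[225:228,262:288]).mean(0).astype(int))
print("col jaw1 229-232 rows 204..236");print(R(a,np.s_[204:236,230:233]).mean(1).astype(int));print(R(b,np.s_[204:236,230:233]).mean(1).astype(int))
print("col jaw2 237-240 rows 204..236");print(R(a,np.s_[204:236,238:241]).mean(1).astype(int));print(R(b,np.s_[204:236,238:241]).mean(1).astype(int))
print("col tail 272-279 rows 218..236");print(R(a,np.s_[218:236,272:280]).mean(1).astype(int));print(R(b,np.s_[218:236,272:280]).mean(1).astype(int))
print("col block rows 216..240");print(R(a,np.s_[216:240,246:250]).mean(1).astype(int));print(R(b,np.s_[216:240,246:250]).mean(1).astype(int))
E
```

```text
row jaw 213-216, cols 222..245
[287 302 302 301 299 300 348 482 516 510 451 260  99 114 281 461 510 506 446 270 172 241 292 303]
[293 305 305 307 303 272 170  80  51  58  77  79  80  80  83  84  84  84  81  98 159 250 298 308]
row beam 226,cols 222..246
[282 302 303 302 298 285 324 485 528 525 523 518 512 509 507 504 506 496 426 230 153 224 255 188]
[289 308 307 306 304 271 163  78  52  61  80  84  83  86  85  85  84  83  85  81  86  86  82  80]
row tail, cols 262..288
[165 159 265 332 361 427 508 528 528 529 526 526 524 525 523 524 523 526 526 453 266 229 286 304 305 307]
[ 86  86  84  86  85  84  85  85  84  82  81  82  81  83  85  80  84  84  87  98 144 236 296 307 309 310]
col jaw1 229-232 rows 204..236
[285 299 301 296 286 333 470 504 496 493 493 492 492 492 488 496 498 501 506 529 564 551 527 518 507 445 285 212 281 302 306 305]
[289 304 303 300 255 156  81  64  59  59  66  61  62  67  66  64  64  65  65  64  65  63  65  65  66  67  91 182 283 308 311 313]
col jaw2 237-240 rows 204..236
[289 302 300 292 283 347 452 483 487 486 486 487 489 489 485 449 325 158  87 129 285 451 490 486 477 408 233 199 271 290 294 301]
[291 306 307 292 238 146  90  79  81  84  81  84  85  83  81  81  80  85  83  83  85  85  85  83  84  85 116 195 277 295 300 307]
col tail 272-279 rows 218..236
[303 305 304 292 269 331 485 528 530 515 441 250 209 284 306 307 307 306]
[308 308 307 295 238 144  89  82  82  83  88 121 206 288 310 311 312 310]
col block rows 216..240
[304 303 295 254 151 101  97 106 169 292 387 407 406 408 407 376 289 174 191 279 303 306 304 305]
[307 306 304 298 264 194 110  84  85  85  82  83  84  85  81  85  95 150 249 301 306 310 310 311]
```

In plan, every edge is clear of the walls: it's about 0.6 mm off to +x and 0.5 mm to +y, inside the play. So only the nubs resist, and my earlier press was skewed by arm compliance (x drift and tilt). I'll return to the block centre and press with those compensated.

Emit:
{"api": "apply_moves", "payload": {"plan": [{"tx": -1, "ty": 0, "tz": 10, "rx": 0, "ry": 0.004, "rz": 0, "jaw": -1}, {"tx": 5, "ty": 20, "tz": 22, "rx": 0, "ry": 0.004, "rz": 0, "jaw": -1}, {"tx": 27, "ty": 53, "tz": 22, "rx": 0, "ry": 0.004, "rz": 0, "jaw": -1}, {"tx": 27, "ty": 53, "tz": 17, "rx": 0, "ry": 0.004, "rz": 0, "jaw": -1}, {"tx": 27, "ty": 53, "tz": 15, "rx": 0, "ry": 0.004, "rz": 0, "jaw": -1}, {"tx": 27, "ty": 53, "tz": 15, "rx": 0, "ry": 0.004, "rz": 0, "jaw": -1}]}}

```text
time_s: 18.3
position: [0.5561, 0.1577, 0.0508]
tool_rot: [[0.006, 1.0, -0.001], [1.0, -0.006, -0.002], [-0.002, -0.001, -1.0]]
ft_force: [-0.2, 0.2, 0.2]
grip_width: -0.0
```

```bash
python3 st.py
```

```text
[0.5561 0.1577 0.0508] [-0.2249  0.2052  0.1751] [-0.0128 -0.0518  0.0002] 18.3 [-0.001  -0.0024 -1.    ]
```

Emit:
{"api": "apply_moves", "payload": {"plan": [{"tx": 0, "ty": 0, "tz": -2, "rx": 0.002, "ry": 0, "rz": 0, "jaw": -1}, {"tx": -1, "ty": 0, "tz": -4, "rx": 0.002, "ry": 0.005, "rz": 0, "jaw": -1}, {"tx": -1.5, "ty": 0, "tz": -5.5, "rx": 0.002, "ry": 0.008, "rz": 0, "jaw": -1}, {"tx": -2, "ty": 0, "tz": -7, "rx": 0.002, "ry": 0.012, "rz": 0, "jaw": -1}, {"tx": -2, "ty": 0, "tz": -7, "rx": 0.002, "ry": 0.012, "rz": 0, "jaw": -1}, {"tx": -2, "ty": 0, "tz": -7, "rx": 0.002, "ry": 0.012, "rz": 0, "jaw": -1}]}}

```text
time_s: 18.9
position: [0.5568, 0.1572, 0.0478]
tool_rot: [[0.006, 1.0, -0.004], [1.0, -0.006, -0.0], [-0.0, -0.004, -1.0]]
ft_force: [-2.6, -1.4, 27.0]
grip_width: -0.0
```

```bash
python3 st.py
```

```text
[0.5568 0.1572 0.0478] [-2.5619 -1.4248 27.0318] [-0.1639  0.1543  0.0633] 18.9 [-0.0043 -0.     -1.    ]
```

The wrist moment puts the contact well on the pads' +x side even when the tool is tilted the other way. So the block may be rolled, with the rear (jaw) side high. I'll check the jaw-tip height in the earlier clear views.

```bash
python3 - <<'E'
from h import *
import pickle
np.set_printoptions(precision=4,suppress=True)
t,d=pickle.load(open("d11.pkl","rb"))
crop(d["image"],250,170,48,42,16,"pics/s11z.png")
def lines(roll,z,x=.5574,y=.159,yaw=np.radians(89.7)):
    # roll about caliper x, pivot at front-bottom edge of block (local y=+.017)
    R=cv2.Rodrigues(np.array([0,0,yaw]))[0]@cv2.Rodrigues(np.array([roll,0,0.]))[0]
    out=[]
    for x0,x1,y0,y1,h in((-.028,.028,-.017,.017,.02),(-.072,.06,-.007,.007,.007),(.028,.040,-.045,-.007,.007),(.048,.060,-.045,-.007,.007)):
        P=np.array([(a,b,h) for a,b in((x0,y0),(x1,y0),(x1,y1),(x0,y1))])-[0,.017,0]
        out.append(P@R.T+np.array([x,y,z])+R@np.array([0,0.017,0])*[1,1,0])
    return out
for n,(r,z) in {"A":(0,.025),"B":(0,.0295),"C":(-.15,.025)}.items():
    overlay(d,lines(r,z),250,170,48,42,12,f"pics/q{n}s.png")
    overlay(t,lines(r,z),215,203,75,40,8,f"pics/q{n}t.png")
a=np.hstack([cv2.imread(f"pics/q{n}s.png") for n in"ABC"]);cv2.imwrite("pics/qs.png",cv2.resize(a,(800,233),interpolation=cv2.INTER_AREA))
a=np.vstack([cv2.imread(f"pics/q{n}t.png") for n in"BC"]);cv2.imwrite("pics/qt.png",a[:600])
E
```

```text
(no output)
```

View pics/qBs.png

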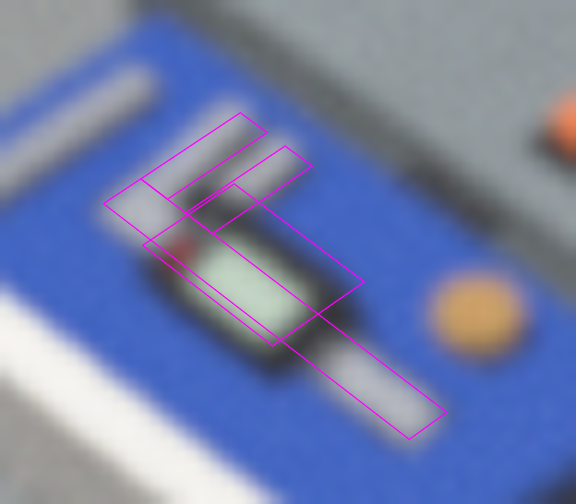

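View pics/qCs.png

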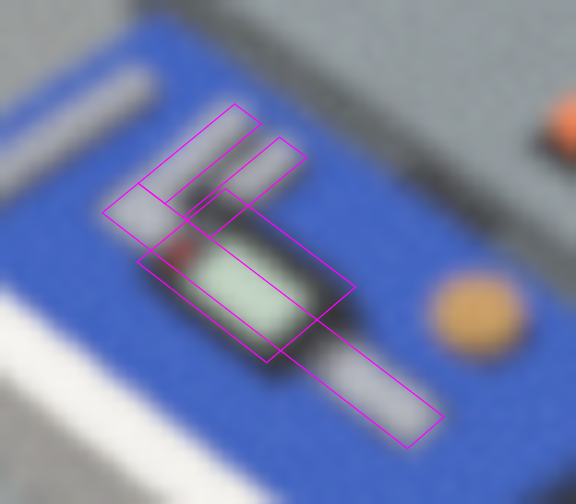

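View pics/qAs.png

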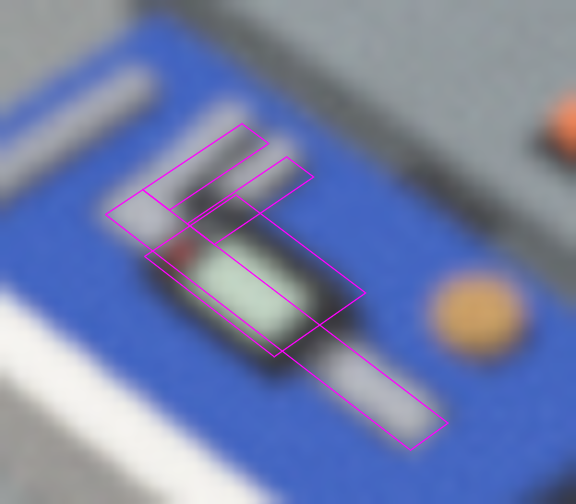

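View pics/qt.png

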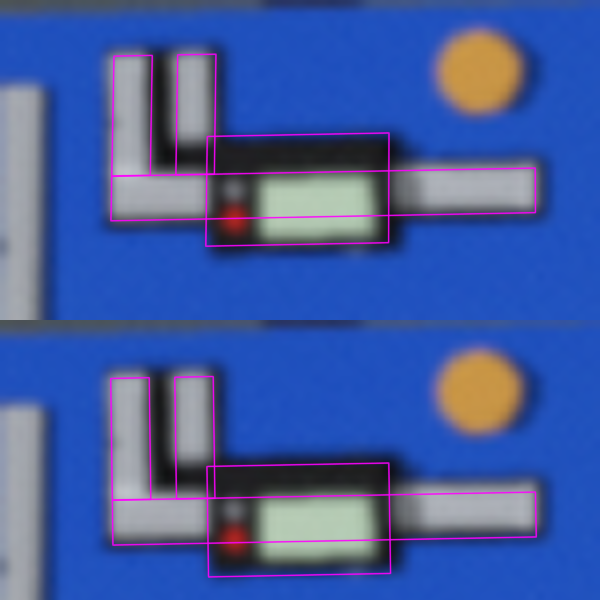

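The side view fits a roll of about 0.15 rad, with the front edge down and the rear nubs not passed, so the jaws are raised. I'll re-grip the block across its width so the parallel pads level it, then push it home while it's held.

Emit:
{"api": "apply_moves", "payload": {"plan": [{"tx": 0, "ty": 0, "tz": 12, "rx": 0, "ry": -0.004, "rz": -0.006, "jaw": -1}, {"tx": 0.5, "ty": 0.5, "tz": 32, "rx": 0, "ry": -0.004, "rz": -0.006, "jaw": -0.5}, {"tx": 0.5, "ty": 0.5, "tz": 32, "rx": 0, "ry": -0.004, "rz": -0.006, "jaw": 0.18}, {"tx": 0.5, "ty": 0.5, "tz": 32, "rx": 0, "ry": -0.004, "rz": -0.006, "jaw": 0.18}, {"tx": 0.5, "ty": 0.5, "tz": 32, "rx": 0, "ry": -0.004, "rz": -0.006, "jaw": 0.18}, {"tx": 0.5, "ty": 0.5, "tz": 20, "rx": 0, "ry": -0.004, "rz": -0.006, "jaw": 0.18}, {"tx": 0.5, "ty": 0.5, "tz": 5, "rx": 0, "ry": -0.004, "rz": -0.006, "jaw": 0.18}, {"tx": 0.5, "ty": 0.5, "tz": -4, "rx": 0, "ry": -0.004, "rz": -0.006, "jaw": 0.18}, {"tx": 0.5, "ty": 0.5, "tz": -7, "rx": 0, "ry": -0.004, "rz": -0.006, "jaw": 0.18}, {"tx": 0.5, "ty": 0.5, "tz": -7, "rx": 0, "ry": -0.004, "rz": -0.006, "jaw": 0.18}]}}

```text
time_s: 19.9
position: [0.557, 0.1577, 0.04]
tool_rot: [[0.013, 1.0, -0.002], [1.0, -0.013, -0.0], [-0.0, -0.002, -1.0]]
ft_force: [-0.2, -0.2, -0.8]
grip_width: 0.0502
```

```bash
python3 st.py
```

```text
[0.557  0.1577 0.04  ] [-0.1835 -0.2303 -0.8429] [ 0.0071  0.0069 -0.007 ] 19.9 [-0.0016 -0.0001 -1.    ]
```

Emit:
{"api": "apply_moves", "payload": {"grip_force": 70, "plan": [{"tx": 0.5, "ty": 0.3, "tz": 0, "rx": 0, "ry": -0.002, "rz": 0.009, "jaw": 0.18}, {"tx": 0.5, "ty": 0.3, "tz": 0, "rx": 0, "ry": -0.002, "rz": 0.009, "jaw": -0.1}, {"tx": 0.5, "ty": 0.3, "tz": 0, "rx": 0, "ry": -0.002, "rz": 0.009, "jaw": -0.5}, {"tx": 0.5, "ty": 0.3, "tz": 0, "rx": 0, "ry": -0.002, "rz": 0.009, "jaw": -0.5}, {"tx": 0.5, "ty": 0.3, "tz": 0, "rx": 0, "ry": -0.002, "rz": 0.009, "jaw": -0.5}, {"tx": 0.5, "ty": 0.3, "tz": 0, "rx": 0, "ry": -0.002, "rz": 0.009, "jaw": -0.5}]}}

```text
time_s: 20.5
position: [0.5577, 0.1581, 0.041]
tool_rot: [[0.003, 1.0, 0.002], [1.0, -0.003, -0.0], [-0.0, 0.002, -1.0]]
ft_force: [-1.1, -0.2, 4.7]
grip_width: 0.0312
```

```bash
python3 st.py
```

```text
[0.5577 0.1581 0.041 ] [-1.1135 -0.2066  4.6968] [-0.0524  0.2976  0.0396] 20.5 [ 0.0016 -0.     -1.    ]
```

Emit:
{"api": "apply_moves", "payload": {"plan": [{"tx": -0.5, "ty": 0, "tz": -2, "rx": 0, "ry": 0.003, "rz": 0, "jaw": -0.5}, {"tx": -1, "ty": 0, "tz": -4, "rx": 0, "ry": 0.006, "rz": 0, "jaw": -0.5}, {"tx": -1.5, "ty": 0, "tz": -5.5, "rx": 0, "ry": 0.009, "rz": 0, "jaw": -0.5}, {"tx": -1.5, "ty": 0, "tz": -6, "rx": 0, "ry": 0.01, "rz": 0, "jaw": -0.5}, {"tx": -1.5, "ty": 0, "tz": -6, "rx": 0, "ry": 0.01, "rz": 0, "jaw": -0.5}]}}

```text
time_s: 21.0
position: [0.56, 0.1581, 0.0405]
tool_rot: [[0.003, 1.0, 0.004], [1.0, -0.003, 0.0], [0.0, 0.004, -1.0]]
ft_force: [-0.6, -2.0, 35.1]
grip_width: 0.0314
```

```bash
python3 st.py; python3 - <<'E'
from rig import env
from h import *
d=env.get_image("side");crop(d["image"],230,150,90,80,8,"pics/s20.png")
E
```

```text
[0.56   0.1581 0.0405] [-0.591  -1.994  35.0709] [-0.3191  0.5386  0.0398] 21.0 [ 0.0037  0.0003 -1.    ]
```

View pics/s20.png

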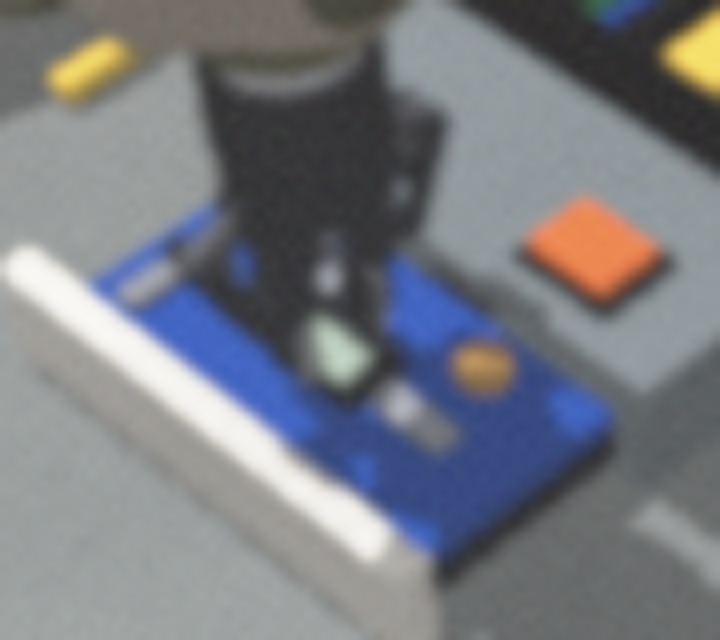

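It's stiff at the same height even when held level. My suspicion is that the block is offset to +x, sitting squarely on the rear nubs. I'll check the x-margins from the held picture (d7) against the empty cutout, then lift free.

```bash
python3 - <<'E'
import pickle,numpy as np
np.set_printoptions(linewidth=200)
b=pickle.load(open("d3.pkl","rb"))[0]["image"].astype(int)
for f in("d6.pkl","d7.pkl","d11.pkl"):
    a=pickle.load(open(f,"rb"))[0]["image"].astype(int)
    print(f,"tail col 275-281");print(a[218:236,275:281].sum(-1).mean(1).astype(int),a[225:228,262:288].sum(-1).mean(0).astype(int))
print(b[218:236,275:281].sum(-1).mean(1).astype(int))
E
```

```text
d6.pkl tail col 275-281
[198 198 201 206 244 308 317 317 318 300 250 147 141 188 196 198 199 200] [244 238 233 240 332 457 516 518 470 369 328 321 318 318 319 322 317 312 280 197 126 153 189 199 196 199]
d7.pkl tail col 275-281
[199 199 195 191 175 204 293 324 330 322 283 180 149 184 197 199 201 199] [240 238 234 218 233 347 482 518 511 461 364 326 321 322 321 326 323 326 334 297 173 152 187 198 196 198]
d11.pkl tail col 275-281
[302 302 302 287 266 332 483 525 525 514 443 251 214 282 305 305 304 304] [164 156 263 327 359 425 505 526 524 527 523 524 520 521 520 522 518 525 524 451 263 228 287 304 303 306]
[309 308 307 294 233 140  89  83  85  84  90 127 213 290 310 310 312 311]
```

Emit:
{"api": "apply_moves", "payload": {"plan": [{"tx": -1, "ty": 0, "tz": 4, "rx": 0, "ry": 0.003, "rz": 0, "jaw": -0.5}, {"tx": -3, "ty": 0, "tz": 10, "rx": 0, "ry": 0.003, "rz": 0, "jaw": -0.5}, {"tx": -3, "ty": 0, "tz": 30, "rx": 0, "ry": 0.003, "rz": 0, "jaw": -0.5}, {"tx": -3, "ty": 0, "tz": 30, "rx": 0, "ry": 0.003, "rz": 0, "jaw": -0.5}, {"tx": -3, "ty": 0, "tz": 30, "rx": 0, "ry": 0.003, "rz": 0, "jaw": -0.5}]}}

```text
time_s: 21.55
position: [0.5568, 0.1581, 0.07]
tool_rot: [[0.003, 1.0, 0.0], [1.0, -0.003, 0.0], [0.0, 0.0, -1.0]]
ft_force: [0.1, -0.2, -2.3]
grip_width: 0.0315
```

```bash
python3 st.py; python3 - <<'E'
from rig import env
from h import *
d=env.get_image("side");t=env.get_image("top");crop(d["image"],230,150,90,80,8,"pics/s21.png");crop(t["image"],190,195,120,70,6,"pics/t21.png")
import pickle;pickle.dump((t,d),open("d21.pkl","wb"))
E
```

```text
[0.5568 0.1581 0.07  ] [ 0.1321 -0.1812 -2.2739] [ 0.0528  0.0215 -0.0056] 21.55 [ 0.0005  0.0003 -1.    ]
```

View pics/s21.png

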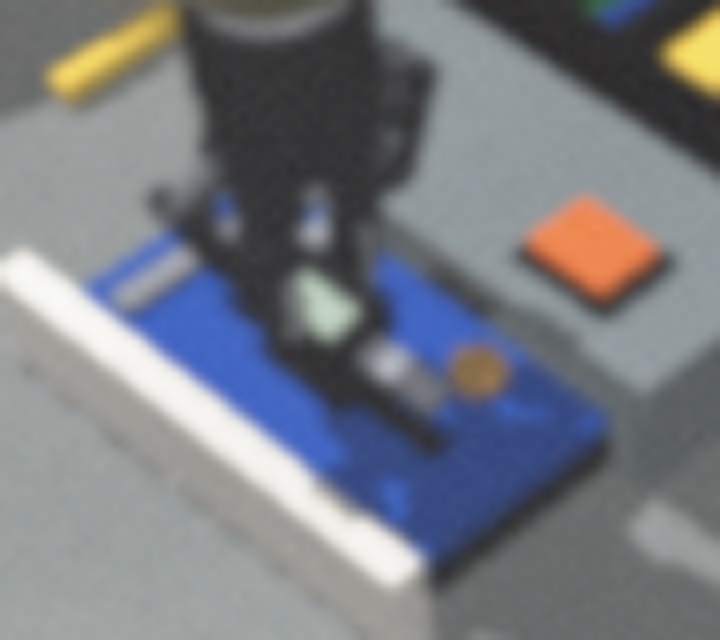

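View pics/t21.png

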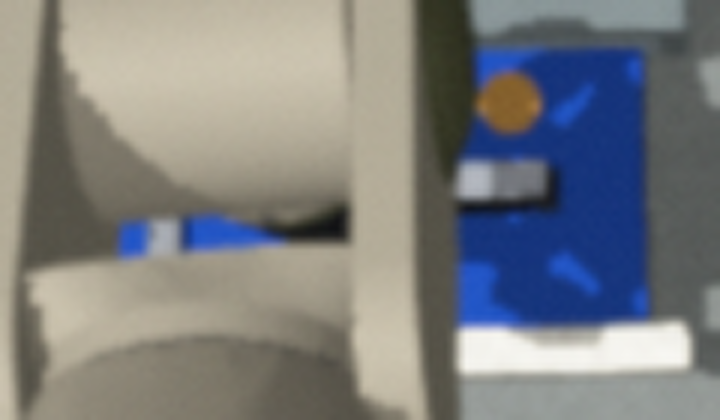

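Held and level again. The rear side sticking while the front passed suggests I need to be slightly further to -x, and the press drift drags it to +x. I'll re-enter at x≈0.5568 and press with a stronger -x bias, so the drawer bears on its open stop.

Emit:
{"api": "apply_moves", "payload": {"plan": [{"tx": 0.2, "ty": 0, "tz": -15, "rx": 0, "ry": 0, "rz": 0, "jaw": -0.5}, {"tx": 0.2, "ty": 0, "tz": -24, "rx": 0, "ry": 0, "rz": 0, "jaw": -0.5}, {"tx": 0.2, "ty": 0, "tz": -27, "rx": 0, "ry": 0, "rz": 0, "jaw": -0.5}, {"tx": 0.2, "ty": 0, "tz": -28, "rx": 0, "ry": 0, "rz": 0, "jaw": -0.5}]}}

```text
time_s: 22.05
position: [0.5566, 0.1579, 0.0411]
tool_rot: [[0.003, 1.0, -0.002], [1.0, -0.003, 0.0], [0.0, -0.002, -1.0]]
ft_force: [-0.4, -0.5, 1.4]
grip_width: 0.0317
```

Emit:
{"api": "apply_moves", "payload": {"plan": [{"tx": -0.5, "ty": 0, "tz": -2, "rx": 0, "ry": 0, "rz": 0, "jaw": -0.5}, {"tx": -1.5, "ty": 0, "tz": -4, "rx": 0, "ry": 0.003, "rz": 0, "jaw": -0.5}, {"tx": -2.2, "ty": 0, "tz": -5, "rx": 0, "ry": 0.005, "rz": 0, "jaw": -0.5}, {"tx": -2.2, "ty": 0, "tz": -5, "rx": 0, "ry": 0.005, "rz": 0, "jaw": -0.5}]}}

```text
time_s: 22.45
position: [0.5572, 0.1579, 0.0406]
tool_rot: [[0.003, 1.0, 0.002], [1.0, -0.003, 0.0], [0.0, 0.002, -1.0]]
ft_force: [-1.5, -1.4, 28.2]
grip_width: 0.0316
```

```bash
python3 st.py
```

```text
[0.5572 0.1579 0.0406] [-1.4682 -1.3792 28.19  ] [-0.3269  0.4447 -0.0277] 22.45 [ 0.0024  0.0003 -1.    ]
```

Still stiff while rigidly held: with x fixed by the grip, the nubs can't share the load, and in every press so far Fx was pulling it to +x. I'll let go so it can self-centre, then press from the top with a -x bias that cancels the drift.

Emit:
{"api": "apply_moves", "payload": {"plan": [{"tx": -0.5, "ty": 0, "tz": 0.5, "rx": 0, "ry": 0.002, "rz": 0, "jaw": -0.5}, {"tx": -0.5, "ty": 0, "tz": 0.5, "rx": 0, "ry": 0.002, "rz": 0, "jaw": 0.18}, {"tx": -0.5, "ty": 0, "tz": 0.5, "rx": 0, "ry": 0.002, "rz": 0, "jaw": 0.18}, {"tx": -0.5, "ty": 0, "tz": 0.5, "rx": 0, "ry": 0.002, "rz": 0, "jaw": 0.18}, {"tx": -0.5, "ty": 0, "tz": 20, "rx": 0, "ry": 0.002, "rz": 0, "jaw": 0.18}, {"tx": -0.5, "ty": 0, "tz": 35, "rx": 0, "ry": 0.002, "rz": 0, "jaw": 0}, {"tx": -0.5, "ty": 0, "tz": 35, "rx": 0, "ry": 0.002, "rz": 0, "jaw": -1}, {"tx": -0.5, "ty": 0, "tz": 35, "rx": 0, "ry": 0.002, "rz": 0, "jaw": -1}, {"tx": -0.5, "ty": 0, "tz": 35, "rx": 0, "ry": 0.002, "rz": 0, "jaw": -1}, {"tx": -0.5, "ty": 0, "tz": 22, "rx": 0, "ry": 0.002, "rz": 0, "jaw": -1}, {"tx": -0.5, "ty": 0, "tz": 13, "rx": 0, "ry": 0.002, "rz": 0, "jaw": -1}, {"tx": -0.5, "ty": 0, "tz": 12, "rx": 0, "ry": 0.002, "rz": 0, "jaw": -1}]}}

```text
time_s: 23.65
position: [0.5557, 0.1578, 0.0503]
tool_rot: [[0.003, 1.0, -0.003], [1.0, -0.003, -0.0], [-0.0, -0.003, -1.0]]
ft_force: [-0.5, -0.2, 0.7]
grip_width: 0.0001
```

```bash
python3 st.py; python3 - <<'E'
from rig import env
from h import *
d=env.get_image("side");t=env.get_image("top");crop(d["image"],250,170,48,42,14,"pics/s23.png");crop(t["image"],190,195,120,70,6,"pics/t23.png")
import pickle;pickle.dump((t,d),open("d23.pkl","wb"))
E
```

```text
[0.5557 0.1578 0.0503] [-0.5139 -0.2133  0.7209] [ 0.0324 -0.0505  0.0044] 23.65 [-0.0035 -0.     -1.    ]
```

View pics/s23.png

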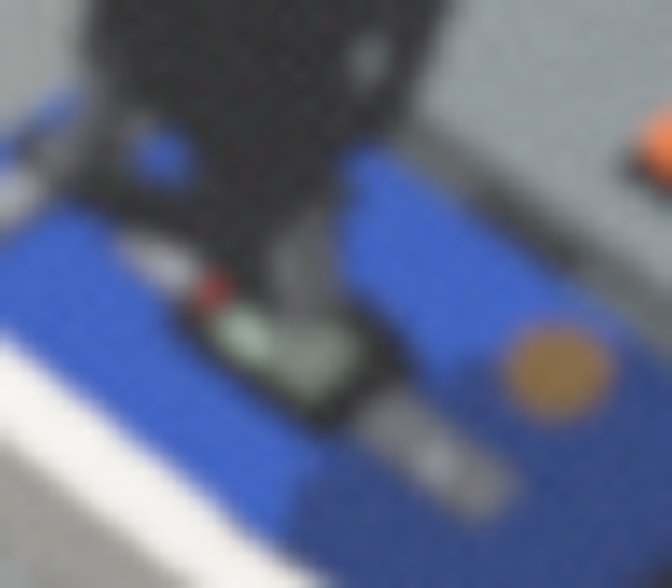

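Emit:
{"api": "apply_moves", "payload": {"plan": [{"tx": 1.5, "ty": 0, "tz": -1, "rx": 0, "ry": 0, "rz": 0, "jaw": -1}, {"tx": 0, "ty": 0, "tz": -3, "rx": 0, "ry": 0, "rz": 0, "jaw": -1}, {"tx": -3, "ty": 0, "tz": -4.5, "rx": 0, "ry": 0.004, "rz": 0, "jaw": -1}, {"tx": -5, "ty": 0, "tz": -5.5, "rx": 0, "ry": 0.006, "rz": 0, "jaw": -1}, {"tx": -5, "ty": 0, "tz": -5.5, "rx": 0, "ry": 0.006, "rz": 0, "jaw": -1}]}}

```text
time_s: 24.25
position: [0.5539, 0.158, 0.0483]
tool_rot: [[0.003, 1.0, 0.001], [1.0, -0.003, 0.001], [0.001, 0.001, -1.0]]
ft_force: [5.0, 0.1, 9.1]
grip_width: 0.0004
```

```bash
python3 st.py
```

```text
[0.5539 0.158  0.0483] [4.9726 0.1431 9.0801] [-0.0081 -0.8405  0.0221] 24.25 [ 0.0006  0.0006 -1.    ]
```

Emit:
{"api": "apply_moves", "payload": {"plan": [{"tx": -1, "ty": 0, "tz": -2, "rx": 0, "ry": 0.002, "rz": 0, "jaw": -1}, {"tx": -2, "ty": 0, "tz": -4, "rx": 0, "ry": 0.004, "rz": 0, "jaw": -1}, {"tx": -2.5, "ty": 0, "tz": -5, "rx": 0, "ry": 0.006, "rz": 0, "jaw": -1}, {"tx": -2.5, "ty": 0, "tz": -5, "rx": 0, "ry": 0.006, "rz": 0, "jaw": -1}]}}

```text
time_s: 24.65
position: [0.5547, 0.158, 0.0475]
tool_rot: [[0.003, 1.0, 0.005], [1.0, -0.003, 0.001], [0.001, 0.005, -1.0]]
ft_force: [-0.8, -1.2, 27.0]
grip_width: -0.0003
```

```bash
python3 st.py
```

```text
[0.5547 0.158  0.0475] [-0.7629 -1.1866 26.9813] [-0.1881 -0.1233  0.024 ] 24.65 [ 0.0054  0.001  -1.    ]
```

Emit:
{"api": "apply_moves", "payload": {"plan": [{"tx": -1, "ty": 0, "tz": 10, "rx": 0, "ry": 0.005, "rz": 0, "jaw": -1}, {"tx": -5, "ty": 20, "tz": 50, "rx": 0, "ry": 0.005, "rz": 0, "jaw": -1}, {"tx": -25, "ty": 55, "tz": 75, "rx": 0, "ry": 0.005, "rz": 0, "jaw": -1}, {"tx": -50, "ty": 90, "tz": 90, "rx": 0, "ry": 0.005, "rz": 0, "jaw": -1}, {"tx": -75, "ty": 125, "tz": 100, "rx": 0, "ry": 0.005, "rz": 0, "jaw": -1}, {"tx": -100, "ty": 155, "tz": 110, "rx": 0, "ry": 0.005, "rz": 0, "jaw": -1}, {"tx": -130, "ty": 185, "tz": 110, "rx": 0, "ry": 0.005, "rz": 0, "jaw": -1}, {"tx": -160, "ty": 210, "tz": 110, "rx": 0, "ry": 0.005, "rz": 0, "jaw": -1}]}}

```text
time_s: 25.45
position: [0.3933, 0.3692, 0.158]
tool_rot: [[0.003, 1.0, 0.001], [1.0, -0.003, 0.001], [0.001, 0.001, -1.0]]
ft_force: [0.1, 0.5, 0.1]
grip_width: 0.0001
```

```bash
python3 st.py; python3 - <<'E'
from rig import env
from h import *
import pickle
D=[env.get_image("side")["image"].astype(float) for _ in range(1)]
d=env.get_image("side");t=env.get_image("top")
pickle.dump((t,d),open("d25.pkl","wb"))
crop(d["image"],245,165,55,48,14,"pics/s25.png");crop(t["image"],215,200,75,45,10,"pics/t25.png")
E
```

```text
[0.3933 0.3692 0.158 ] [0.0548 0.4505 0.1278] [ 0.0263 -0.0159 -0.0152] 25.45 [ 0.0008  0.0015 -1.    ]
```

View pics/s25.png

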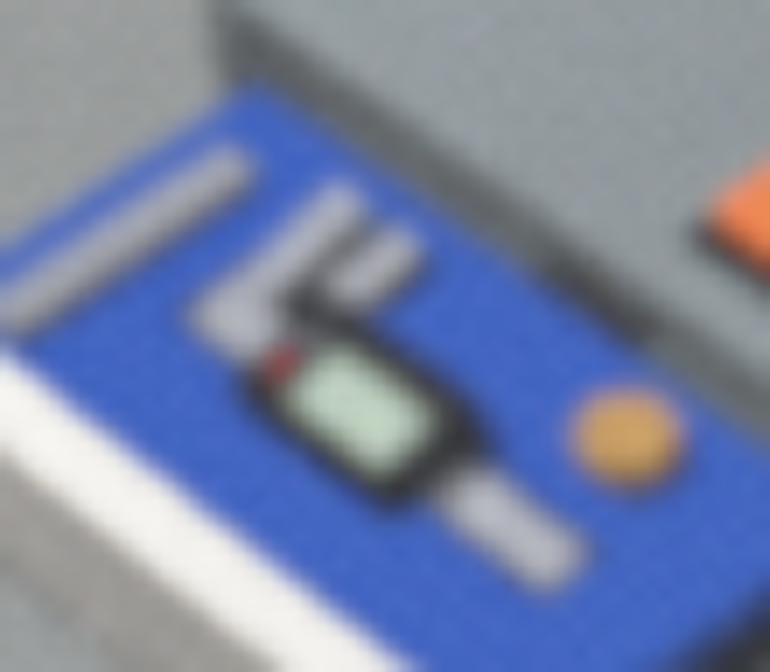

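View pics/t25.png

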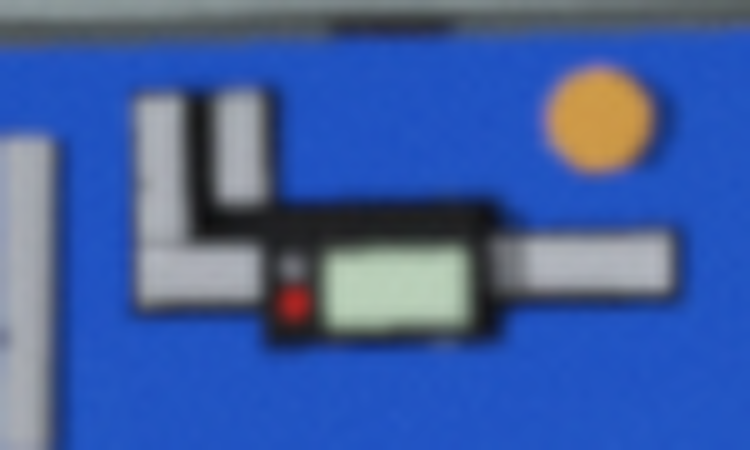

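```bash
python3 - <<'E'
import pickle,numpy as np
np.set_printoptions(linewidth=220)
b=pickle.load(open("d3.pkl","rb"))[0]["image"].astype(int)
a=(pickle.load(open("d11.pkl","rb"))[0]["image"].astype(int)+pickle.load(open("d10.pkl","rb"))[0]["image"])/2
c=pickle.load(open("d25.pkl","rb"))[0]["image"].astype(int)
for nm,im in(("empty",b),("d11",a),("d25",c)):
    print(nm)
    for rr in range(216,238): print(rr,im[rr,240:268].sum(-1).astype(int))
E
```

```text
empty
216 [ 81  96 156 256 299 306 309 308 308 304 308 307 307 307 310 307 310 308 312 311 312 311 308 308 311 311 317 310]
217 [ 87 101 158 251 299 306 311 305 306 305 310 309 306 308 310 306 313 307 308 311 305 308 306 302 306 312 311 310]
218 [ 83  98 161 252 295 303 305 309 307 295 297 292 299 297 300 296 294 298 294 300 295 287 281 287 296 303 307 306]
219 [ 85  90 145 219 253 280 299 317 301 277 247 248 242 245 242 242 259 269 287 284 265 230 219 218 238 272 300 308]
220 [ 79  84 110 133 163 197 255 297 279 226 172 155 149 148 148 151 171 227 279 261 214 154 129 136 170 242 296 306]
221 [ 87  83  87  89  95 116 174 225 221 159 109  92  91  90  92  90 109 143 189 179 139  98  90  92 143 231 291 302]
222 [ 87  87  78  84  84  92 100 121 122  99  91  83  81  86  85  88  81  96 104 105  85  87  82  93 130 204 253 265]
223 [ 84  79  84  86  85  81  86  85  85  83  83  86  83  80  81  83  84  86  86  84  82  84  82  84 101 135 157 160]
224 [85 82 84 93 84 78 85 87 85 84 87 80 77 77 84 78 85 80 85 86 81 87 88 82 79 89 90 90]
225 [83 82 88 88 83 81 94 83 82 82 84 81 77 77 86 82 84 78 7
[... 5861 characters left out ...]
8 171 116 119 129 118 132 241 376 413 412 412 413 396 359 345 348 347 351 350 331 265 147  81 106 197 283 308]
233 [273 185 115  97 103 103 119 157 211 221 216 212 214 205 183 180 187 194 215 229 211 174 139 126 150 225 295 313]
234 [279 214 158 151 150 164 185 200 214 206 194 183 182 187 186 198 203 222 256 275 258 214 207 216 235 269 299 311]
235 [302 270 252 250 251 264 282 286 293 288 281 282 286 285 285 288 289 293 303 306 301 293 291 291 297 304 308 305]
236 [307 305 294 302 301 308 304 312 311 309 308 314 312 312 310 310 307 309 307 317 311 314 312 316 310 313 312 317]
237 [311 312 308 311 312 307 310 312 315 311 310 312 309 313 312 311 317 310 315 313 312 315 309 313 311 312 314 311]
```

Pixel comparison shows the plan alignment is fine, but the front-left nub is pushed back while the front-right one looks untouched, and the roll fit has the rear high. So the caliper is tilted and hung up on the rear/tail nubs. I'll press directly over that corner.

Emit:
{"api": "apply_moves", "payload": {"plan": [{"tx": 28, "ty": -36, "tz": 0, "rx": 0, "ry": 0, "rz": 0, "jaw": -1}, {"tx": 56, "ty": -72, "tz": 0, "rx": 0, "ry": 0, "rz": 0, "jaw": -1}, {"tx": 84, "ty": -108, "tz": -5, "rx": 0, "ry": 0, "rz": 0, "jaw": -1}, {"tx": 110, "ty": -143, "tz": -20, "rx": 0, "ry": 0, "rz": 0, "jaw": -1}, {"tx": 135, "ty": -175, "tz": -40, "rx": 0, "ry": 0, "rz": 0, "jaw": -1}, {"tx": 157, "ty": -204, "tz": -65, "rx": 0, "ry": 0, "rz": 0, "jaw": -1}, {"tx": 172, "ty": -224, "tz": -88, "rx": 0, "ry": 0, "rz": 0, "jaw": -1}, {"tx": 175, "ty": -229, "tz": -98, "rx": 0, "ry": 0, "rz": 0, "jaw": -1}, {"tx": 175, "ty": -229, "tz": -101, "rx": 0, "ry": 0, "rz": 0, "jaw": -1}, {"tx": 175, "ty": -229, "tz": -101, "rx": 0, "ry": 0, "rz": 0, "jaw": -1}]}}

```text
time_s: 26.6
position: [0.5677, 0.1405, 0.0571]
tool_rot: [[-0.0, 1.0, -0.0], [1.0, 0.0, 0.001], [0.001, -0.0, -1.0]]
ft_force: [0.6, 1.4, -0.5]
grip_width: -0.0001
```

```bash
python3 st.py
```

```text
[0.5677 0.1405 0.0571] [ 0.5938  1.4091 -0.5494] [-0.0567  0.0056 -0.0011] 26.6 [-0.0001  0.0011 -1.    ]
```

Emit:
{"api": "apply_moves", "payload": {"plan": [{"tx": 0.5, "ty": -1, "tz": -5, "rx": 0, "ry": 0, "rz": 0, "jaw": -1}, {"tx": 0.5, "ty": -1, "tz": -7, "rx": 0, "ry": 0, "rz": 0, "jaw": -1}, {"tx": 0.5, "ty": -1, "tz": -8, "rx": 0, "ry": 0, "rz": 0, "jaw": -1}, {"tx": 0.5, "ty": -1, "tz": -8, "rx": 0, "ry": 0, "rz": 0, "jaw": -1}]}}

```text
time_s: 27.0
position: [0.5685, 0.1399, 0.0501]
tool_rot: [[-0.001, 1.0, 0.002], [1.0, 0.001, 0.001], [0.001, 0.002, -1.0]]
ft_force: [-0.5, -0.2, 5.2]
grip_width: 0.0001
```

```bash
python3 st.py
```

```text
[0.5685 0.1399 0.0501] [-0.5139 -0.1879  5.2033] [-0.0169  0.0625  0.0085] 27.0 [ 0.0018  0.0012 -1.    ]
```

Emit:
{"api": "apply_moves", "payload": {"plan": [{"tx": -0.5, "ty": 0, "tz": -2, "rx": 0, "ry": 0.002, "rz": 0, "jaw": -1}, {"tx": -1.5, "ty": 0, "tz": -4, "rx": 0, "ry": 0.005, "rz": 0, "jaw": -1}, {"tx": -2, "ty": 0, "tz": -5, "rx": 0, "ry": 0.007, "rz": 0, "jaw": -1}, {"tx": -2, "ty": 0, "tz": -5, "rx": 0, "ry": 0.007, "rz": 0, "jaw": -1}]}}

```text
time_s: 27.4
position: [0.5692, 0.1398, 0.049]
tool_rot: [[-0.001, 1.0, 0.004], [1.0, 0.001, 0.001], [0.001, 0.004, -1.0]]
ft_force: [-1.2, -2.1, 22.7]
grip_width: -0.0001
```

```bash
python3 st.py
```

```text
[0.5692 0.1398 0.049 ] [-1.181  -2.087  22.7275] [-0.5144  0.0007 -0.0045] 27.4 [ 0.0038  0.0006 -1.    ]
```

The rear-right corner reads 50.1 mm at 5 N, about 1.3 mm higher than the centre, so it is tilted. I'll touch the front corners lightly to find the exact tilt.

Emit:
{"api": "apply_moves", "payload": {"plan": [{"tx": -1, "ty": 0, "tz": 8, "rx": 0, "ry": 0.003, "rz": 0, "jaw": -1}, {"tx": -35, "ty": 0, "tz": 8, "rx": 0, "ry": 0.003, "rz": 0, "jaw": -1}, {"tx": -35, "ty": 0, "tz": 4, "rx": 0, "ry": 0.003, "rz": 0, "jaw": -1}, {"tx": -35, "ty": 0, "tz": 1, "rx": 0, "ry": 0.003, "rz": 0, "jaw": -1}, {"tx": -35, "ty": 0, "tz": -1, "rx": 0, "ry": 0.003, "rz": 0, "jaw": -1}, {"tx": -35, "ty": 0, "tz": -3, "rx": 0, "ry": 0.003, "rz": 0, "jaw": -1}]}}

```text
time_s: 28.0
position: [0.5348, 0.1399, 0.0457]
tool_rot: [[-0.001, 1.0, 0.001], [1.0, 0.001, 0.001], [0.001, 0.001, -1.0]]
ft_force: [0.4, 0.0, 0.9]
grip_width: -0.0003
```

Emit:
{"api": "apply_moves", "payload": {"plan": [{"tx": 0, "ty": 0, "tz": -1, "rx": 0, "ry": 0, "rz": 0, "jaw": -1}]}}

```text
time_s: 28.1
position: [0.5351, 0.1398, 0.0445]
tool_rot: [[-0.001, 1.0, 0.001], [1.0, 0.001, 0.0], [0.0, 0.001, -1.0]]
ft_force: [-1.5, -0.4, 7.0]
grip_width: 0.0004
```

Emit:
{"api": "apply_moves", "payload": {"plan": [{"tx": 0, "ty": 0, "tz": -1, "rx": 0, "ry": 0, "rz": 0, "jaw": -1}]}}

```text
time_s: 28.2
position: [0.5359, 0.1397, 0.0442]
tool_rot: [[-0.002, 1.0, 0.003], [1.0, 0.002, 0.0], [0.0, 0.003, -1.0]]
ft_force: [-2.0, -0.9, 14.2]
grip_width: 0.0001
```

Emit:
{"api": "apply_moves", "payload": {"plan": [{"tx": 0, "ty": 0, "tz": -1, "rx": 0, "ry": 0, "rz": 0, "jaw": -1}]}}

```text
time_s: 28.3
position: [0.537, 0.1397, 0.0443]
tool_rot: [[-0.001, 1.0, 0.005], [1.0, 0.001, 0.0], [0.0, 0.005, -1.0]]
ft_force: [-2.0, -0.5, 12.4]
grip_width: 0.0003
```

The front corner reads 44.5 mm, fully home, while the rear is 5 mm high. So the front nubs passed and the rear ones hold, a roll of about 0.16 rad. I'll re-grip it level, lift just off the nubs, and feel for the cutout's front wall to find the true x centre.

Emit:
{"api": "apply_moves", "payload": {"plan": [{"tx": -1, "ty": 0, "tz": 10, "rx": 0, "ry": 0.004, "rz": 0, "jaw": -1}, {"tx": 5, "ty": 10, "tz": 32, "rx": 0, "ry": 0.004, "rz": 0, "jaw": 0}, {"tx": 20, "ty": 18, "tz": 32, "rx": 0, "ry": 0.004, "rz": 0.002, "jaw": 0.18}, {"tx": 20, "ty": 18, "tz": 32, "rx": 0, "ry": 0.004, "rz": -0.002, "jaw": 0.18}, {"tx": 20, "ty": 18, "tz": 32, "rx": 0, "ry": 0.004, "rz": -0.002, "jaw": 0.18}, {"tx": 20, "ty": 18, "tz": 15, "rx": 0, "ry": 0.004, "rz": -0.002, "jaw": 0.18}, {"tx": 20, "ty": 18, "tz": 2, "rx": 0, "ry": 0.004, "rz": -0.002, "jaw": 0.18}, {"tx": 20, "ty": 18, "tz": -3, "rx": 0, "ry": 0.004, "rz": -0.002, "jaw": 0.18}, {"tx": 20, "ty": 18, "tz": -4, "rx": 0, "ry": 0.004, "rz": -0.002, "jaw": 0.18}, {"tx": 20, "ty": 18, "tz": -4, "rx": 0, "ry": 0.004, "rz": -0.002, "jaw": -0.5}, {"tx": 20, "ty": 18, "tz": -4, "rx": 0, "ry": 0.004, "rz": -0.002, "jaw": -0.5}, {"tx": 20, "ty": 18, "tz": -4, "rx": 0, "ry": 0.004, "rz": -0.002, "jaw": -0.5}]}}

```text
time_s: 29.5
position: [0.5572, 0.1576, 0.0411]
tool_rot: [[0.0, 1.0, 0.002], [1.0, -0.0, 0.0], [0.0, 0.002, -1.0]]
ft_force: [-1.3, -0.8, 4.9]
grip_width: 0.0311
```

Emit:
{"api": "apply_moves", "payload": {"plan": [{"tx": 0, "ty": 0, "tz": 0, "rx": 0, "ry": 0, "rz": 0, "jaw": -0.5}, {"tx": 0, "ty": 0, "tz": 0, "rx": 0, "ry": 0, "rz": 0, "jaw": -0.5}, {"tx": 0, "ty": 0, "tz": 1.5, "rx": 0, "ry": 0, "rz": 0, "jaw": -0.5}, {"tx": 0, "ty": 0, "tz": 3, "rx": 0, "ry": 0, "rz": 0, "jaw": -0.5}, {"tx": 0, "ty": 0, "tz": 3, "rx": 0, "ry": 0, "rz": 0, "jaw": -0.5}]}}

```text
time_s: 30.0
position: [0.557, 0.1577, 0.044]
tool_rot: [[0.0, 1.0, 0.002], [1.0, -0.0, 0.0], [0.0, 0.002, -1.0]]
ft_force: [-0.8, 0.2, -1.0]
grip_width: 0.0313
```

```bash
python3 st.py
```

```text
[0.557  0.1577 0.044 ] [-0.7598  0.171  -1.024 ] [-0.0326  0.256  -0.025 ] 30.0 [ 0.0017  0.0002 -1.    ]
```

Emit:
{"api": "apply_moves", "payload": {"plan": [{"tx": -1, "ty": 0, "tz": 0.5, "rx": 0, "ry": -0.002, "rz": 0, "jaw": -0.5}, {"tx": -1, "ty": 0, "tz": 0.5, "rx": 0, "ry": -0.002, "rz": 0, "jaw": -0.5}]}}

```text
time_s: 30.2
position: [0.556, 0.1577, 0.0446]
tool_rot: [[0.0, 1.0, 0.004], [1.0, -0.0, 0.0], [0.0, 0.004, -1.0]]
ft_force: [-0.0, -0.1, -2.1]
grip_width: 0.0312
```

Emit:
{"api": "apply_moves", "payload": {"plan": [{"tx": -1, "ty": 0, "tz": 0, "rx": 0, "ry": 0, "rz": 0, "jaw": -0.5}, {"tx": -1, "ty": 0, "tz": 0, "rx": 0, "ry": 0, "rz": 0, "jaw": -0.5}]}}

```text
time_s: 30.4
position: [0.5554, 0.1577, 0.0447]
tool_rot: [[0.0, 1.0, 0.005], [1.0, -0.0, 0.0], [0.0, 0.005, -1.0]]
ft_force: [1.5, 0.6, -2.0]
grip_width: 0.0315
```

Emit:
{"api": "apply_moves", "payload": {"plan": [{"tx": -1, "ty": 0, "tz": 0, "rx": 0, "ry": 0, "rz": 0, "jaw": -0.5}, {"tx": -1, "ty": 0, "tz": 0, "rx": 0, "ry": 0, "rz": 0, "jaw": -0.5}]}}

```text
time_s: 30.6
position: [0.555, 0.1577, 0.045]
tool_rot: [[0.001, 1.0, 0.007], [1.0, -0.001, 0.0], [0.0, 0.007, -1.0]]
ft_force: [2.8, 0.3, -1.2]
grip_width: 0.0312
```

```bash
python3 st.py
```

```text
[0.555  0.1577 0.045 ] [ 2.8144  0.2522 -1.2107] [-0.032  -0.5728 -0.0166] 30.6 [ 0.0069  0.0004 -1.    ]
```

The front wall is felt at x≈0.5556, so with 2 mm play the seat is at x≈0.5576 and the x placement was right. The real problem is that the pads grip the block in its rolled state: the stiff stop was its front edge on the floor. I'll lift it out, set it flat on the organiser's top to level it, re-grip, and push it home while held level.

Emit:
{"api": "apply_moves", "payload": {"plan": [{"tx": 2, "ty": 0, "tz": 5, "rx": 0, "ry": 0.007, "rz": 0, "jaw": -0.5}, {"tx": 2, "ty": 0, "tz": 35, "rx": 0, "ry": 0.007, "rz": 0, "jaw": -0.5}, {"tx": 10, "ty": 5, "tz": 75, "rx": 0, "ry": 0.007, "rz": 0, "jaw": -0.5}, {"tx": 45, "ty": 20, "tz": 85, "rx": 0, "ry": 0.007, "rz": 0, "jaw": -0.5}, {"tx": 80, "ty": 38, "tz": 85, "rx": 0, "ry": 0.007, "rz": 0, "jaw": -0.5}, {"tx": 110, "ty": 52, "tz": 75, "rx": 0, "ry": 0.007, "rz": 0, "jaw": -0.5}, {"tx": 113, "ty": 54, "tz": 55, "rx": 0, "ry": 0.007, "rz": 0, "jaw": -0.5}, {"tx": 113, "ty": 54, "tz": 42, "rx": 0, "ry": 0.007, "rz": 0, "jaw": -0.5}, {"tx": 113, "ty": 54, "tz": 38, "rx": 0, "ry": 0.007, "rz": 0, "jaw": -0.5}, {"tx": 113, "ty": 54, "tz": 36, "rx": 0, "ry": 0.007, "rz": 0, "jaw": -0.5}]}}

```text
time_s: 31.6
position: [0.6675, 0.2114, 0.0811]
tool_rot: [[0.001, 1.0, -0.001], [1.0, -0.001, 0.0], [0.0, -0.001, -1.0]]
ft_force: [0.4, 0.1, -1.4]
grip_width: 0.0313
```

```bash
python3 st.py; python3 - <<'E'
from rig import env
from h import *
d=env.get_image("side");crop(d["image"],250,110,100,85,8,"pics/s31.png")
E
```

```text
[0.6675 0.2114 0.0811] [ 0.4265  0.06   -1.4172] [-0.0388  0.0119  0.0585] 31.6 [-0.0011  0.0002 -1.    ]
```

View pics/s31.png

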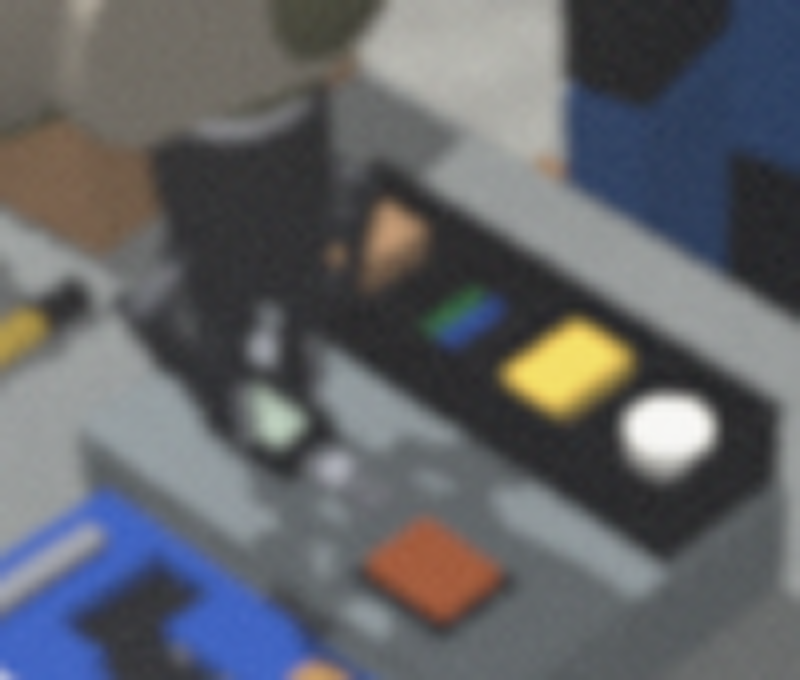

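Emit:
{"api": "apply_moves", "payload": {"plan": [{"tx": 0, "ty": 0, "tz": -2, "rx": 0, "ry": 0, "rz": 0, "jaw": -0.5}, {"tx": 0, "ty": 0, "tz": -4, "rx": 0, "ry": 0, "rz": 0, "jaw": -0.5}, {"tx": 0, "ty": 0, "tz": -4, "rx": 0, "ry": 0, "rz": 0, "jaw": -0.5}]}}

```text
time_s: 31.95
position: [0.6679, 0.2113, 0.0782]
tool_rot: [[0.001, 1.0, 0.001], [1.0, -0.001, 0.0], [0.0, 0.001, -1.0]]
ft_force: [-0.7, 0.4, 0.6]
grip_width: 0.0311
```

Contact came at z=0.078, matching a rolled grip, whose front edge hangs 16 mm below the TCP. I'll release so it lies flat, then re-grip level.

Emit:
{"api": "apply_moves", "payload": {"grip_force": 60, "plan": [{"tx": 0, "ty": 0, "tz": 0, "rx": 0, "ry": 0, "rz": 0, "jaw": 0.2}, {"tx": 0, "ty": 0, "tz": 0, "rx": 0, "ry": 0, "rz": 0, "jaw": 0.2}, {"tx": 0, "ty": 0, "tz": 0, "rx": 0, "ry": -0.001, "rz": 0, "jaw": 0.2}, {"tx": 0, "ty": 0, "tz": -2, "rx": 0, "ry": -0.001, "rz": 0, "jaw": 0.2}, {"tx": 0, "ty": 0, "tz": -3.5, "rx": 0, "ry": -0.001, "rz": -0.003, "jaw": 0.2}, {"tx": 0, "ty": 0, "tz": -3.5, "rx": 0, "ry": -0.001, "rz": -0.003, "jaw": 0.2}]}}

```text
time_s: 32.55
position: [0.6677, 0.2113, 0.0743]
tool_rot: [[0.004, 1.0, 0.001], [1.0, -0.004, 0.0], [0.0, 0.001, -1.0]]
ft_force: [0.9, -0.3, -0.2]
grip_width: 0.0509
```

```bash
python3 st.py; python3 - <<'E'
from rig import env
from h import *
d=env.get_image("side");crop(d["image"],250,110,100,85,8,"pics/s32.png")
E
```

```text
[0.6677 0.2113 0.0743] [ 0.8557 -0.2867 -0.1719] [-0.0288  0.031   0.0068] 32.55 [ 0.0012  0.0003 -1.    ]
```

View pics/s32.png

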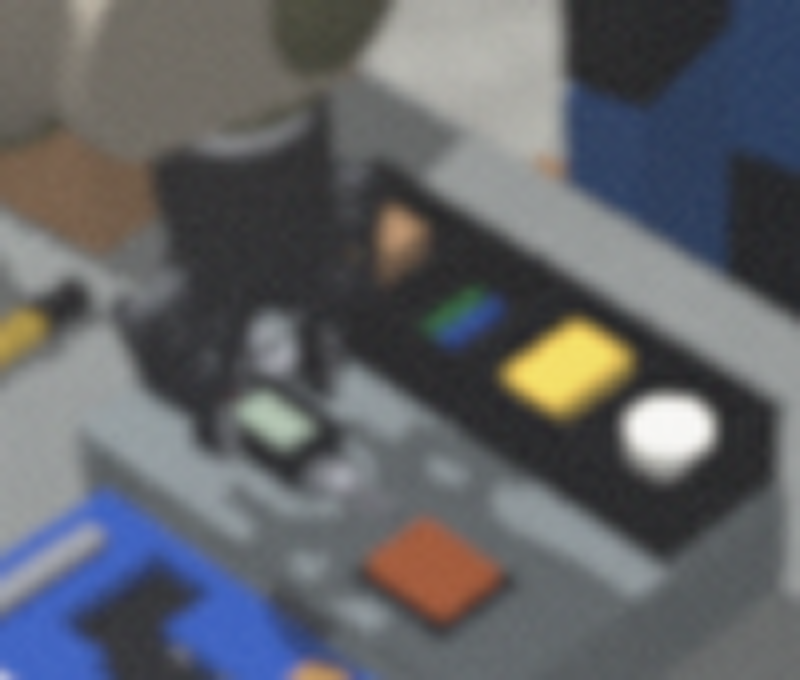

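Emit:
{"api": "apply_moves", "payload": {"grip_force": 80, "plan": [{"tx": 0, "ty": 0, "tz": 0, "rx": 0, "ry": 0, "rz": 0, "jaw": -0.5}, {"tx": 0, "ty": 0, "tz": 0, "rx": 0, "ry": 0, "rz": 0, "jaw": -0.5}, {"tx": 0, "ty": 0, "tz": 0, "rx": 0, "ry": 0, "rz": 0, "jaw": -0.5}, {"tx": 0, "ty": 0, "tz": 0, "rx": 0, "ry": 0, "rz": 0, "jaw": -0.5}, {"tx": 0, "ty": 0, "tz": 0, "rx": 0, "ry": 0, "rz": 0, "jaw": -0.5}, {"tx": 0, "ty": 0, "tz": 0, "rx": 0, "ry": 0, "rz": 0, "jaw": -0.5}]}}

```text
time_s: 33.2
position: [0.6681, 0.2113, 0.0751]
tool_rot: [[0.004, 1.0, 0.003], [1.0, -0.004, 0.0], [0.001, 0.003, -1.0]]
ft_force: [-0.1, -0.3, 5.6]
grip_width: 0.0312
```

```bash
python3 st.py
```

```text
[0.6681 0.2113 0.0751] [-0.0564 -0.3163  5.5723] [-0.0617 -0.0055 -0.0162] 33.2 [ 0.0026  0.0005 -1.    ]
```

Emit:
{"api": "apply_moves", "payload": {"plan": [{"tx": 0, "ty": 0, "tz": 30, "rx": 0, "ry": 0, "rz": 0, "jaw": -0.5}, {"tx": -5, "ty": -3, "tz": 50, "rx": 0, "ry": 0, "rz": 0, "jaw": -0.5}, {"tx": -40, "ty": -20, "tz": 50, "rx": 0, "ry": 0, "rz": 0, "jaw": -0.5}, {"tx": -75, "ty": -37, "tz": 50, "rx": 0, "ry": 0, "rz": 0, "jaw": -0.5}, {"tx": -105, "ty": -51, "tz": 40, "rx": 0, "ry": 0, "rz": 0, "jaw": -0.5}, {"tx": -110.5, "ty": -53.6, "tz": 15, "rx": 0, "ry": 0, "rz": 0, "jaw": -0.5}, {"tx": -110.5, "ty": -53.6, "tz": -10, "rx": 0, "ry": 0, "rz": 0, "jaw": -0.5}, {"tx": -110.5, "ty": -53.6, "tz": -20, "rx": 0, "ry": 0, "rz": 0, "jaw": -0.5}, {"tx": -110.5, "ty": -53.6, "tz": -22, "rx": 0, "ry": 0, "rz": 0, "jaw": -0.5}, {"tx": -110.5, "ty": -53.6, "tz": -22, "rx": 0, "ry": 0, "rz": 0, "jaw": -0.5}]}}

```text
time_s: 34.2
position: [0.558, 0.1578, 0.0533]
tool_rot: [[0.004, 1.0, 0.003], [1.0, -0.004, 0.001], [0.001, 0.003, -1.0]]
ft_force: [0.2, -0.4, -1.4]
grip_width: 0.031
```

```bash
python3 st.py; python3 - <<'E'
from rig import env
from h import *
d=env.get_image("side");t=env.get_image("top");crop(d["image"],230,150,90,80,8,"pics/s34.png")
print(t["image"][218:236,275:281].sum(-1).mean(1).astype(int),t["image"][225:228,262:288].sum(-1).mean(0).astype(int))
E
```

```text
[0.558  0.1578 0.0533] [ 0.2014 -0.43   -1.3947] [-0.0319  0.0264  0.0015] 34.2 [ 0.0029  0.0005 -1.    ]
[197 198 199 204 240 297 315 315 317 302 251 148 147 187 199 196 198 199] [242 240 229 221 279 407 505 525 517 466 366 325 320 317 319 316 320 315
 282 195 126 147 190 197 197 196]
```

View pics/s34.png

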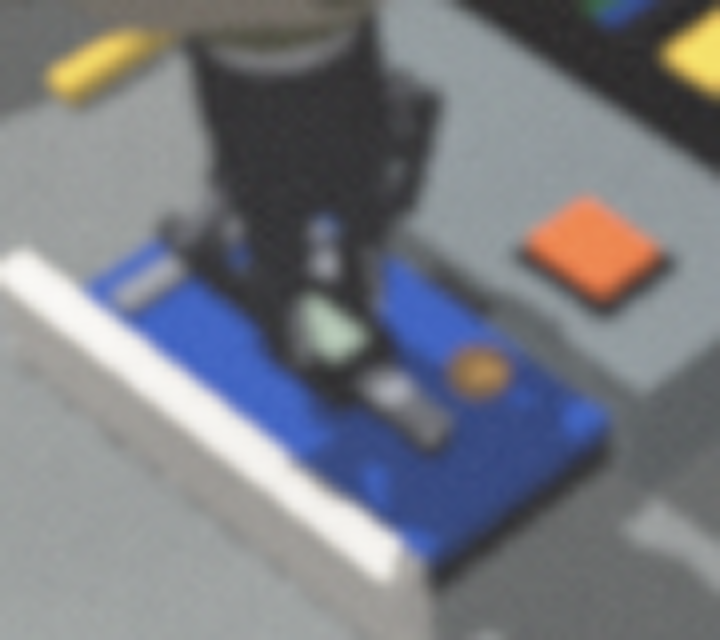

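Emit:
{"api": "apply_moves", "payload": {"plan": [{"tx": -0.4, "ty": 0, "tz": -4, "rx": 0, "ry": 0, "rz": 0, "jaw": -0.5}, {"tx": -0.4, "ty": 0, "tz": -8, "rx": 0, "ry": 0, "rz": 0, "jaw": -0.5}, {"tx": -0.4, "ty": 0, "tz": -9, "rx": 0, "ry": 0, "rz": 0, "jaw": -0.5}]}}

```text
time_s: 34.6
position: [0.5577, 0.1579, 0.0447]
tool_rot: [[0.004, 1.0, 0.004], [1.0, -0.004, 0.001], [0.001, 0.004, -1.0]]
ft_force: [0.3, -0.6, -1.9]
grip_width: 0.0312
```

Emit:
{"api": "apply_moves", "payload": {"plan": [{"tx": -0.3, "ty": 0, "tz": -2, "rx": 0, "ry": 0, "rz": 0, "jaw": -0.5}, {"tx": -1, "ty": 0, "tz": -4, "rx": 0, "ry": 0.002, "rz": 0, "jaw": -0.5}, {"tx": -1.5, "ty": 0, "tz": -6, "rx": 0, "ry": 0.004, "rz": 0, "jaw": -0.5}, {"tx": -1.5, "ty": 0, "tz": -6.5, "rx": 0, "ry": 0.004, "rz": 0, "jaw": -0.5}]}}

```text
time_s: 35.0
position: [0.558, 0.1579, 0.0407]
tool_rot: [[0.004, 1.0, 0.006], [1.0, -0.004, 0.001], [0.001, 0.006, -1.0]]
ft_force: [-2.2, -0.2, 16.0]
grip_width: 0.0314
```

```bash
python3 st.py
```

```text
[0.558  0.1579 0.0407] [-2.2099 -0.1582 15.9914] [ 0.0277  0.2328 -0.012 ] 35.0 [ 0.0058  0.0009 -1.    ]
```

Progress: it's level and already below the nub height (bottom ≈27.6 mm at 16 N). I'll continue.

Emit:
{"api": "apply_moves", "payload": {"plan": [{"tx": -1, "ty": 0, "tz": -3, "rx": 0, "ry": 0.003, "rz": 0, "jaw": -0.5}, {"tx": -1.8, "ty": 0, "tz": -4.5, "rx": 0, "ry": 0.006, "rz": 0, "jaw": -0.5}, {"tx": -2.2, "ty": 0, "tz": -5.5, "rx": 0, "ry": 0.008, "rz": 0, "jaw": -0.5}, {"tx": -2.2, "ty": 0, "tz": -5.5, "rx": 0, "ry": 0.008, "rz": 0, "jaw": -0.5}]}}

```text
time_s: 35.4
position: [0.5577, 0.1581, 0.0379]
tool_rot: [[0.004, 1.0, 0.004], [1.0, -0.004, 0.001], [0.001, 0.004, -1.0]]
ft_force: [-0.7, 0.6, 19.1]
grip_width: 0.0314
```

```bash
python3 st.py
```

```text
[0.5577 0.1581 0.0379] [-0.6718  0.5506 19.1412] [-0.0579  0.2801 -0.0137] 35.4 [ 0.004   0.0013 -1.    ]
```

TCP is at 37.9 mm against 38.1 expected when seated, so it has gone home. I'll release, lift away, and check.

Emit:
{"api": "apply_moves", "payload": {"plan": [{"tx": 0, "ty": 0, "tz": 0, "rx": 0, "ry": 0, "rz": 0, "jaw": 0.18}, {"tx": 0, "ty": 0, "tz": 0, "rx": 0, "ry": 0, "rz": 0, "jaw": 0.18}, {"tx": 0, "ty": 0, "tz": 0, "rx": 0, "ry": 0, "rz": 0, "jaw": 0.18}, {"tx": 0, "ty": 0, "tz": 10, "rx": 0, "ry": 0, "rz": 0, "jaw": 0.18}, {"tx": 0, "ty": 0, "tz": 35, "rx": 0, "ry": 0, "rz": 0, "jaw": 0.18}, {"tx": -25, "ty": 30, "tz": 70, "rx": 0, "ry": 0, "rz": 0, "jaw": -1}, {"tx": -50, "ty": 65, "tz": 90, "rx": 0, "ry": 0, "rz": 0, "jaw": -1}, {"tx": -80, "ty": 100, "tz": 100, "rx": 0, "ry": 0, "rz": 0, "jaw": -1}, {"tx": -110, "ty": 135, "tz": 110, "rx": 0, "ry": 0, "rz": 0, "jaw": -1}, {"tx": -140, "ty": 170, "tz": 110, "rx": 0, "ry": 0, "rz": 0, "jaw": -1}, {"tx": -165, "ty": 210, "tz": 110, "rx": 0, "ry": 0, "rz": 0, "jaw": -1}]}}

```text
time_s: 36.5
position: [0.3911, 0.3691, 0.149]
tool_rot: [[0.004, 1.0, 0.005], [1.0, -0.004, 0.002], [0.002, 0.005, -1.0]]
ft_force: [1.3, 0.1, 0.1]
grip_width: 0.0002
```

```bash
python3 st.py; python3 - <<'E'
from rig import env
from h import *
import pickle
d=env.get_image("side");t=env.get_image("top")
pickle.dump((t,d),open("d36.pkl","wb"))
overlay(d,cal_lines(.5574,.1585,np.radians(89.7),.025),250,170,48,42,14,"pics/s36.png");crop(t["image"],215,200,75,45,10,"pics/t36.png")
E
```

```text
[0.3911 0.3691 0.149 ] [1.2705 0.1312 0.1309] [ 0.024  -0.0354  0.0134] 36.5 [ 0.0047  0.0017 -1.    ]
```

View pics/s36.png

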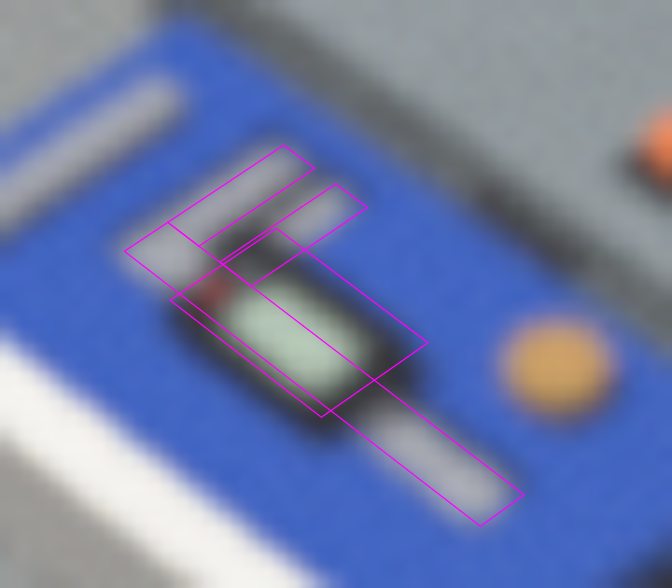

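View pics/t36.png

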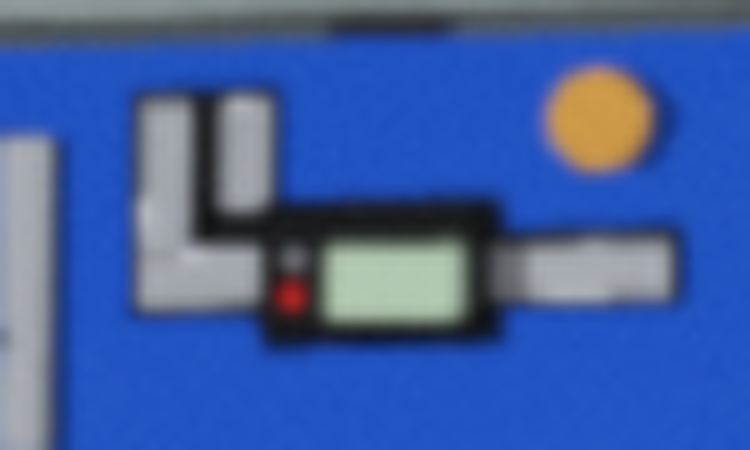

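The overlay at the seated height now fits the jaws, block and beam alike, so the roll is gone. I'll do a quick touch on the block's rear half to confirm before shutting.

Emit:
{"api": "apply_moves", "payload": {"plan": [{"tx": 28, "ty": -36, "tz": 0, "rx": 0, "ry": 0.004, "rz": 0, "jaw": -1}, {"tx": 56, "ty": -72, "tz": 0, "rx": 0, "ry": 0.004, "rz": 0, "jaw": -1}, {"tx": 84, "ty": -108, "tz": -5, "rx": 0, "ry": 0.004, "rz": 0, "jaw": -1}, {"tx": 110, "ty": -143, "tz": -20, "rx": 0, "ry": 0.004, "rz": 0, "jaw": -1}, {"tx": 140, "ty": -175, "tz": -40, "rx": 0, "ry": 0.004, "rz": 0, "jaw": -1}, {"tx": 160, "ty": -200, "tz": -65, "rx": 0, "ry": 0.004, "rz": 0, "jaw": -1}, {"tx": 173, "ty": -211, "tz": -88, "rx": 0, "ry": 0.004, "rz": 0, "jaw": -1}, {"tx": 173, "ty": -211, "tz": -98, "rx": 0, "ry": 0.004, "rz": 0, "jaw": -1}, {"tx": 173, "ty": -211, "tz": -101, "rx": 0, "ry": 0.004, "rz": 0, "jaw": -1}, {"tx": 173, "ty": -211, "tz": -104, "rx": 0, "ry": 0.004, "rz": 0, "jaw": -1}, {"tx": 173, "ty": -211, "tz": -104, "rx": 0, "ry": 0.004, "rz": 0, "jaw": -1}]}}

```text
time_s: 37.7
position: [0.5624, 0.1613, 0.0456]
tool_rot: [[-0.003, 1.0, 0.001], [1.0, 0.003, 0.003], [0.003, 0.001, -1.0]]
ft_force: [-0.3, -0.1, 0.8]
grip_width: 0.0001
```

Emit:
{"api": "apply_moves", "payload": {"plan": [{"tx": 0, "ty": 0, "tz": -1.5, "rx": 0, "ry": 0, "rz": 0, "jaw": -1}, {"tx": 0, "ty": 0, "tz": -1.5, "rx": 0, "ry": 0, "rz": 0, "jaw": -1}]}}

```text
time_s: 37.9
position: [0.5624, 0.1619, 0.0451]
tool_rot: [[-0.004, 1.0, 0.002], [1.0, 0.004, 0.003], [0.003, 0.002, -1.0]]
ft_force: [-1.0, 0.9, 5.4]
grip_width: 0.0002
```

```bash
python3 st.py
```

```text
[0.5624 0.1619 0.0451] [-1.0436  0.8647  5.3968] [0.1507 0.2039 0.1059] 37.9 [ 0.0025  0.0029 -1.    ]
```

The rear half also reads 45.1 mm, so the caliper is fully home. Now I go round to the drawer's front, turning the tool 90° so I push with the fingers' flat side.

Emit:
{"api": "apply_moves", "payload": {"plan": [{"tx": -1, "ty": 0, "tz": 15, "rx": 0, "ry": 0, "rz": 0, "jaw": -1}, {"tx": -3, "ty": 0, "tz": 55, "rx": 0, "ry": 0, "rz": 0.14, "jaw": -1}, {"tx": -20, "ty": -1, "tz": 75, "rx": 0, "ry": 0, "rz": 0.28, "jaw": -1}, {"tx": -50, "ty": -2, "tz": 75, "rx": 0, "ry": 0, "rz": 0.42, "jaw": -1}, {"tx": -80, "ty": -3, "tz": 75, "rx": 0, "ry": 0, "rz": 0.56, "jaw": -1}, {"tx": -105, "ty": -3, "tz": 75, "rx": 0, "ry": 0, "rz": 0.7, "jaw": -1}, {"tx": -120, "ty": -3, "tz": 75, "rx": 0, "ry": 0, "rz": 0.84, "jaw": -1}, {"tx": -125, "ty": -3, "tz": 75, "rx": 0, "ry": 0, "rz": 0.98, "jaw": -1}, {"tx": -125, "ty": -3, "tz": 75, "rx": 0, "ry": 0, "rz": 1.12, "jaw": -1}, {"tx": -125, "ty": -3, "tz": 75, "rx": 0, "ry": 0, "rz": 1.26, "jaw": -1}, {"tx": -125, "ty": -3, "tz": 75, "rx": 0, "ry": 0, "rz": 1.4, "jaw": -1}, {"tx": -125, "ty": -3, "tz": 75, "rx": 0, "ry": 0, "rz": 1.54, "jaw": -1}]}}

```text
time_s: 39.1
position: [0.4373, 0.1591, 0.1204]
tool_rot: [[-1.0, 0.021, -0.002], [0.021, 1.0, 0.003], [0.002, 0.003, -1.0]]
ft_force: [0.2, -0.1, 0.3]
grip_width: -0.0003
```

```bash
python3 st.py; python3 -c "
from rig import env;print(env.observe()['q'],env.observe()['tool_rot'])"
```

```text
[0.4373 0.1591 0.1204] [ 0.2174 -0.0527  0.3154] [-0.0325  0.0375 -0.0379] 39.1 [-0.0023  0.0027 -1.    ]
[  5.27512383  20.56653724  97.31911253   0.18557319  62.22906705
 -83.63124792] [[-0.99978524  0.02060089 -0.00225502]
 [ 0.02059485  0.99978434  0.00266978]
 [ 0.00230953  0.00262277 -0.99999389]]
```

Emit:
{"api": "apply_moves", "payload": {"plan": [{"tx": 0, "ty": -1, "tz": -40, "rx": 0, "ry": 0, "rz": 0.02, "jaw": -1}, {"tx": 0, "ty": -1, "tz": -75, "rx": 0, "ry": 0, "rz": 0.02, "jaw": -1}, {"tx": 0, "ty": -1, "tz": -90, "rx": 0, "ry": 0, "rz": 0.02, "jaw": -1}, {"tx": 8, "ty": -1, "tz": -90, "rx": 0, "ry": 0, "rz": 0.02, "jaw": -1}, {"tx": 18, "ty": -1, "tz": -90, "rx": 0, "ry": 0, "rz": 0.02, "jaw": -1}, {"tx": 28, "ty": -1, "tz": -90, "rx": 0, "ry": 0, "rz": 0.02, "jaw": -1}, {"tx": 36, "ty": -1, "tz": -90, "rx": 0, "ry": 0, "rz": 0.02, "jaw": -1}, {"tx": 44, "ty": -1, "tz": -90, "rx": 0, "ry": 0, "rz": 0.02, "jaw": -1}]}}

```text
time_s: 39.9
position: [0.4818, 0.1582, 0.031]
tool_rot: [[-1.0, 0.001, -0.002], [0.001, 1.0, 0.003], [0.002, 0.003, -1.0]]
ft_force: [-3.9, 0.4, 3.0]
grip_width: 0.0003
```

```bash
python3 st.py; python3 - <<'E'
from rig import env
from h import *
d=env.get_image("side");crop(d["image"],210,130,120,95,6,"pics/s40.png")
E
```

```text
[0.4818 0.1582 0.031 ] [-3.9376  0.3835  2.9507] [0.1612 0.5687 0.0643] 39.9 [-0.0024  0.0028 -1.    ]
```

View pics/s40.png

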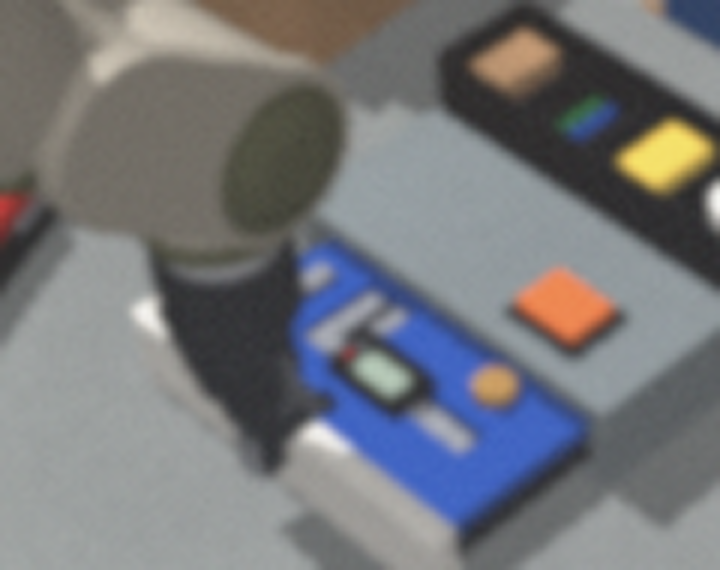

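Emit:
{"api": "apply_moves", "payload": {"plan": [{"tx": 10, "ty": 0, "tz": 0, "rx": 0, "ry": 0, "rz": 0, "jaw": -1}, {"tx": 20, "ty": 0, "tz": 0, "rx": 0, "ry": 0, "rz": 0, "jaw": -1}, {"tx": 30, "ty": 0, "tz": 0, "rx": 0, "ry": 0, "rz": 0, "jaw": -1}, {"tx": 40, "ty": 0, "tz": 0, "rx": 0, "ry": 0, "rz": 0, "jaw": -1}, {"tx": 50, "ty": 0, "tz": 0, "rx": 0, "ry": 0, "rz": 0, "jaw": -1}, {"tx": 60, "ty": 0, "tz": 0, "rx": 0, "ry": 0, "rz": 0, "jaw": -1}, {"tx": 68, "ty": 0, "tz": 0, "rx": 0, "ry": 0, "rz": 0, "jaw": -1}, {"tx": 76, "ty": 0, "tz": 0, "rx": 0, "ry": 0, "rz": 0, "jaw": -1}, {"tx": 82, "ty": 0, "tz": 0, "rx": 0, "ry": 0, "rz": 0, "jaw": -1}, {"tx": 88, "ty": 0, "tz": 0, "rx": 0, "ry": 0, "rz": 0, "jaw": -1}, {"tx": 92, "ty": 0, "tz": 0, "rx": 0, "ry": 0, "rz": 0, "jaw": -1}]}}

```text
time_s: 41.05
position: [0.5744, 0.1584, 0.0308]
tool_rot: [[-1.0, 0.001, -0.004], [0.001, 1.0, 0.003], [0.004, 0.003, -1.0]]
ft_force: [-13.3, 0.9, 5.6]
grip_width: 0.0002
```

```bash
python3 st.py
```

```text
[0.5744 0.1584 0.0308] [-13.3492   0.867    5.566 ] [0.2829 1.901  0.104 ] 41.05 [-0.0037  0.0031 -1.    ]
```

Emit:
{"api": "apply_moves", "payload": {"plan": [{"tx": 4, "ty": 0, "tz": 0, "rx": 0, "ry": 0, "rz": 0, "jaw": -1}, {"tx": 8, "ty": 0, "tz": 0, "rx": 0, "ry": 0, "rz": 0, "jaw": -1}, {"tx": 11, "ty": 0, "tz": 0, "rx": 0, "ry": 0, "rz": 0, "jaw": -1}, {"tx": 14, "ty": 0, "tz": 0, "rx": 0, "ry": 0, "rz": 0, "jaw": -1}, {"tx": 15, "ty": 0, "tz": 0, "rx": 0, "ry": 0, "rz": 0, "jaw": -1}]}}

```text
time_s: 41.55
position: [0.5894, 0.1584, 0.0308]
tool_rot: [[-1.0, 0.001, -0.004], [0.001, 1.0, 0.003], [0.004, 0.003, -1.0]]
ft_force: [-8.3, 1.9, 3.6]
grip_width: -0.0
```

```bash
python3 st.py
```

```text
[0.5894 0.1584 0.0308] [-8.3292  1.881   3.6137] [0.0994 1.1863 0.0264] 41.55 [-0.0044  0.0031 -1.    ]
```

Emit:
{"api": "apply_moves", "payload": {"plan": [{"tx": 2, "ty": 0, "tz": 0, "rx": 0, "ry": 0, "rz": 0, "jaw": -1}, {"tx": 3, "ty": 0, "tz": 0, "rx": 0, "ry": 0, "rz": 0, "jaw": -1}, {"tx": 3, "ty": 0, "tz": 0, "rx": 0, "ry": 0, "rz": 0, "jaw": -1}]}}

```text
time_s: 41.85
position: [0.5893, 0.1585, 0.0308]
tool_rot: [[-1.0, 0.0, -0.012], [0.0, 1.0, 0.002], [0.012, 0.002, -1.0]]
ft_force: [-18.0, -0.8, 11.0]
grip_width: 0.0001
```

```bash
python3 st.py
```

```text
[0.5893 0.1585 0.0308] [-18.047   -0.7646  11.012 ] [-0.1504  2.7162 -0.0553] 41.85 [-0.0121  0.0025 -0.9999]
```

Emit:
{"api": "apply_moves", "payload": {"plan": [{"tx": 4, "ty": 0, "tz": 0, "rx": 0, "ry": -0.008, "rz": 0, "jaw": -1}, {"tx": 5, "ty": 0, "tz": 0, "rx": 0, "ry": -0.008, "rz": 0, "jaw": -1}, {"tx": 5, "ty": 0, "tz": 0, "rx": 0, "ry": -0.008, "rz": 0, "jaw": -1}]}}

```text
time_s: 42.15
position: [0.5893, 0.1584, 0.0308]
tool_rot: [[-1.0, -0.001, -0.016], [-0.001, 1.0, 0.001], [0.016, 0.001, -1.0]]
ft_force: [-27.0, -1.9, 17.0]
grip_width: -0.0001
```

```bash
python3 st.py
```

```text
[0.5893 0.1584 0.0308] [-27.0302  -1.9229  16.9802] [-0.2519  3.9585  0.0078] 42.15 [-0.0163  0.0013 -0.9999]
```

Hard stop at 27 N. I'll back off slowly along -x and check that the drawer stays shut.

Emit:
{"api": "apply_moves", "payload": {"plan": [{"tx": -3, "ty": 0, "tz": 0, "rx": 0, "ry": 0, "rz": 0, "jaw": -1}, {"tx": -10, "ty": 0, "tz": 0, "rx": 0, "ry": 0, "rz": 0, "jaw": -1}, {"tx": -35, "ty": 0, "tz": 0, "rx": 0, "ry": 0, "rz": 0, "jaw": -1}, {"tx": -75, "ty": 0, "tz": 0, "rx": 0, "ry": 0, "rz": 0, "jaw": -1}, {"tx": -110, "ty": 0, "tz": 20, "rx": 0, "ry": 0, "rz": 0, "jaw": -1}, {"tx": -140, "ty": 20, "tz": 60, "rx": 0, "ry": 0, "rz": 0, "jaw": -1}, {"tx": -165, "ty": 55, "tz": 90, "rx": 0, "ry": 0, "rz": 0, "jaw": -1}, {"tx": -190, "ty": 95, "tz": 110, "rx": 0, "ry": 0, "rz": 0, "jaw": -1}, {"tx": -210, "ty": 135, "tz": 120, "rx": 0, "ry": 0, "rz": 0, "jaw": -1}, {"tx": -220, "ty": 170, "tz": 120, "rx": 0, "ry": 0, "rz": 0, "jaw": -1}, {"tx": -220, "ty": 190, "tz": 120, "rx": 0, "ry": 0, "rz": 0, "jaw": -1}]}}

```text
time_s: 43.25
position: [0.3685, 0.3512, 0.1519]
tool_rot: [[-1.0, -0.003, -0.013], [-0.003, 1.0, 0.004], [0.013, 0.004, -1.0]]
ft_force: [-0.6, -0.5, -0.0]
grip_width: -0.0003
```

```bash
python3 st.py; python3 - <<'E'
from rig import env
from h import *
d=env.get_image("side");t=env.get_image("top");crop(d["image"],230,110,140,110,5,"pics/s42.png")
O=org_lines(.712,.158,-.003)
overlay(t,O,190,115,120,105,6,"pics/t42.png")
cv2.imwrite("pics/t42f.png",t["image"][:,:,::-1])
E
```

```text
[0.3685 0.3512 0.1519] [-0.5587 -0.4575 -0.0141] [-0.0613 -0.0128  0.0613] 43.25 [-0.0126  0.0036 -0.9999]
```

View pics/s42.png

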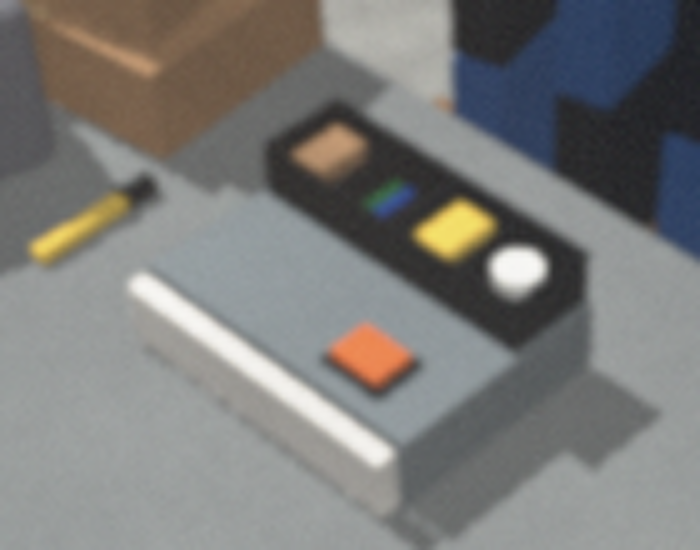

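View pics/t42.png

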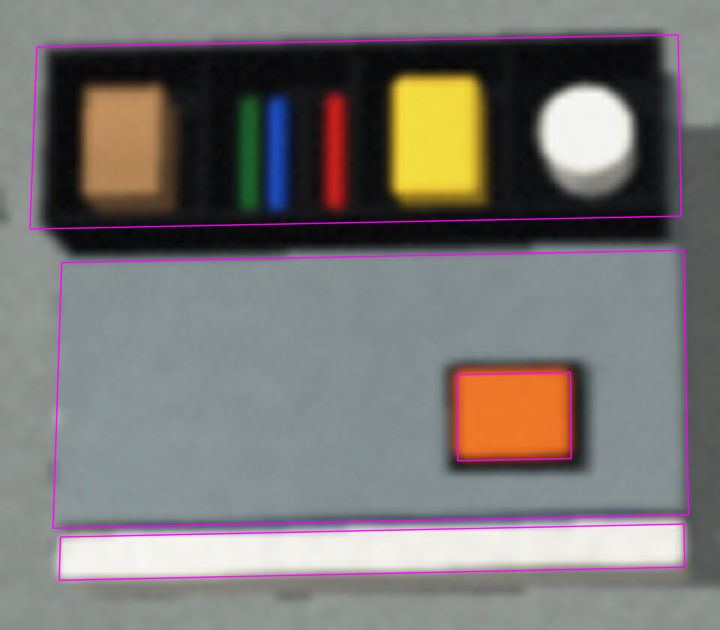

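View pics/t42f.png

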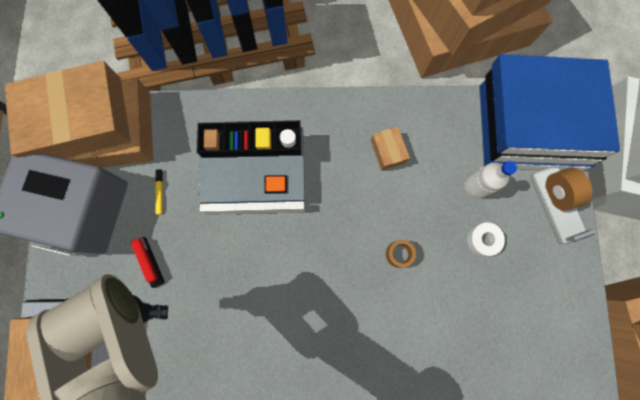

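The drawer's front is back exactly where it was when latched at the start, the latch plate is up, and the bystanders are in their starting places. The arm is clear of everything, so I'm handing in.

```bash
python3 - <<'E'
from rig import env
print(env.close_job()); print(env.observe()["time_s"])
E
```

```text
the job is handed in; nothing more can be done
None
the job is handed in; nothing more can be done
```

The drawer is latched shut with the caliper seated in its cutout. I handed the job in after about 43 s of the 70 s allowed; no verdict was reported.

- **What I did:** I pressed the latch so the drawer sprang out, then picked up the caliper and lowered it into the cutout. I pressed it home, pushed the drawer to its rear stop with 27 N, and backed the arm away.
- **What went wrong on the way:** My first presses, up to 35 N, pushed only the front nubs through. That left the caliper tilted by about 0.16 rad with its rear 5 mm high, and gripping it did not level it. I lifted it out, let it settle flat on the organiser's top, gripped it again level and pushed it home at about 19 N.
- **Last checks:**
  - **Caliper:** A light touch before shutting put the block's top at 45.1 mm against 45 mm expected. The same tool read the insert's top at 36.0 mm, as given. Once the drawer was shut I could not see the caliper.
  - **Drawer and latch:** After I backed off, the top camera showed the white front matching the latched position, with the latch plate up.
  - **Bystanders and arm:** The bystanders looked unmoved, and the wrist force was near zero with the arm clear of everything.
- **Disagreement:** Heights worked out from the two cameras were off by up to about 4 mm near the organiser, so I relied on touch for the final seating.

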